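Water-test tidy-up: sample cups to dry by the mark underneath, net handle in its clips

TASK

Tidy up after the water test: each square white sample cup has a mark moulded under its base, a ring or a bar, for the tank it belongs to, so turn every cup over to read it and leave it standing mouth down, flat on the floor of the drying tray whose tab bears the same mark. Also press the orange net handle down into both spring clips of its holder, roughly centred, until it is fully home with the jaws closed over it. Leave the vial rack, tub, tweezer and suction cup where they are.

Things in the scene. Friction and masses are not known exactly. Their poses are not given: they have to be found in the camera images.
- cup_ring1_mid (a point): Centre (half-way up) of an opaque white plastic sample cup, square, 50 x 50 mm, 64 mm tall, open mouth, walls 3 mm, 50 g. z points from base to mouth (up at the start), x and y square to its sides. Under its base, recessed 3 mm and hidden while it stands, is a dark ring (32 mm across, 7 mm wide); from above all cups look alike. 3 or 4 of these cups are there; may be absent.
- cup_ring2_mid (a point): Centre (half-way up) of an opaque white plastic sample cup, square, 50 x 50 mm, 64 mm tall, open mouth, walls 3 mm, 50 g. z points from base to mouth (up at the start), x and y square to its sides. Under its base, recessed 3 mm and hidden while it stands, is a dark ring (32 mm across, 7 mm wide); from above all cups look alike. 3 or 4 of these cups are there; may be absent.
- cup_bar1_mid (a point): Centre (half-way up) of an opaque white plastic sample cup, square, 50 x 50 mm, 64 mm tall, open mouth, walls 3 mm, 50 g. z points from base to mouth (up at the start), x and y square to its sides. Under its base, recessed 3 mm and hidden while it stands, is a dark bar (36 by 10 mm); from above all cups look alike. 3 or 4 of these cups are there; may be absent.
- cup_bar2_mid (a point): Centre (half-way up) of an opaque white plastic sample cup, square, 50 x 50 mm, 64 mm tall, open mouth, walls 3 mm, 50 g. z points from base to mouth (up at the start), x and y square to its sides. Under its base, recessed 3 mm and hidden while it stands, is a dark bar (36 by 10 mm); from above all cups look alike. 3 or 4 of these cups are there; may be absent.
- tray_ring: Fixed grey drying tray, 180 mm along its x, 90 along y, 12 high; walls 4 mm, inner floor 4 mm up; holds two cups in a row along x, e.g. centred 42 mm either side of its middle. Origin: centre of its underside, z up. A tab 10 mm high, 60 wide, juts 50 mm out at its -x end with a dark ring on top. The trays may change sides.
- tray_bar: Fixed grey drying tray, 180 mm along its x, 90 along y, 12 high; walls 4 mm, inner floor 4 mm up; holds two cups in a row along x, e.g. centred 42 mm either side of its middle. Origin: centre of its underside, z up. A tab 10 mm high, 60 wide, juts 50 mm out at its -x end with a dark bar on top. The trays may change sides.
- handle_mid (a point): Middle of the orange net handle lying on the cabinet: a round rod 16 mm in diameter along its y (this point is on its axis, 8 mm up), clear for 69 mm either side, then a flat hang tab at +y (32 mm long, 28 wide, 16 thick) and a socket block at -y (34 mm long, 24 wide, 16 thick); 204 mm in all, 60 g.
- holder_seat (a point): On the middle of the tool holder, 30 mm above the cabinet top: where the middle of the handle's axis belongs, the rod lying along this point's y (z up) in both forks. Pushed straight down (about 10 N for both clips together) the rod shoves the sprung jaws aside and drops behind them onto the seat.
- holder: Fixed tool holder, origin under its middle: an 8 mm base plate, 60 mm (x) by 130 (y), with two fork clips, 14 mm wide, centred 45 mm either side of the middle along y, tops 62 mm up, nothing above the plate between them. Each has a fixed grey prong on -x, flared at the top, and a sprung steel jaw on +x whose round nose overhangs the seat. It may change sides with the handle.
- jaw_a (a joint): Angle (rad) of the sprung jaw of the holder's clip at its -y end, hinged at its foot: 0 closed, up to 0.7 swung outward; the spring closes it.
- jaw_b (a joint): Angle (rad) of the sprung jaw of the holder's clip at its +y end, hinged at its foot: 0 closed, up to 0.7 swung outward; the spring closes it.
- rack_mid (a point): Bystander: wooden rack (45 by 150 mm) with four empty glass test vials, 70 mm tall; the point is 40 mm up, y along its length.
- tub_mid (a point): Bystander: closed flip-top clear plastic tub, 116 by 166 mm, 65 mm tall; the point is 30 mm up in its middle.
- tweezer_mid (a point): Bystander: stainless planting tweezer lying flat, 250 mm long along its x, 8 mm thick; the point is its middle.
- suction_mid (a point): Bystander: rubbery suction cup, 54 mm across, 26 mm tall; the point is 12 mm up.
Things that resemble listed ones, but are neither listed nor needed, are in the scene too. What is shaped like the part that bears cup_ring1_mid but turquoise is not meant.

How it is judged (in metres and radians):
At the end, for the whole second after the job is handed in: Every cup present stands mouth down (within 8 degrees), flat in the tray with its own mark (70 mm along, 30 mm across of its middle); the handle lies on the holder's seat (5 mm across, 4 mm in height, 4 degrees, 25 mm along) with both jaws under 0.12 rad (angle between each of cup_ring1_mid, cup_ring2_mid, cup_bar1_mid, cup_bar2_mid's own z axis and vertical above 3 rad and x of cup_ring1_mid in the frame of tray_ring between -0.07 and 0.07 m and y of cup_ring1_mid in the frame of tray_ring between -0.03 and 0.03 m and z of cup_ring1_mid in the frame of tray_ring between 0.03 and 0.042 m and x of cup_ring2_mid in the frame of tray_ring between -0.07 and 0.07 m and y of cup_ring2_mid in the frame of tray_ring between -0.03 and 0.03 m and z of cup_ring2_mid in the frame of tray_ring between 0.03 and 0.042 m and x of cup_bar1_mid in the frame of tray_bar between -0.07 and 0.07 m and y of cup_bar1_mid in the frame of tray_bar between -0.03 and 0.03 m and z of cup_bar1_mid in the frame of tray_bar between 0.03 and 0.042 m and x of cup_bar2_mid in the frame of tray_bar between -0.07 and 0.07 m and y of cup_bar2_mid in the frame of tray_bar between -0.03 and 0.03 m and z of cup_bar2_mid in the frame of tray_bar between 0.03 and 0.042 m and x of handle_mid in the frame of holder_seat between -0.005 and 0.005 m and y of handle_mid in the frame of holder_seat between -0.025 and 0.025 m and z of handle_mid in the frame of holder_seat between -0.004 and 0.004 m and angle between the y axis of handle_mid and the y axis of holder_seat, either way round below 0.07 rad and value of joint each of jaw_a, jaw_b below 0.12 rad); the robot touches nothing.
It fails at once if the vial rack is shifted more than 30 mm (distance of rack_mid from where it was at the start of the episode above 0.03 m).
It fails at once if the tub is shifted more than 30 mm (distance of tub_mid from where it was at the start of the episode above 0.03 m).
It fails at once if the tweezer is shifted more than 30 mm (distance of tweezer_mid from where it was at the start of the episode above 0.03 m).
It fails at once if the suction cup is shifted more than 30 mm (distance of suction_mid from where it was at the start of the episode above 0.03 m).
Of cup_ring1, cup_ring2, cup_bar1, cup_bar2 only 3 to 4 are there at a start; the rules pass over those that are not, and their reading is None.
At some moment in a run one of cup_ring1, cup_ring2, cup_bar1, cup_bar2 may be knocked a few centimetres aside while the robot is not near it.
Once in a run the grip may slacken for a moment while it holds something.
It also fails if it takes over 210 s, if anything falls off the work surface, if the arm or the gripper's body presses on something with over 40 N, if the wrist force passes 120 N, or if a joint passes its speed limit or range.

ROBOT

A 6-joint arm with a two-finger parallel gripper is mounted at the origin on the work surface. World frame = base frame: x ahead of the robot, y to its left, z up, the work surface at z = 0. Lengths are in m, angles in degrees, forces in N, time in s.
With the tool pointing down it reaches from about 0.4 to 0.825 m from the base axis. Payload 7 kg.
Tool frame: the origin (TCP) lies midway between the tips of the shut fingers; the grasp point (between the pads) lies 19 mm behind it; z points along the fingers, y is the line along which they close (so a half turn about z gives the same grasp; the last joint's range is limited). The gripper opens to 88 mm and grips with 3 to 60 N. Pads are 19 mm wide; open, the fingers measure 130 mm over their backs; the gripper's body (78 mm by 193 mm) begins 47 mm behind the grasp point.
Start: joints at [86.35, 20.546, 0.682, 0, -70.136, -16.507], TCP at [0.233, 0.634, 0.227] pointing down, gripper open.
Joint ranges: [-176.03, 176.03], [-82.01, 121.73], [-58.28, 71.71], [-173.87, 95.51], [-174.79, -0.11], [-173.66, 173.66]. Speed limits (degrees/s): [136.94, 136.94, 172.46, 180, 180, 180].

INTERFACE

Orientations are given as [roll, pitch, yaw] about the fixed x, y, z axes, in that order (R = Rz(yaw) Ry(pitch) Rx(roll)).
In Python, from plant import r gives the robot as it stands.
- The arm moves only by the tool drive_tool, never from a script. Its argument "commands" is a list of rows, each an object of numbers: "hand": the closure, from 0 (fully open) to 1 (shut); "tx", "ty", "tz": the shift along the world's x, y, z scaled (see below); "turn": the turn about the world's z scaled (see below). A call has 1 to 10 rows; each row is the pose to reach, as a shift and turn from the pose commanded when the call began; what a row does not reach only later rows make up. The controller multiplies each number of a shift by 0.6 m and each number of a turn by 90 degrees. A row lasts 1/10 s, in which the tool goes at most 50 mm and 8.59 degrees, less where a joint would pass 70% of its speed; a pose out of reach is approached as far as the arm can. A call with a number of a shift or a turn outside -1 to 1 is refused whole. A call with a gripper value outside its range is refused whole. The fingers move at their own pace and stop on an object; "grip_force" is the grip in N (left out, the last holds). Time passes only in rows, so rows that repeat a pose let the fingers close. It gives the time, the measured TCP pose, the force, the opening and the grip force at its end, in the units of the state.
- r.get_state(): the state, without advancing time (a new reading comes with each control period).
- r.capture(name): name is "scene" or "side" or "wrist"; returns a dict with "frame" (400x640x3 uint8, red, green, blue), "fx", "fy", "cx", "cy" (pixels), "world_from_camera" (4x4, takes a point from camera to world coordinates); the wrist camera has in their place "T_tool_cam" (4x4, takes a point from camera to tool coordinates, whose origin is the TCP and whose axes are the flange's). Camera axes: x right, y down, z forward; pixel columns grow to the right and rows downward; lengths in m; the calibration is good to about 2 mm. A picture is of the moment at which its call begins: read the wrist's pose just before it. There is no depth.
- r.close_job(): hands the job in; it is judged then, once.
Trained networks look in the newest picture that a camera, given by its name, has taken for a name from the list of things; names that differ only in an ending like _2 or _b are one class to them, and where a whole thing is asked for, a point or a joint stands for the part that bears it (a point fixed in the world has none). Each returns a list of dicts, best first, with "score" (0 to 1); they miss things now and then, are a little off and sometimes report something else, mostly with a low value. They report only what shows in the picture. A call takes as long as a camera call. They do not tell look-alikes from the thing itself.
- r.trace(label, camera): "pixels" (400x640 bool, what is visible of it) and "extent" ([left, top, right, bottom] in pixels, round what is visible of it).
The state is a dict: "time_s": time; "joints": joint angles; "qd": joint speeds; "joint_torque": joint torques, N m; "tcp_pos": TCP position; "eef_rot": TCP orientation; "contact_force": force on the tool from outside, world axes, zero at the start; "moment": the same for the moment, N m; "gripper_width": finger opening in m; "gripper_force": force on a finger pad.
Only numpy, scipy, OpenCV 4.12 (cv2) and the standard library are available. Lean on these libraries where they do the work, as an engineer would, in place of code of your own. Each camera call takes 0.05 s, during which the arm holds its last target. There are 200 camera calls.

## Working session

There is one attempt and no reset: what is moved stays moved. The work goes in short steps, Python scripts to look and compute and a tool call to move; the robot and the scene stay as the last step left them, time stands still between calls to the robot, and variables do not carry over. Pictures are saved under pics/ and viewed, at most 14 in all, crops included, and the job is handed in when it is done.

Besides the shell and the picture viewer there is one more tool, called after ">>>" in YAML: its name, and indented under it one key for each argument. drive_tool: Moves the arm, as the interface text tells. Its arguments: {"type":"object","properties":{"commands":{"type":"array"},"grip_force":{"type":"number"}},"required":["commands"]}

```bash
ls; mkdir -p pics; cat > h.py <<'E'
import numpy as np, cv2
from scipy.spatial.transform import Rotation as R
from plant import r
def cam(n):
    s=r.get_state(); c=r.capture(n)
    if 'world_from_camera' in c: T=np.array(c['world_from_camera'])
    else:
        A=np.eye(4); A[:3,3]=s['tcp_pos']; A[:3,:3]=R.from_euler('xyz',s['eef_rot'],degrees=True).as_matrix()
        T=A@np.array(c['T_tool_cam'])
    c['T']=T; return c
def w(c,uv,z):
    uv=np.atleast_2d(np.array(uv,float)); d=np.c_[(uv[:,0]-c['cx'])/c['fx'],(uv[:,1]-c['cy'])/c['fy'],np.ones(len(uv))]@c['T'][:3,:3].T
    o=c['T'][:3,3]; return o+d*((z-o[2])/d[:,2])[:,None]
def px(c,P):
    P=np.atleast_2d(np.array(P,float)); q=(P-c['T'][:3,3])@c['T'][:3,:3]
    return np.c_[q[:,0]/q[:,2]*c['fx']+c['cx'],q[:,1]/q[:,2]*c['fy']+c['cy']]
def save(c,n,crop=None,s=1):
    f=c['frame'][:,:,::-1]
    if crop: f=f[crop[1]:crop[3],crop[0]:crop[2]]
    cv2.imwrite('pics/'+n,cv2.resize(f,None,fx=s,fy=s,interpolation=cv2.INTER_CUBIC))
E
python3 - <<'E'
from h import *
print(r.get_state())
for n in ['scene','side','wrist']:
    c=cam(n); save(c,n+'0.png'); print(n,c['T'].round(3).tolist(),c['fx'],c['cx'],c['cy'])
E
```

```text
pics
{'time_s': 0.0, 'joints': array([ 8.63486973e+01,  2.05905096e+01,  6.34162166e-01, -1.93033962e-02,
       -7.01346135e+01, -1.65063169e+01]), 'qd': array([-0.03186121, -0.08692448, -0.0430548 ,  0.00148431, -0.03262634,
        0.08746071]), 'joint_torque': array([ 3.44524378e-04, -5.82717204e+01,  2.93068331e+01,  6.99758783e+00,
        6.90480927e-03, -1.58240578e-04]), 'tcp_pos': array([0.23247657, 0.63319487, 0.22563864]), 'eef_rot': array([ 1.79907631e+02, -8.44768431e-03, -2.01641868e+01]), 'contact_force': array([-0.09317745,  0.30965798,  0.12757552]), 'moment': array([-0.00666859, -0.03829554,  0.05808257]), 'gripper_force': 0.0, 'gripper_width': 0.08741814799212175}
scene [[-0.431, 0.562, -0.706, 1.68], [0.902, 0.285, -0.325, 0.503], [0.019, -0.777, -0.63, 1.093], [0.0, 0.0, 0.0, 1.0]] 489.2397416727171 321.84800259879114 199.99318842625004
side [[0.974, -0.153, 0.164, 0.347], [-0.225, -0.693, 0.685, -0.91], [0.009, -0.704, -0.71, 0.998], [0.0, 0.0, 0.0, 1.0]] 396.19834364104076 310.98527209708493 195.89152676534488
wrist [[-0.345, -0.909, -0.234, 0.294], [-0.939, 0.335, 0.083, 0.61], [0.003, 0.248, -0.969, 0.384], [0.0, 0.0, 0.0, 1.0]] 345.4938244755206 314.55742409026186 196.59440158501377
```

View pics/scene0.png

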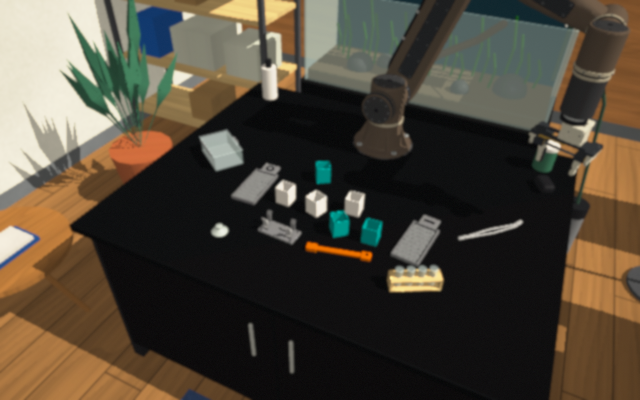

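View pics/side0.png

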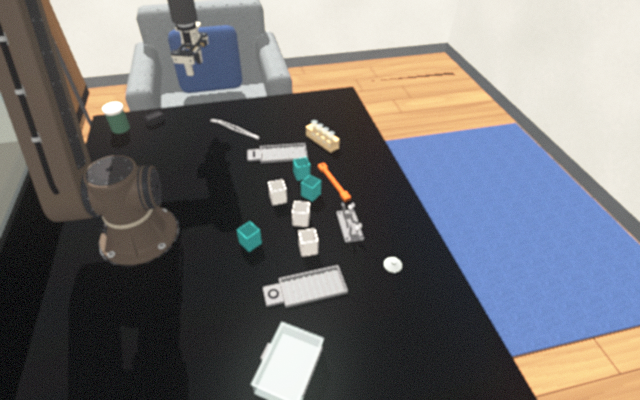

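The scene shows three white cups at (286,193), (316,204) and (354,204). Turquoise look-alikes, which I must not take, stand at (323,172), (339,223) and (371,231). The trays are at (257,184) and (416,240), with tabs towards the robot. The handle is at (339,251) and the holder at (280,229). In the side view the ring tab is at (272,295), so the other tray is the bar tray.

```bash
python3 - <<'E'
from h import *
cs={n:cam(n) for n in('scene','side')}
Z=dict(cup_ring1_mid=.064,tray_ring=.012,tray_bar=.012,handle_mid=.008,holder=.03,rack_mid=.04,tub_mid=.03,tweezer_mid=.004,suction_mid=.012)
for l,z in Z.items():
  for n,c in cs.items():
    for d in r.trace(l,n)[:6]:
      v,u=np.nonzero(d['pixels']); 
      if len(u)<5: continue
      k=c['frame'][v,u].mean(0).round()
      P=w(c,np.c_[u,v],z)[:,:2]
      rect=cv2.minAreaRect(P.astype(np.float32)*1000)
      print(l,n,round(d['score'],2),[round(float(x)) for x in d['extent']],k,P.mean(0).round(3),'rect',np.round(rect[0]),np.round(rect[1]),round(rect[2]))
s=cs['side'];save(s,'s1.png',(220,110,420,310),3)
E
```

```text
cup_ring1_mid scene 0.97 [329, 213, 350, 236] [  1. 132. 122.] [0.609 0.07 ] rect [610.  71.] [115.  60.] 23
cup_ring1_mid scene 0.75 [315, 164, 330, 184] [  0. 130. 121.] [ 0.38  -0.097] rect [378. -98.] [130.  51.] 26
cup_ring1_mid scene 0.67 [306, 192, 326, 217] [193. 187. 174.] [ 0.549 -0.041] rect [549. -40.] [125.  64.] 27
cup_ring1_mid scene 0.67 [364, 220, 380, 248] [  0. 113. 105.] [0.598 0.174] rect [598. 175.] [119.  51.] 18
cup_ring1_mid scene 0.37 [212, 222, 225, 236] [188. 192. 179.] [ 0.802 -0.25 ] rect [ 803. -251.] [53. 45.] 66
cup_ring1_mid side 0.75 [290, 199, 314, 227] [224. 217. 208.] [ 0.512 -0.076] rect [512. -76.] [103.  54.] 73
cup_ring1_mid side 0.64 [238, 223, 263, 246] [ 57. 146. 140.] [ 0.342 -0.133] rect [ 341. -131.] [72. 91.] 30
cup_ring1_mid side 0.6 [291, 158, 310, 177] [ 66. 149. 143.] [0.559 0.136] rect [560. 136.] [119.  57.] 78
cup_ring1_mid side 0.57 [300, 173, 320, 198] [ 61. 144. 138.] [0.569 0.031] rect [570.  32.] [122.  65.] 76
tray_ring scene 0.86 [232, 163, 279, 205] [131. 130. 125.] [ 0.489 -0.309] rect [ 478. -310.] [238. 101.] 1
tray_r
[... 1511 characters left out ...]
72.] [ 0.661 -0.128] rect [ 662. -118.] [153.  63.] 87
tweezer_mid scene 0.62 [458, 224, 516, 238] [170. 166. 158.] [0.373 0.485] rect [353. 507.] [ 20. 222.] 46
tweezer_mid side 0.5 [219, 122, 250, 133] [204. 199. 195.] [0.334 0.532] rect [344. 523.] [ 11. 163.] 44
tweezer_mid side 0.15 [316, 162, 352, 202] [237. 150.  77.] [0.674 0.103] rect [672. 108.] [ 34. 219.] 13
suction_mid scene 0.72 [214, 224, 225, 236] [196. 199. 187.] [ 0.759 -0.286] rect [ 759. -285.] [46. 50.] 88
suction_mid scene 0.16 [257, 209, 301, 242] [119. 117. 113.] [ 0.669 -0.116] rect [ 657. -120.] [148. 101.] 88
suction_mid side 0.64 [379, 255, 407, 275] [228. 230. 225.] [ 0.747 -0.292] rect [ 747. -291.] [55. 54.] 17
```

View pics/s1.png

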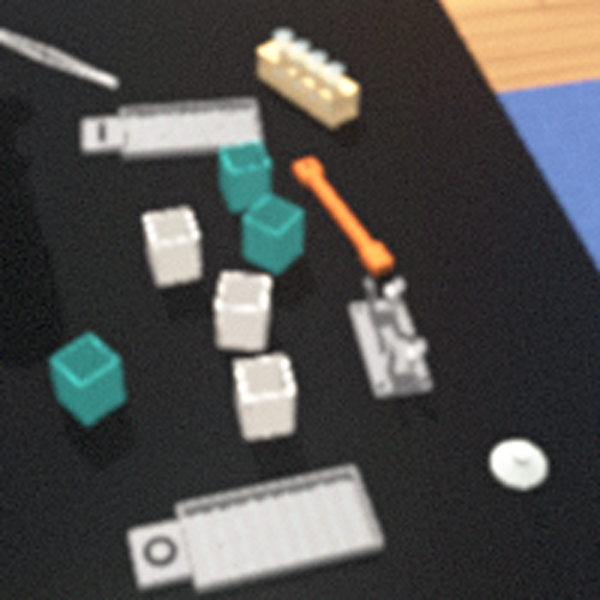

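Overall the three white cups are at about (0.51..0.55, -0.13..0.07), and the turquoise ones are excluded by colour. I'll go above them for a close look.

>>> drive_tool:
  commands:
    - {"hand": 0, "tx": 0.45, "ty": -0.8, "tz": 0.15, "turn": 0.222}
    - {"hand": 0, "tx": 0.45, "ty": -0.8, "tz": 0.15, "turn": 0.222}
    - {"hand": 0, "tx": 0.45, "ty": -0.8, "tz": 0.15, "turn": 0.222}
    - {"hand": 0, "tx": 0.45, "ty": -0.8, "tz": 0.15, "turn": 0.222}
    - {"hand": 0, "tx": 0.45, "ty": -0.8, "tz": 0.15, "turn": 0.222}
    - {"hand": 0, "tx": 0.45, "ty": -0.8, "tz": 0.15, "turn": 0.222}
    - {"hand": 0, "tx": 0.45, "ty": -0.8, "tz": 0.15, "turn": 0.222}
    - {"hand": 0, "tx": 0.45, "ty": -0.8, "tz": 0.15, "turn": 0.222}
    - {"hand": 0, "tx": 0.45, "ty": -0.8, "tz": 0.15, "turn": 0.222}
    - {"hand": 0, "tx": 0.45, "ty": -0.8, "tz": 0.15, "turn": 0.222}

```text
time_s: 2.15
tcp_pos: [0.4751, 0.2017, 0.308]
eef_rot: [-180.0, -0.0, -0.1]
contact_force: [0.9, 0.9, 0.6]
gripper_width: 0.0876
gripper_force: 0.0
```

>>> drive_tool:
  commands:
    - {"ty": -0.33, "hand": 0}
    - {"ty": -0.33, "hand": 0}
    - {"ty": -0.33, "hand": 0}
    - {"ty": -0.33, "hand": 0}
    - {"ty": -0.33, "hand": 0}
    - {"ty": -0.33, "hand": 0}
    - {"ty": -0.33, "hand": 0}

```text
invalid input
```

```bash
cat >> h.py <<'E'
def whites(c,z,thr=150,amin=60):
    f=c['frame'].astype(int); m=((f.min(2)>thr)&(f.max(2)-f.min(2)<45)).astype(np.uint8)
    m=cv2.morphologyEx(m,cv2.MORPH_CLOSE,np.ones((3,3)))
    out=[]
    for k in cv2.findContours(m,cv2.RETR_EXTERNAL,cv2.CHAIN_APPROX_NONE)[0]:
        if cv2.contourArea(k)<amin: continue
        P=w(c,k[:,0],z)[:,:2]*1000; out.append((cv2.minAreaRect(P.astype(np.float32)),k[:,0].mean(0).round(),cv2.contourArea(k)))
    return out
E
python3 - <<'E'
from h import *
s=r.get_state();print(s['time_s'],s['tcp_pos'],s['eef_rot'],s['joints'].round())
c=cam('wrist');save(c,'w1.png');print(c['T'].round(3).tolist())
for o in whites(c,.064):print(o)
E
```

```text
2.15 [0.47506515 0.20168083 0.30804555] [-1.79958402e+02 -4.79016226e-02 -1.49053607e-01] [ 45.   3. -11.   0. -76.  45.]
[[-0.003, -0.969, -0.248, 0.541], [-1.0, 0.003, 0.0, 0.201], [0.0, 0.248, -0.969, 0.467], [0.0, 0.0, 0.0, 1.0]]
(((175.19778442382812, 322.8559875488281), (571.8948364257812, 64.80508422851562), 89.80755615234375), array([216., 380.]), 14513.0)
(((298.8603210449219, 7.170663833618164), (43.32863998413086, 39.29736328125), 89.8157958984375), array([463., 299.]), 850.5)
(((293.3563232421875, 395.2716064453125), (52.97342300415039, 43.96383285522461), 0.10529468953609467), array([166., 304.]), 1154.0)
(((339.7055358886719, 258.0030517578125), (337.9751892089844, 25.93396759033203), 89.45182800292969), array([270., 270.]), 3534.0)
(((381.0618591308594, 44.23251724243164), (60.990047454833984, 27.86534881591797), 89.82103729248047), array([439., 242.]), 599.0)
(((382.03973388671875, 358.8207092285156), (64.4925537109375, 27.85655403137207), 89.82261657714844), array([189., 242.]), 608.0)
(((412.81884765625, -180.39280700683594), (39.296424865722656, 12.812356948852539)
[... 408 characters left out ...]
4104004), array([425., 174.]), 2454.5)
(((516.5661010742188, -139.61788940429688), (74.90401458740234, 49.57175064086914), 89.75688934326172), array([610., 129.]), 2455.5)
(((521.39013671875, -38.874847412109375), (81.49330139160156, 54.73920822143555), 72.2376708984375), array([524., 125.]), 3124.5)
(((502.85296630859375, 293.37957763671875), (80.0336685180664, 202.4191436767578), 83.96417999267578), array([235., 133.]), 11269.0)
(((637.8485107421875, -74.90991973876953), (120.73968505859375, 25.036334991455078), 89.83802032470703), array([577.,  11.]), 2063.0)
(((642.0756225585938, 383.2646789550781), (43.311710357666016, 19.172603607177734), 89.83802795410156), array([139.,   5.]), 419.5)
```

View pics/w1.png

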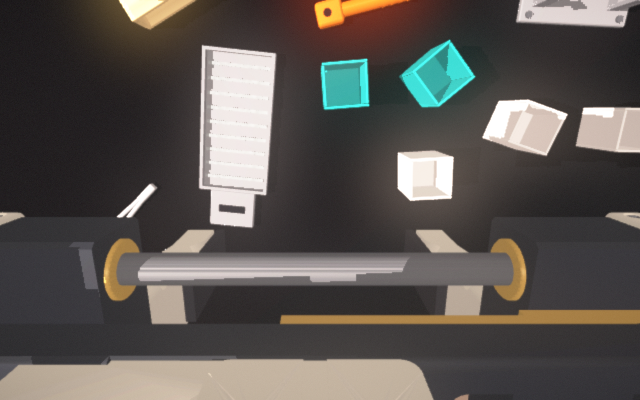

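The wrist view shows white cups at (425,174), (524,125) and (610,129). Turquoise cups are at (345,83) and (437,73), and the bar tray at (237,120). The second call was rejected, probably because it left out fields, so I'll give all of them.

>>> drive_tool:
  commands:
    - {"hand": 0, "tx": 0, "ty": -0.36, "tz": 0, "turn": 0}
    - {"hand": 0, "tx": 0, "ty": -0.36, "tz": 0, "turn": 0}
    - {"hand": 0, "tx": 0, "ty": -0.36, "tz": 0, "turn": 0}
    - {"hand": 0, "tx": 0, "ty": -0.36, "tz": 0, "turn": 0}
    - {"hand": 0, "tx": 0, "ty": -0.36, "tz": 0, "turn": 0}
    - {"hand": 0, "tx": 0, "ty": -0.36, "tz": 0, "turn": 0}
    - {"hand": 0, "tx": 0, "ty": -0.36, "tz": 0, "turn": 0}

```text
time_s: 2.9
tcp_pos: [0.4745, -0.0126, 0.3073]
eef_rot: [-180.0, -0.0, -0.3]
contact_force: [0.3, -0.4, 0.0]
gripper_width: 0.0877
gripper_force: 0.0
```

```bash
python3 - <<'E'
from h import *
s=r.get_state();print(s['time_s'],s['tcp_pos'],s['eef_rot'],s['joints'].round())
c=cam('wrist');save(c,'w2.png')
for l,z in dict(cup_ring1_mid=.064,tray_ring=.012,tray_bar=.012,holder=.008,handle_mid=.008).items():
  for d in r.trace(l,'wrist')[:6]:
    k=cv2.findContours(d['pixels'].astype(np.uint8),cv2.RETR_EXTERNAL,cv2.CHAIN_APPROX_NONE)[0]
    k=max(k,key=cv2.contourArea)[:,0]
    h=cv2.convexHull(k)
    a=cv2.approxPolyDP(h,4,True)[:,0]
    print(l,round(d['score'],2),a.tolist(),w(c,a,z)[:,:2].round(3).tolist())
E
```

```text
2.9 [ 0.47453337 -0.01264395  0.30732673] [-1.79981452e+02 -2.32063531e-02 -2.55402405e-01] [ 22.  -1. -16.  -0. -76.  67.]
cup_ring1_mid 0.78 [[335, 100], [377, 113], [361, 154], [322, 139]] [[0.549, -0.037], [0.535, -0.085], [0.488, -0.068], [0.506, -0.022]]
cup_ring1_mid 0.76 [[249, 40], [284, 80], [256, 106], [246, 105], [219, 72]] [[0.612, 0.056], [0.571, 0.02], [0.543, 0.052], [0.544, 0.063], [0.579, 0.091]]
cup_ring1_mid 0.73 [[190, 67], [195, 106], [135, 108], [126, 63], [171, 59]] [[0.585, 0.122], [0.543, 0.121], [0.542, 0.188], [0.589, 0.192], [0.593, 0.142]]
cup_ring1_mid 0.59 [[403, 248], [364, 252], [361, 244], [390, 229]] [[0.371, -0.124], [0.366, -0.075], [0.376, -0.071], [0.396, -0.106]]
tray_ring 0.91 [[586, 66], [567, 205], [551, 216], [509, 216], [497, 204], [509, 71]] [[0.589, -0.35], [0.411, -0.358], [0.395, -0.339], [0.395, -0.281], [0.413, -0.262], [0.584, -0.256]]
tray_bar 0.83 [[27, 46], [105, 56], [111, 192], [101, 216], [56, 216], [40, 187]] [[0.616, 0.336], [0.604, 0.243], [0.432, 0.262], [0.398, 0.28], [0.398, 0.342], [0.439, 0.356]]
holder 0.76 [[456, 0], [446, 26], [341, 20], [341, 0]] [[0.665, -0.184], [0.636, -0.174], [0.644, -0.046], [0.665, -0.046]]
```

View pics/w2.png

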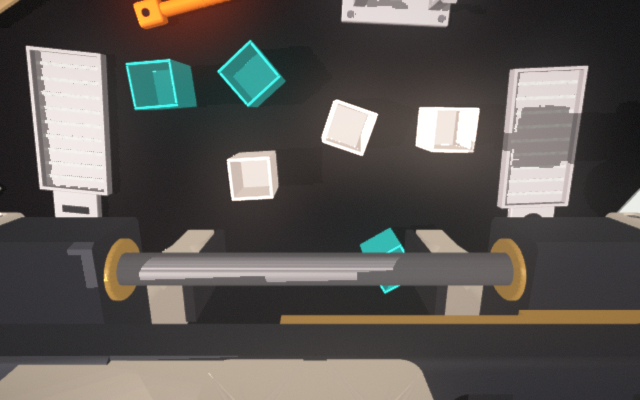

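The middle cup's top is at (349,127), the right cup's at (457,130) and the left cup's at (250,176). The ring tray is on the right and the bar tray on the left. Next I'll compute the left and right cups from their outer rim edges.

```bash
python3 - <<'E'
from h import *
c=cam('wrist')
save(c,'w3.png',(200,90,500,210),2.6)
for n,e in dict(C=[(478,108),(477,152)],A=[(228,156),(232,199)]).items():
    p=w(c,e,.064)[:,:2];d=p[0]-p[1];L=np.linalg.norm(d);nrm=np.array([-d[1],d[0]])/L*(1 if n=='C' else -1)
    print(n,L,np.degrees(np.arctan2(d[1],d[0])),p.mean(0)+.025*nrm)
E
```

```text
C 0.04977492784534946 5.264921247938866 [ 0.51311353 -0.17438646]
A 0.05183926798186791 1.6324178939366463 [0.46140016 0.06243435]
```

View pics/w3.png

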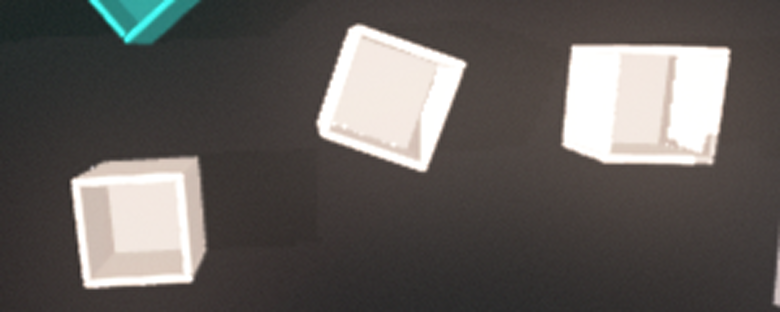

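>>> drive_tool:
  commands:
    - {"hand": 0, "tx": 0.064, "ty": -0.267, "tz": 0, "turn": 0}
    - {"hand": 0, "tx": 0.064, "ty": -0.267, "tz": 0, "turn": 0}
    - {"hand": 0, "tx": 0.064, "ty": -0.267, "tz": 0, "turn": 0}
    - {"hand": 0, "tx": 0.064, "ty": -0.267, "tz": 0, "turn": 0}
    - {"hand": 0, "tx": 0.064, "ty": -0.267, "tz": -0.12, "turn": 0}
    - {"hand": 0, "tx": 0.064, "ty": -0.267, "tz": -0.2, "turn": 0}
    - {"hand": 0, "tx": 0.064, "ty": -0.267, "tz": -0.28, "turn": 0}
    - {"hand": 0, "tx": 0.064, "ty": -0.267, "tz": -0.34, "turn": 0}
    - {"hand": 0, "tx": 0.064, "ty": -0.267, "tz": -0.34, "turn": 0}
    - {"hand": 0, "tx": 0.064, "ty": -0.267, "tz": -0.34, "turn": 0}

```text
time_s: 4.25
tcp_pos: [0.5129, -0.1725, 0.1032]
eef_rot: [180.0, 0.1, -0.1]
contact_force: [-0.1, -0.3, 1.1]
gripper_width: 0.0875
gripper_force: 0.0
```

```bash
python3 - <<'E'
from h import *
s=r.get_state();print(s['time_s'],s['tcp_pos'],s['eef_rot'])
c=cam('wrist')
print(px(c,s['tcp_pos']))
for o in whites(c,.064,170):
  if o[2]>500: print(o)
save(c,'w4.png')
E
```

```text
4.25 [ 0.51291844 -0.17247587  0.10324799] [ 1.79963316e+02  1.32353287e-01 -1.19496279e-01]
[[313.05998188 246.47437096]]
(((479.2066650390625, -95.39265441894531), (72.56597137451172, 7.545546531677246), 89.8110122680664), array([190., 272.]), 1055.0)
(((500.2540283203125, -95.80399322509766), (29.281675338745117, 13.06093692779541), 89.8233413696289), array([189., 242.]), 518.5)
(((503.2381591796875, -258.21234130859375), (42.986106872558594, 21.404462814331055), 89.82583618164062), array([459., 237.]), 1362.0)
(((521.0155029296875, -173.52841186523438), (50.17768096923828, 57.59132385253906), 88.45399475097656), array([314., 208.]), 7444.0)
(((526.675048828125, -64.75985717773438), (66.35497283935547, 61.30974197387695), 71.2288589477539), array([133., 195.]), 8168.5)
(((574.4299926757812, -277.82330322265625), (24.369586944580078, 74.4244613647461), 2.0701406002044678), array([500., 111.]), 4337.0)
(((628.6123046875, -124.95982360839844), (99.74534606933594, 8.448775291442871), 89.888671875), array([226.,   7.]), 2402.5)
```

View pics/w4.png

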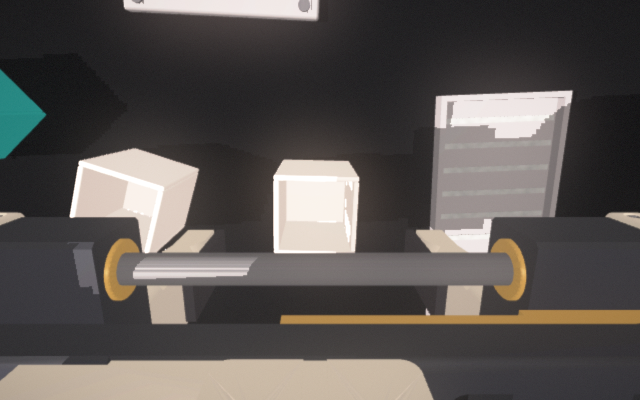

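The wrist view shows the cup rim centred between the fingers, with its back edge at row 177, columns 275–357. I'll go down and grip.

>>> drive_tool:
  commands:
    - {"hand": 0, "tx": 0.003, "ty": -0.002, "tz": -0.08, "turn": 0}
    - {"hand": 0, "tx": 0.003, "ty": -0.002, "tz": -0.15, "turn": 0}
    - {"hand": 0, "tx": 0.003, "ty": -0.002, "tz": -0.15, "turn": 0}
    - {"hand": 1, "tx": 0.003, "ty": -0.002, "tz": -0.15, "turn": 0}
    - {"hand": 1, "tx": 0.003, "ty": -0.002, "tz": -0.15, "turn": 0}
    - {"hand": 1, "tx": 0.003, "ty": -0.002, "tz": -0.15, "turn": 0}
    - {"hand": 1, "tx": 0.003, "ty": -0.002, "tz": -0.15, "turn": 0}
    - {"hand": 1, "tx": 0.003, "ty": -0.002, "tz": -0.15, "turn": 0}
    - {"hand": 1, "tx": 0.003, "ty": -0.002, "tz": -0.15, "turn": 0}
    - {"hand": 1, "tx": 0.003, "ty": -0.002, "tz": -0.15, "turn": 0}
  grip_force: 6

```text
time_s: 5.3
tcp_pos: [0.5151, -0.1739, 0.014]
eef_rot: [180.0, -0.0, -0.2]
contact_force: [-1.6, 1.3, 7.1]
gripper_width: 0.0505
gripper_force: 6.0
```

Gripped at 50.5 mm. The tool only translates and yaws, so I'll turn the cup in-hand about the pad axis by wiping its lower edge over the ring tray's far end wall.

>>> drive_tool:
  commands:
    - {"hand": 1, "tx": 0, "ty": 0, "tz": 0.07, "turn": 0}
    - {"hand": 1, "tx": 0, "ty": 0, "tz": 0.14, "turn": 0}
    - {"hand": 1, "tx": 0.05, "ty": -0.055, "tz": 0.14, "turn": 0.027}
    - {"hand": 1, "tx": 0.1, "ty": -0.11, "tz": 0.14, "turn": 0.027}
    - {"hand": 1, "tx": 0.16, "ty": -0.165, "tz": 0.14, "turn": 0.027}
    - {"hand": 1, "tx": 0.208, "ty": -0.215, "tz": 0.14, "turn": 0.027}
    - {"hand": 1, "tx": 0.208, "ty": -0.215, "tz": 0.14, "turn": 0.027}
    - {"hand": 1, "tx": 0.208, "ty": -0.215, "tz": 0.07, "turn": 0.027}
    - {"hand": 1, "tx": 0.208, "ty": -0.215, "tz": 0.009, "turn": 0.027}
    - {"hand": 1, "tx": 0.208, "ty": -0.215, "tz": 0.009, "turn": 0.027}

```text
time_s: 6.3
tcp_pos: [0.6357, -0.3018, 0.0133]
eef_rot: [-179.8, 0.5, 2.2]
contact_force: [-1.3, -0.2, -1.0]
gripper_width: 0.05
gripper_force: 6.0
```

```bash
python3 - <<'E'
from h import *
s=r.get_state();print(s['time_s'],s['tcp_pos'],s['eef_rot'],s['contact_force'],s['joints'].round())
c=cam('wrist')
# tray end wall outer edge
for d in r.trace('tray_ring','wrist')[:2]:
    k=max(cv2.findContours(d['pixels'].astype(np.uint8),0,1)[0],key=cv2.contourArea)
    a=cv2.approxPolyDP(cv2.convexHull(k),4,True)[:,0];print(d['score'],a.tolist(),w(c,a,.012)[:,:2].round(3).tolist())
c2=cam('side')
a=c['frame'][:,:,::-1];b=cv2.resize(c2['frame'][200:340,240:440,::-1],None,fx=2.5,fy=2.5,interpolation=2)
cv2.imwrite('pics/w5.png',np.hstack([cv2.resize(a,(400,350)),b[:,:400]]))
E
```

```text
6.3 [ 0.6357368  -0.30180142  0.01326231] [-179.84037575    0.48378923    2.19644843] [-1.29624009 -0.16389091 -1.01514319] [-10.  34.  -8.  -0. -49. 102.]
```

View pics/w5.png

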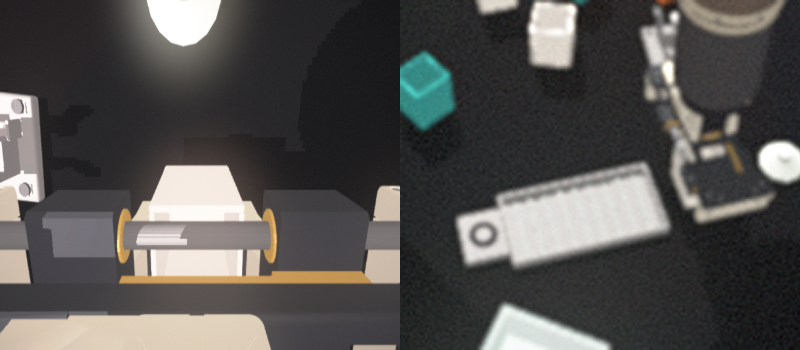

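The wrist view shows the cup held upright between the fingers. In the side view the tool is beside the ring tray's far end, clear of the suction cup at (780,160). Now the first wipe.

>>> drive_tool:
  commands:
    - {"hand": 1, "tx": -0.02, "ty": 0, "tz": 0, "turn": 0}
    - {"hand": 1, "tx": -0.035, "ty": 0, "tz": 0, "turn": 0}
    - {"hand": 1, "tx": -0.043, "ty": 0, "tz": 0, "turn": 0}
    - {"hand": 1, "tx": -0.052, "ty": 0, "tz": 0, "turn": 0}
    - {"hand": 1, "tx": -0.06, "ty": 0, "tz": 0, "turn": 0}
    - {"hand": 1, "tx": -0.068, "ty": 0, "tz": 0, "turn": 0}
    - {"hand": 1, "tx": -0.077, "ty": 0, "tz": 0, "turn": 0}
    - {"hand": 1, "tx": -0.087, "ty": 0, "tz": -0.001, "turn": 0}
    - {"hand": 1, "tx": -0.1, "ty": -0.001, "tz": -0.001, "turn": 0}
    - {"hand": 1, "tx": -0.115, "ty": -0.001, "tz": -0.001, "turn": 0}

```text
time_s: 7.45
tcp_pos: [0.5691, -0.3032, 0.0173]
eef_rot: [-180.0, 0.1, 2.2]
contact_force: [2.3, 0.5, 0.0]
gripper_width: 0.0502
gripper_force: 6.0
```

```bash
python3 - <<'E'
from h import *
s=r.get_state();print(s['time_s'],s['tcp_pos'],s['eef_rot'],s['contact_force'],s['gripper_width'])
a=cam('wrist')['frame'][:,:,::-1];c2=cam('scene')
b=cv2.resize(c2['frame'][140:260,190:330,::-1],None,fx=2.9,fy=2.9,interpolation=2)
cv2.imwrite('pics/w6.png',np.hstack([cv2.resize(a,(394,348)),b[:348,:406]]))
E
```

```text
7.45 [ 0.56908738 -0.30320477  0.01731832] [-1.79958750e+02  8.99494487e-02  2.23357155e+00] [2.29705169 0.51093734 0.00553595] 0.05017749098486309
```

View pics/w6.png

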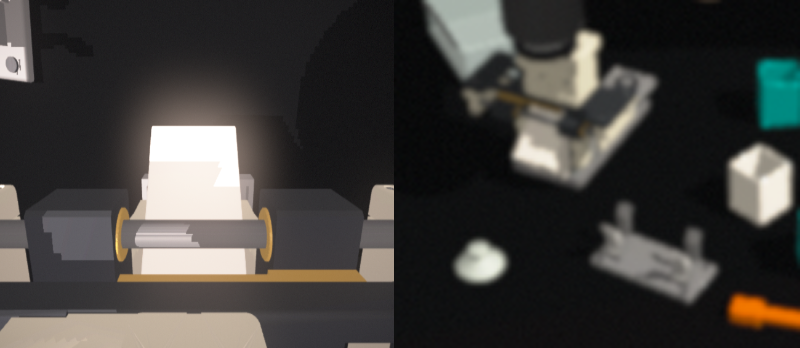

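The first wipe worked. The wrist view shows the cup on its side, with its long face up at (193,190), and the scene view shows its base end facing outward at the tray end. Now the second wipe, leading with the mouth end.

>>> drive_tool:
  commands:
    - {"hand": 1, "tx": 0, "ty": 0, "tz": 0.035, "turn": 0}
    - {"hand": 1, "tx": 0.03, "ty": 0, "tz": 0.035, "turn": 0}
    - {"hand": 1, "tx": 0.07, "ty": 0.002, "tz": 0.035, "turn": 0}
    - {"hand": 1, "tx": 0.108, "ty": 0.004, "tz": 0.035, "turn": 0}
    - {"hand": 1, "tx": 0.108, "ty": 0.004, "tz": 0.035, "turn": 0}
    - {"hand": 1, "tx": 0.108, "ty": 0.004, "tz": 0.015, "turn": 0}
    - {"hand": 1, "tx": 0.108, "ty": 0.004, "tz": -0.004, "turn": 0}
    - {"hand": 1, "tx": 0.108, "ty": 0.004, "tz": -0.004, "turn": 0}
    - {"hand": 1, "tx": 0.108, "ty": 0.004, "tz": -0.004, "turn": 0}

```text
time_s: 8.45
tcp_pos: [0.6342, -0.3011, 0.0147]
eef_rot: [-180.0, 0.1, 2.2]
contact_force: [-0.1, -0.8, 0.0]
gripper_width: 0.0495
gripper_force: 6.0
```

>>> drive_tool:
  commands:
    - {"hand": 1, "tx": -0.025, "ty": 0, "tz": 0, "turn": 0}
    - {"hand": 1, "tx": -0.032, "ty": 0, "tz": 0.0025, "turn": 0}
    - {"hand": 1, "tx": -0.037, "ty": 0, "tz": 0.005, "turn": 0}
    - {"hand": 1, "tx": -0.043, "ty": 0, "tz": 0.009, "turn": 0}
    - {"hand": 1, "tx": -0.048, "ty": 0, "tz": 0.012, "turn": 0}
    - {"hand": 1, "tx": -0.057, "ty": 0, "tz": 0.015, "turn": 0}
    - {"hand": 1, "tx": -0.063, "ty": 0, "tz": 0.0175, "turn": 0}
    - {"hand": 1, "tx": -0.072, "ty": -0.001, "tz": 0.018, "turn": 0}
    - {"hand": 1, "tx": -0.082, "ty": -0.001, "tz": 0.018, "turn": 0}
    - {"hand": 1, "tx": -0.095, "ty": -0.002, "tz": 0.018, "turn": 0}

```text
time_s: 9.45
tcp_pos: [0.5778, -0.3022, 0.0263]
eef_rot: [-180.0, 0.0, 2.3]
contact_force: [-0.8, 0.1, -0.4]
gripper_width: 0.0501
gripper_force: 6.0
```

```bash
python3 - <<'E'
from h import *
s=r.get_state();print(s['time_s'],s['tcp_pos'],s['eef_rot'],s['contact_force'],s['gripper_width'])
a=cam('wrist')['frame'][:,:,::-1];c2=cam('scene')
b=cv2.resize(c2['frame'][140:260,190:330,::-1],None,fx=2.9,fy=2.9,interpolation=2)
cv2.imwrite('pics/w7.png',np.hstack([cv2.resize(a,(394,348)),b[:348,:406]]))
E
```

```text
9.45 [ 0.57780187 -0.30221051  0.02626974] [-1.79998770e+02  7.59478575e-03  2.26040664e+00] [-0.77873939  0.12643193 -0.36707221] 0.050073601972750154
```

View pics/w7.png

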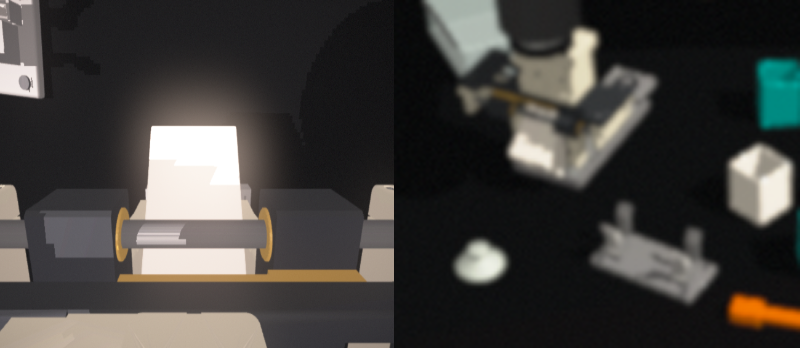

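Both views match the previous ones: the cup is still on its side and tilted slightly mouth-up, so the lip passed over the wall. I'll lower the base end onto the wall to level it, then repeat the second wipe lower.

>>> drive_tool:
  commands:
    - {"hand": 1, "tx": -0.028, "ty": -0.001, "tz": 0, "turn": 0}
    - {"hand": 1, "tx": -0.028, "ty": -0.001, "tz": -0.008, "turn": 0}
    - {"hand": 1, "tx": -0.028, "ty": -0.001, "tz": -0.015, "turn": 0}
    - {"hand": 1, "tx": -0.028, "ty": -0.001, "tz": -0.02, "turn": 0}
    - {"hand": 1, "tx": -0.028, "ty": -0.001, "tz": -0.02, "turn": 0}
    - {"hand": 1, "tx": -0.028, "ty": -0.001, "tz": 0.02, "turn": 0}
    - {"hand": 1, "tx": 0.03, "ty": 0.001, "tz": 0.025, "turn": 0}
    - {"hand": 1, "tx": 0.09, "ty": 0.002, "tz": 0.02, "turn": 0}
    - {"hand": 1, "tx": 0.09, "ty": 0.002, "tz": -0.0215, "turn": 0}
    - {"hand": 1, "tx": 0.09, "ty": 0.002, "tz": -0.0215, "turn": 0}

```text
time_s: 10.55
tcp_pos: [0.631, -0.2999, 0.0096]
eef_rot: [-179.9, 0.3, 2.2]
contact_force: [-1.6, -0.2, -2.0]
gripper_width: 0.0498
gripper_force: 6.0
```

>>> drive_tool:
  commands:
    - {"hand": 1, "tx": -0.0167, "ty": 0, "tz": 0, "turn": 0}
    - {"hand": 1, "tx": -0.023, "ty": 0, "tz": 0.0033, "turn": 0}
    - {"hand": 1, "tx": -0.03, "ty": 0, "tz": 0.0075, "turn": 0}
    - {"hand": 1, "tx": -0.037, "ty": 0, "tz": 0.0117, "turn": 0}
    - {"hand": 1, "tx": -0.043, "ty": 0, "tz": 0.015, "turn": 0}
    - {"hand": 1, "tx": -0.052, "ty": 0, "tz": 0.018, "turn": 0}
    - {"hand": 1, "tx": -0.06, "ty": -0.001, "tz": 0.021, "turn": 0}
    - {"hand": 1, "tx": -0.068, "ty": -0.001, "tz": 0.0217, "turn": 0}
    - {"hand": 1, "tx": -0.078, "ty": -0.001, "tz": 0.0217, "turn": 0}
    - {"hand": 1, "tx": -0.09, "ty": -0.002, "tz": 0.0217, "turn": 0}

```text
time_s: 11.55
tcp_pos: [0.5778, -0.3022, 0.0263]
eef_rot: [-180.0, 0.0, 2.3]
contact_force: [0.1, -0.1, -1.1]
gripper_width: 0.0501
gripper_force: 6.0
```

```bash
python3 - <<'E'
from h import *
s=r.get_state();print(s['time_s'],s['tcp_pos'],s['eef_rot'],s['contact_force'],s['gripper_width'])
a=cam('wrist')['frame'][:,:,::-1];c2=cam('scene')
b=cv2.resize(c2['frame'][140:260,190:330,::-1],None,fx=2.9,fy=2.9,interpolation=2)
cv2.imwrite('pics/w8.png',np.hstack([cv2.resize(a,(394,348)),b[:348,:406]]))
# coarse text of wrist around cup
f=cv2.cvtColor(a,cv2.COLOR_BGR2GRAY)
print(f[120:270:8,220:420:12])
E
```

```text
11.55 [ 0.57778908 -0.30219017  0.02634066] [-1.79995223e+02  1.30817550e-02  2.25736141e+00] [ 0.09727595 -0.05071994 -1.1332026 ] 0.05009464552148545
[[ 50  60  69  77  81  87  90  92  92  93  93  88  86  81  76  66  57]
 [ 58  68  76  83  91  98 101 104 105 103 104 101  98  89  83  76  65]
 [ 63  71  85  92 102 106 111 113 116 115 115 112 107 100  90  82  69]
 [ 68  78  90 100 110 115 121 123 126 124 124 122 115 108  99  86  74]
 [ 71  84 255 255 255 255 255 255 255 255 255 255 255 255 106  93  81]
 [ 73  86 255 255 255 255 255 255 255 255 255 255 255 255 113 101  87]
 [ 73  89 255 255 255 255 255 255 255 255 255 255 255 255 124 104  89]
 [ 75  91 255 255 255 255 255 255 255 255 255 255 255 255 155 105  91]
 [ 75  88 255 255 255 255 255 255 255 255 255 255 255 255 205 109  93]
 [ 74  88 239 241 243 251 252 252 252 252 252 255 255 255 251 107  92]
 [ 72  86 240 241 242 243 244 244 245 245 245 255 255 255 240 106  90]
 [ 70  83 240 241 242 243 243 244 244 244 245 255 255 255 252 103  89]
 [ 70  78 239 240 241 242 242 243 243 243 244 244 243 242 241 145  87]
 [ 67  75 238 240 240 241 242 242 242 243 242 243 242 242 241 158  82]
 [ 62 190 238 238 240 240 241 241 241 242 241 242 242 241 240 197  79]
 [106 189 237 237 239 239 240 240 240 241 241 241 240 240 239 194  74]
 [188 188 237 237 238 239 238 240 239 240 240 239 239 239 238 194 189]
 [100 105 115 120 123 123 126 120 121 123 123 122 121 118 114 113 106]
 [109 163 164 167 168 169 169 125 126 125 128 126 126 123 120 116 114]]
```

```bash
python3 - <<'E'
from h import *
s=r.get_state();c=cam('wrist');f=c['frame'].min(2)
for v in range(140,250,4):
    u=np.nonzero(f[v,225:400]>185)[0]+225
    if len(u): print(v,u.min(),u.max(),end='; ')
print()
A=np.eye(4);A[:3,3]=s['tcp_pos'];A[:3,:3]=R.from_euler('xyz',s['eef_rot'],degrees=True).as_matrix()
g=(A@[0,0,-.019,1])[:3]
yaw=np.radians(s['eef_rot'][2]);X=np.array([np.cos(yaw),np.sin(yaw),0]);Y=np.array([-np.sin(yaw),np.cos(yaw),0]);Z=np.array([0,0,1.])
for psi in (-16,0,10,20,45,70,90):
    p=np.radians(psi);b=np.cos(p)*X+np.sin(p)*Z; n=-np.sin(p)*X+np.cos(p)*Z
    print(psi,[[px(c,g+i*b+j*n+k*Y)[0].round().astype(int).tolist() for k in(.025,-.025)] for i,j in((.032,.025),(.032,-.025),(-.032,.025))])
E
```

```text
152 244 385; 156 243 385; 160 243 386; 164 242 386; 168 242 386; 172 242 387; 176 241 387; 180 241 387; 184 240 388; 188 240 388; 192 241 388; 196 240 389; 200 240 389; 204 239 389; 208 239 390; 212 239 390; 216 237 391; 220 237 391; 224 237 391; 228 237 392; 232 237 392; 236 236 393; 240 236 393; 244 236 393; 248 235 393; 
-16 [[[245, 187], [380, 187]], [[264, 193], [362, 193]], [[244, 363], [381, 363]]]
0 [[[240, 210], [385, 210]], [[262, 180], [365, 180]], [[249, 366], [377, 366]]]
10 [[[238, 228], [387, 228]], [[259, 175], [367, 175]], [[252, 364], [374, 364]]]
20 [[[236, 249], [389, 249]], [[257, 171], [369, 171]], [[255, 358], [371, 358]]]
45 [[[235, 304], [390, 304]], [[250, 175], [376, 175]], [[261, 336], [365, 336]]]
70 [[[239, 347], [386, 347]], [[242, 200], [383, 200]], [[266, 306], [361, 306]]]
90 [[[245, 364], [381, 364]], [[237, 236], [388, 236]], [[268, 280], [359, 280]]]
```

View pics/w8.png

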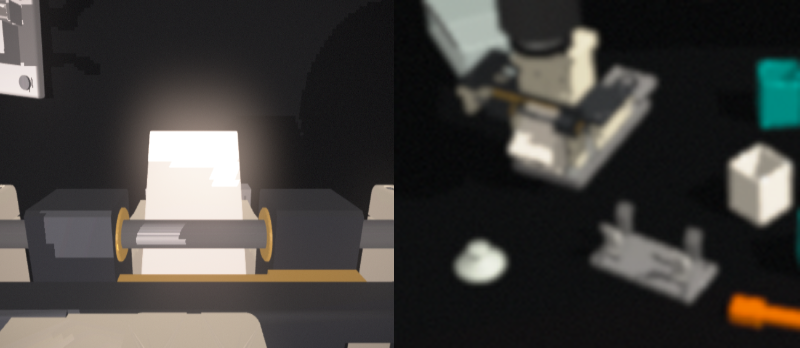

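The view shows the cup still on its side. The measured edges, with the upper edge at row 150, say it is turned about 55° and has slid up about 16 mm in the grip. I'll set it on the open table, release, regrip at its centre, and use wipe paths that hinge on the wall edge with a constant lever arm.

>>> drive_tool:
  commands:
    - {"hand": 1, "tx": 0, "ty": 0, "tz": 0.04, "turn": 0}
    - {"hand": 1, "tx": 0.06, "ty": 0.002, "tz": 0.04, "turn": 0}
    - {"hand": 1, "tx": 0.11, "ty": 0.004, "tz": 0.04, "turn": 0}
    - {"hand": 1, "tx": 0.11, "ty": 0.004, "tz": 0.01, "turn": 0}
    - {"hand": 1, "tx": 0.11, "ty": 0.004, "tz": -0.01, "turn": 0}
    - {"hand": 1, "tx": 0.11, "ty": 0.004, "tz": -0.02, "turn": 0}
    - {"hand": 1, "tx": 0.11, "ty": 0.004, "tz": -0.027, "turn": 0}
    - {"hand": 1, "tx": 0.11, "ty": 0.004, "tz": -0.033, "turn": 0}
    - {"hand": 1, "tx": 0.11, "ty": 0.004, "tz": -0.033, "turn": 0}
    - {"hand": 1, "tx": 0.11, "ty": 0.004, "tz": -0.033, "turn": 0}

```text
time_s: 12.7
tcp_pos: [0.6445, -0.3, 0.0073]
eef_rot: [180.0, -0.0, 2.3]
contact_force: [0.0, 0.2, -0.1]
gripper_width: 0.0498
gripper_force: 6.0
```

>>> drive_tool:
  commands:
    - {"hand": 0, "tx": 0, "ty": 0, "tz": 0, "turn": 0}
    - {"hand": 0, "tx": 0, "ty": 0, "tz": 0, "turn": 0}
    - {"hand": 0, "tx": 0, "ty": 0, "tz": 0, "turn": 0}
    - {"hand": 0, "tx": 0, "ty": 0, "tz": 0, "turn": 0}
    - {"hand": 0, "tx": 0, "ty": 0, "tz": 0.05, "turn": 0}
    - {"hand": 0, "tx": 0, "ty": 0, "tz": 0.12, "turn": 0}
    - {"hand": 0, "tx": -0.05, "ty": 0, "tz": 0.2, "turn": 0}
    - {"hand": 0, "tx": -0.1, "ty": 0, "tz": 0.28, "turn": 0}
    - {"hand": 0, "tx": -0.1, "ty": 0, "tz": 0.28, "turn": 0}
    - {"hand": 0, "tx": -0.1, "ty": 0, "tz": 0.28, "turn": 0}

```text
time_s: 13.7
tcp_pos: [0.5848, -0.3003, 0.1784]
eef_rot: [179.9, -0.3, 2.2]
contact_force: [0.5, 0.6, 0.3]
gripper_width: 0.0874
gripper_force: 0.0
```

```bash
python3 - <<'E'
from h import *
s=r.get_state();print(s['time_s'],s['tcp_pos'],s['eef_rot'],s['contact_force'],s['gripper_width'])
c=cam('wrist');save(c,'w9.png')
for l,z in (('cup_ring1_mid',.05),('tray_ring',.012)):
  for d in r.trace(l,'wrist')[:3]:
    k=max(cv2.findContours(d['pixels'].astype(np.uint8),0,1)[0],key=cv2.contourArea)
    a=cv2.approxPolyDP(cv2.convexHull(k),4,True)[:,0];print(l,round(d['score'],2),a.tolist(),w(c,a,z)[:,:2].round(3).tolist())
E
```

```text
13.7 [ 0.58480106 -0.30031529  0.17836587] [179.91308156  -0.31815523   2.23865271] [0.50438382 0.6044717  0.27380374] 0.08739462151925434
cup_ring1_mid 0.69 [[23, 213], [53, 202], [89, 216]] [[0.554, -0.05], [0.565, -0.077], [0.553, -0.107]]
tray_ring 0.79 [[273, 176], [365, 175], [363, 252], [276, 252]] [[0.587, -0.262], [0.592, -0.349], [0.513, -0.353], [0.509, -0.265]]
```

View pics/w9.png

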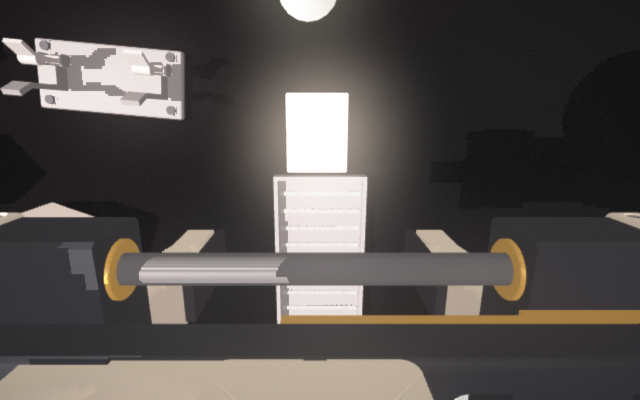

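The cup lies flat on its side at rows 93–173, columns 286–348, just beyond the tray's end wall at row 176. The holder is at (110,80).

```bash
python3 - <<'E'
from h import *
c=cam('wrist')
print(w(c,[(286,93),(348,93),(286,173),(347,173)],.05).round(4).tolist())
print(w(c,[(286,93),(348,93),(286,173),(347,173)],.0).round(4).tolist())
f=c['frame'].min(2); print(f[86:180:4,317].tolist(), f[130,280:356:4].tolist())
E
```

```text
[[0.6604, -0.275, 0.05], [0.6622, -0.3235, 0.05], [0.5968, -0.2762, 0.05], [0.5988, -0.3266, 0.05]]
[[0.6621, -0.271, 0.0], [0.6644, -0.3281, 0.0], [0.5874, -0.2724, 0.0], [0.5897, -0.3318, 0.0]]
[117, 181, 255, 255, 255, 255, 255, 255, 255, 255, 255, 255, 255, 255, 255, 255, 255, 255, 255, 255, 255, 255, 163, 238] [124, 128, 255, 255, 255, 255, 255, 255, 255, 255, 255, 255, 255, 255, 255, 255, 255, 255, 131]
```

Measured 64 mm long, centred at (0.629, -0.3005), which fits. I'll regrip at the centre and hinge it mouth-down over the wall.

>>> drive_tool:
  commands:
    - {"hand": 0, "tx": 0.073, "ty": 0, "tz": -0.05, "turn": 0}
    - {"hand": 0, "tx": 0.073, "ty": 0, "tz": -0.13, "turn": 0}
    - {"hand": 0, "tx": 0.073, "ty": 0, "tz": -0.21, "turn": 0}
    - {"hand": 0, "tx": 0.073, "ty": 0, "tz": -0.26, "turn": 0}
    - {"hand": 0, "tx": 0.073, "ty": 0, "tz": -0.28, "turn": 0}
    - {"hand": 0, "tx": 0.073, "ty": 0, "tz": -0.28, "turn": 0}
    - {"hand": 1, "tx": 0.073, "ty": 0, "tz": -0.28, "turn": 0}
    - {"hand": 1, "tx": 0.073, "ty": 0, "tz": -0.28, "turn": 0}
    - {"hand": 1, "tx": 0.073, "ty": 0, "tz": -0.28, "turn": 0}
    - {"hand": 1, "tx": 0.073, "ty": 0, "tz": -0.28, "turn": 0}

```text
time_s: 14.9
tcp_pos: [0.6286, -0.3, 0.0078]
eef_rot: [180.0, -0.1, 2.3]
contact_force: [1.3, 0.6, 0.7]
gripper_width: 0.0614
gripper_force: 0.0
```

>>> drive_tool:
  commands:
    - {"hand": 1, "tx": 0, "ty": 0, "tz": 0, "turn": 0}
    - {"hand": 1, "tx": 0, "ty": 0, "tz": 0.0142, "turn": 0}
    - {"hand": 1, "tx": -0.009, "ty": 0, "tz": 0.0142, "turn": 0}
    - {"hand": 1, "tx": -0.0142, "ty": 0, "tz": 0.0167, "turn": 0}
    - {"hand": 1, "tx": -0.019, "ty": 0, "tz": 0.022, "turn": 0}
    - {"hand": 1, "tx": -0.0238, "ty": 0, "tz": 0.0267, "turn": 0}
    - {"hand": 1, "tx": -0.031, "ty": 0, "tz": 0.0315, "turn": 0}
    - {"hand": 1, "tx": -0.038, "ty": 0, "tz": 0.0358, "turn": 0}
    - {"hand": 1, "tx": -0.046, "ty": 0, "tz": 0.039, "turn": 0}
    - {"hand": 1, "tx": -0.054, "ty": 0, "tz": 0.0412, "turn": 0}

```text
time_s: 15.9
tcp_pos: [0.5952, -0.2998, 0.0316]
eef_rot: [-180.0, 0.0, 2.3]
contact_force: [-0.6, 1.2, -0.9]
gripper_width: 0.05
gripper_force: 6.0
```

>>> drive_tool:
  commands:
    - {"hand": 1, "tx": -0.008, "ty": 0, "tz": 0.001, "turn": 0}
    - {"hand": 1, "tx": -0.017, "ty": 0, "tz": 0.001, "turn": 0}
    - {"hand": 1, "tx": -0.025, "ty": 0, "tz": 0, "turn": 0}
    - {"hand": 1, "tx": -0.033, "ty": 0, "tz": -0.0027, "turn": 0}
    - {"hand": 1, "tx": -0.041, "ty": 0, "tz": -0.006, "turn": 0}
    - {"hand": 1, "tx": -0.0485, "ty": 0, "tz": -0.0104, "turn": 0}
    - {"hand": 1, "tx": -0.0485, "ty": 0, "tz": -0.0104, "turn": 0}

```text
time_s: 16.6
tcp_pos: [0.5656, -0.2997, 0.0246]
eef_rot: [-180.0, 0.1, 2.2]
contact_force: [0.4, -0.6, -1.0]
gripper_width: 0.0498
gripper_force: 6.0
```

```bash
cat > edge.py <<'E'
from h import *
def edge():
    s=r.get_state();c=cam('wrist');f=c['frame'].min(2)
    print(round(s['time_s'],2),s['tcp_pos'].round(4),s['eef_rot'].round(1),s['contact_force'].round(1),round(s['gripper_width'],4))
    L=[]
    for v in range(100,250,6):
        u=np.nonzero(f[v,225:400]>185)[0]+225
        if len(u): L.append((v,int(u.min()),int(u.max()),len(u)))
    print(L)
    A=np.eye(4);A[:3,3]=s['tcp_pos'];A[:3,:3]=R.from_euler('xyz',s['eef_rot'],degrees=True).as_matrix()
    g=(A@[0,0,-.019,1])[:3];X=A[:3,0];Y=A[:3,1];Z=np.array([0,0,1.])
    for psi in (-90,-45,0,30,60,75,90):
        p=np.radians(psi);b=np.cos(p)*X+np.sin(p)*Z; n=-np.sin(p)*X+np.cos(p)*Z
        print(psi,[[px(c,g+i*b+j*n+k*Y)[0].round().astype(int).tolist() for k in(.025,-.025)] for i,j in((.032,.025),(.032,-.025))])
    return c
if __name__=='__main__': edge()
E
python3 edge.py
```

```text
16.6 [ 0.5656 -0.2997  0.0246] [-1.8e+02  1.0e-01  2.2e+00] [ 0.4 -0.6 -1. ] 0.0498
[(172, 263, 365, 103), (178, 260, 369, 83), (184, 256, 373, 90), (190, 252, 377, 97), (196, 240, 382, 113), (202, 241, 385, 145), (208, 241, 385, 145), (214, 241, 384, 144), (220, 242, 384, 143), (226, 242, 384, 143), (232, 245, 383, 139), (238, 246, 383, 138), (244, 246, 383, 138)]
-90 [[[362, 191], [264, 191]], [[359, 280], [268, 280]]]
-45 [[[372, 171], [254, 171]], [[359, 223], [268, 223]]]
0 [[[385, 210], [240, 210]], [[365, 180], [262, 180]]]
30 [[[390, 271], [235, 271]], [[372, 170], [254, 171]]]
60 [[[388, 332], [237, 332]], [[380, 187], [245, 187]]]
75 [[[385, 353], [240, 353]], [[385, 208], [241, 208]]]
90 [[[381, 364], [245, 364]], [[388, 236], [237, 236]]]
```

The edges fit a cup still lying flat, shifted about 5 mm in the hand: it slips against the full pad instead of turning. Its base faces the camera, though, so I can read the mark now.

```bash
python3 - <<'E'
from h import *
c=cam('wrist');f=c['frame'][160:206,250:380]
cv2.imwrite('pics/m1.png',cv2.resize(f[:,:,::-1],None,fx=6,fy=6,interpolation=cv2.INTER_CUBIC))
g=f.min(2)[8:42:2,::3]
for row in g: print(''.join('#' if x<110 else '+' if x<185 else '.' for x in row))
E
```

```text
############################################
#####+++++++++++++++++++++++++++++++++######
####+..................................#####
####...................................+####
####....................................####
###+.+............+######+..............+###
###..+............########............+..###
##+..+............########............+..+##
##..+.............########................##
#+..+.............########.............+..+#
#.................########.................#
+..+..............########..............+..#
...+..............########..............+..+
..................########..................
..+..............+########...............+..
.................+++++++++..................
............................................
```

>>> drive_tool:
  commands:
    - {"hand": 1, "tx": 0, "ty": 0, "tz": 0.03, "turn": 0}
    - {"hand": 1, "tx": 0.06, "ty": 0, "tz": 0.03, "turn": 0}
    - {"hand": 1, "tx": 0.12, "ty": 0, "tz": 0.03, "turn": 0}
    - {"hand": 1, "tx": 0.12, "ty": 0, "tz": 0.0, "turn": 0}
    - {"hand": 1, "tx": 0.12, "ty": 0, "tz": -0.018, "turn": 0}
    - {"hand": 1, "tx": 0.12, "ty": 0, "tz": -0.026, "turn": 0}
    - {"hand": 1, "tx": 0.12, "ty": 0, "tz": -0.03, "turn": 0}
    - {"hand": 1, "tx": 0.12, "ty": 0, "tz": -0.03, "turn": 0}

```text
time_s: 17.5
tcp_pos: [0.6382, -0.2998, 0.0075]
eef_rot: [180.0, 0.0, 2.3]
contact_force: [0.1, 0.2, -0.7]
gripper_width: 0.0498
gripper_force: 6.0
```

>>> drive_tool:
  commands:
    - {"hand": 0, "tx": 0, "ty": 0, "tz": 0, "turn": 0}
    - {"hand": 0, "tx": 0, "ty": 0, "tz": 0, "turn": 0}
    - {"hand": 0, "tx": 0, "ty": 0, "tz": 0, "turn": 0}
    - {"hand": 0, "tx": 0, "ty": 0, "tz": 0.05, "turn": 0}
    - {"hand": 0, "tx": 0, "ty": 0, "tz": 0.12, "turn": 0}
    - {"hand": 0, "tx": -0.04, "ty": 0, "tz": 0.2, "turn": 0}
    - {"hand": 0, "tx": -0.1, "ty": 0, "tz": 0.24, "turn": 0}
    - {"hand": 0, "tx": -0.1, "ty": 0, "tz": 0.24, "turn": 0}
    - {"hand": 0, "tx": -0.1, "ty": 0, "tz": 0.24, "turn": 0}
    - {"hand": 0, "tx": -0.1, "ty": 0, "tz": 0.24, "turn": 0}

```text
time_s: 18.5
tcp_pos: [0.5786, -0.2997, 0.1506]
eef_rot: [-180.0, 0.0, 2.2]
contact_force: [0.4, 0.5, 0.1]
gripper_width: 0.0877
gripper_force: 0.0
```

```bash
cat > lie.py <<'E'
from h import *
def lie(zs=(.05,),thr=200,u0=225,u1=415,v0=20,v1=215):
    s=r.get_state();c=cam('wrist');f=c['frame'].min(2)
    print(round(s['time_s'],2),s['tcp_pos'].round(4),s['eef_rot'].round(1),s['contact_force'].round(1),round(s['gripper_width'],4))
    m=np.zeros_like(f);m[v0:v1,u0:u1]=(f[v0:v1,u0:u1]>thr)
    for k in cv2.findContours(m,0,1)[0]:
        if cv2.contourArea(k)<300: continue
        a=cv2.approxPolyDP(cv2.convexHull(k),4,True)[:,0];print(a.tolist(),[w(c,a,z)[:,:2].round(3).tolist() for z in zs])
    return c
if __name__=='__main__': lie()
E
python3 lie.py
```

```text
18.5 [ 0.5786 -0.2997  0.1506] [-180.     0.     2.2] [0.4 0.5 0.1] 0.0877
[[372, 175], [371, 214], [272, 214], [271, 175]] [[[0.597, -0.344], [0.566, -0.345], [0.563, -0.268], [0.594, -0.267]]]
[[352, 65], [350, 155], [285, 155], [283, 65]] [[[0.675, -0.323], [0.611, -0.326], [0.609, -0.277], [0.673, -0.275]]]
```

The end face shows a single straight dark band, so cup C is a **bar** cup. It lies at x 0.610–0.674 with its base at +x. Next I'll pinch just the upper corner of the base end with the pad tips, so that the mouth end swings down.

>>> drive_tool:
  commands:
    - {"hand": 0, "tx": 0.08, "ty": 0, "tz": 0, "turn": 0}
    - {"hand": 0, "tx": 0.165, "ty": 0, "tz": -0.06, "turn": 0}
    - {"hand": 0, "tx": 0.165, "ty": 0, "tz": -0.12, "turn": 0}
    - {"hand": 0, "tx": 0.165, "ty": 0, "tz": -0.17, "turn": 0}
    - {"hand": 0, "tx": 0.165, "ty": 0, "tz": -0.187, "turn": 0}
    - {"hand": 0, "tx": 0.165, "ty": 0, "tz": -0.187, "turn": 0}
    - {"hand": 1, "tx": 0.165, "ty": 0, "tz": -0.187, "turn": 0}
    - {"hand": 1, "tx": 0.165, "ty": 0, "tz": -0.187, "turn": 0}
    - {"hand": 1, "tx": 0.165, "ty": 0, "tz": -0.187, "turn": 0}
    - {"hand": 1, "tx": 0.165, "ty": 0, "tz": -0.187, "turn": 0}
  grip_force: 4

```text
time_s: 19.55
tcp_pos: [0.6782, -0.3, 0.0407]
eef_rot: [180.0, -0.1, 2.2]
contact_force: [-0.2, 0.0, 0.7]
gripper_width: 0.0609
gripper_force: 0.0
```

>>> drive_tool:
  commands:
    - {"hand": 1, "tx": 0, "ty": 0, "tz": 0, "turn": 0}
    - {"hand": 1, "tx": 0, "ty": 0, "tz": 0, "turn": 0}
    - {"hand": 1, "tx": 0, "ty": 0, "tz": 0.02, "turn": 0}
    - {"hand": 1, "tx": 0, "ty": 0, "tz": 0.05, "turn": 0}
    - {"hand": 1, "tx": 0, "ty": 0, "tz": 0.08, "turn": 0}
    - {"hand": 1, "tx": 0, "ty": 0, "tz": 0.1, "turn": 0}
    - {"hand": 1, "tx": 0, "ty": 0, "tz": 0.1, "turn": 0}
    - {"hand": 1, "tx": 0, "ty": 0, "tz": 0.1, "turn": 0}

```text
time_s: 20.35
tcp_pos: [0.6774, -0.2997, 0.0989]
eef_rot: [-180.0, -0.0, 2.2]
contact_force: [-0.3, -1.6, -0.8]
gripper_width: 0.05
gripper_force: 4.0
```

```bash
python3 - <<'E'
from h import *
s=r.get_state();c=cam('wrist')
print(round(s['time_s'],2),s['tcp_pos'].round(4),s['contact_force'].round(1),round(s['gripper_width'],4),s['gripper_force'])
d=cam('side');e=cam('scene')
p=px(d,s['tcp_pos'])[0].astype(int);q=px(e,s['tcp_pos'])[0].astype(int);print(p,q)
cr=lambda f,p:cv2.resize(f[p[1]-20:p[1]+40,p[0]-35:p[0]+35,::-1],(260,223),interpolation=2)
cv2.imwrite('pics/w10.png',np.hstack([cv2.resize(c['frame'][:,:,::-1],(280,223)),cr(d['frame'],p),cr(e['frame'],q)]))
E
```

```text
20.35 [ 0.6774 -0.2997  0.0989] [-0.3 -1.6 -0.8] 0.05 3.999922089278698
[374 252] [226 193]
```

View pics/w10.png

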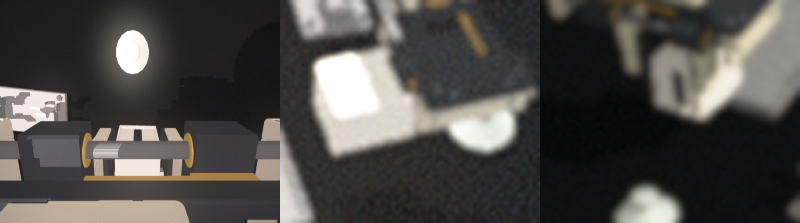

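The cup hangs by its base corner, still roughly horizontal: the bar shows on its end face in the right panel, and the mouth points to -x in the middle panel. Now the lip wipe, with the much longer lever.

>>> drive_tool:
  commands:
    - {"hand": 1, "tx": 0, "ty": 0, "tz": -0.05, "turn": 0}
    - {"hand": 1, "tx": 0, "ty": 0, "tz": -0.08, "turn": 0}
    - {"hand": 1, "tx": 0, "ty": 0, "tz": -0.087, "turn": 0}
    - {"hand": 1, "tx": -0.023, "ty": 0, "tz": -0.087, "turn": 0}
    - {"hand": 1, "tx": -0.035, "ty": 0, "tz": -0.087, "turn": 0}
    - {"hand": 1, "tx": -0.045, "ty": 0, "tz": -0.073, "turn": 0}
    - {"hand": 1, "tx": -0.056, "ty": 0, "tz": -0.062, "turn": 0}
    - {"hand": 1, "tx": -0.068, "ty": 0, "tz": -0.0525, "turn": 0}
    - {"hand": 1, "tx": -0.082, "ty": 0, "tz": -0.0447, "turn": 0}
    - {"hand": 1, "tx": -0.097, "ty": 0, "tz": -0.038, "turn": 0}

```text
time_s: 21.5
tcp_pos: [0.6193, -0.3, 0.0773]
eef_rot: [180.0, -0.1, 2.3]
contact_force: [0.9, -0.6, 0.8]
gripper_width: 0.0499
gripper_force: 4.0
```

>>> drive_tool:
  commands:
    - {"hand": 1, "tx": -0.0155, "ty": 0, "tz": 0.004, "turn": 0}
    - {"hand": 1, "tx": -0.032, "ty": -0.001, "tz": 0.0065, "turn": 0}
    - {"hand": 1, "tx": -0.047, "ty": -0.001, "tz": 0.0067, "turn": 0}
    - {"hand": 1, "tx": -0.063, "ty": -0.002, "tz": 0.004, "turn": 0}
    - {"hand": 1, "tx": -0.078, "ty": -0.002, "tz": 0.0007, "turn": 0}
    - {"hand": 1, "tx": -0.093, "ty": -0.003, "tz": -0.005, "turn": 0}
    - {"hand": 1, "tx": -0.107, "ty": -0.003, "tz": -0.0133, "turn": 0}
    - {"hand": 1, "tx": -0.107, "ty": -0.003, "tz": -0.0133, "turn": 0}

```text
time_s: 22.3
tcp_pos: [0.5531, -0.3014, 0.067]
eef_rot: [-179.9, 0.1, 2.2]
contact_force: [-0.1, 0.7, -1.0]
gripper_width: 0.05
gripper_force: 4.0
```

```bash
cat > asc.py <<'E'
from h import *
def asc(f,u0,u1,v0,v1,du,dv):
    g=f.min(2).astype(int)[v0:v1:dv,u0:u1:du]
    for i,row in enumerate(g): print(v0+i*dv,''.join(' .:-=+*#%@'[min(9,x*10//256)] for x in row))
E
python3 - <<'E'
from asc import *
s=r.get_state();print(round(s['time_s'],2),s['tcp_pos'].round(4),s['contact_force'].round(1),round(s['gripper_width'],4))
c=cam('wrist');asc(c['frame'],180,450,60,260,3,6)
d=cam('side');p=px(d,s['tcp_pos'])[0].astype(int);print(p);asc(d['frame'],p[0]-35,p[0]+35,p[1]-20,p[1]+40,1,2)
E
```

```text
22.3 [ 0.5531 -0.3014  0.067 ] [-0.1  0.7 -1. ] 0.05
60 ..........................................................................................
66 ..........................................................................................
72 ..........................................................................................
78 ..........................................................................................
84 ..........................................................................................
90 ..........................................................................................
96 ..........................................................................................
102 ..........................................................................................
108 ..........................................................................................
114 ..........................................................................................
120 ..........................................................................................
126 .....
[... 3735 characters left out ...]
======-:.................
289 %%%%%%%%%%%%%%%%%%%%%%%%%%%%%%%%%%#*+===============:.................
291 %%%%%%%%%%%%%%%%%%%%%%%%%%%%%%%##**+================-:................
293 %%%%%%%%%%%%%%%%%%%%%%%%%%%%#**+++==============---::.................
295 %%%%%%%%%%%%%%%%%%%%%%%%%%%%#*+=========----::.:......................
297 %%%%%%%%%%%%%%%%%%%%%%##***++==----::::............ ..................
299 %%%%%%%%%%%%####**+++==----:::........................................
301 %%%%###***+++==----:::................................................
303 *+++==----:::........................................ ................
305 --::::............................................... . ..  ..........
```

The wrist rows now show the bar on the upturned base (columns 306–325), so the cup is mouth down. I'll carry it to the bar tray's near slot with a firmer grip, press it flat and release.

>>> drive_tool:
  commands:
    - {"hand": 1, "tx": 0, "ty": 0, "tz": 0.04, "turn": 0}
    - {"hand": 1, "tx": 0, "ty": 0, "tz": 0.1, "turn": 0}
    - {"hand": 1, "tx": -0.02, "ty": 0.06, "tz": 0.14, "turn": -0.02}
    - {"hand": 1, "tx": -0.04, "ty": 0.14, "tz": 0.14, "turn": -0.04}
    - {"hand": 1, "tx": -0.06, "ty": 0.22, "tz": 0.14, "turn": -0.06}
    - {"hand": 1, "tx": -0.08, "ty": 0.3, "tz": 0.14, "turn": -0.08}
    - {"hand": 1, "tx": -0.1, "ty": 0.38, "tz": 0.14, "turn": -0.096}
    - {"hand": 1, "tx": -0.12, "ty": 0.46, "tz": 0.14, "turn": -0.096}
    - {"hand": 1, "tx": -0.139, "ty": 0.54, "tz": 0.14, "turn": -0.096}
    - {"hand": 1, "tx": -0.139, "ty": 0.62, "tz": 0.14, "turn": -0.096}
  grip_force: 9

```text
time_s: 23.4
tcp_pos: [0.4705, 0.0724, 0.1525]
eef_rot: [-180.0, -0.0, -6.4]
contact_force: [2.3, -0.1, -0.0]
gripper_width: 0.05
gripper_force: 9.0
```

>>> drive_tool:
  commands:
    - {"hand": 1, "tx": 0, "ty": 0.08, "tz": 0, "turn": 0}
    - {"hand": 1, "tx": 0, "ty": 0.16, "tz": 0, "turn": 0}
    - {"hand": 1, "tx": 0, "ty": 0.24, "tz": 0, "turn": 0}
    - {"hand": 1, "tx": 0, "ty": 0.31, "tz": 0, "turn": 0}
    - {"hand": 1, "tx": 0, "ty": 0.37, "tz": 0, "turn": 0}
    - {"hand": 1, "tx": 0, "ty": 0.39, "tz": 0, "turn": 0}
    - {"hand": 1, "tx": 0, "ty": 0.39, "tz": 0, "turn": 0}

```text
time_s: 24.1
tcp_pos: [0.4716, 0.3063, 0.1516]
eef_rot: [180.0, 0.0, -6.3]
contact_force: [-0.4, -0.3, -1.1]
gripper_width: 0.0498
gripper_force: 9.0
```

```bash
python3 - <<'E'
from asc import *
s=r.get_state();print(round(s['time_s'],2),s['tcp_pos'].round(4),s['eef_rot'].round(1),s['contact_force'].round(1),round(s['gripper_width'],4))
c=cam('wrist');asc(c['frame'],200,440,130,250,4,10)
for d in r.trace('tray_bar','wrist')[:2]:
    k=max(cv2.findContours(d['pixels'].astype(np.uint8),0,1)[0],key=cv2.contourArea)
    a=cv2.approxPolyDP(cv2.convexHull(k),4,True)[:,0];print(round(d['score'],2),a.tolist(),w(c,a,.012)[:,:2].round(3).tolist())
E
```

```text
24.1 [0.4716 0.3063 0.1516] [180.    0.   -6.3] [-0.4 -0.3 -1.1] 0.0498
130 ...........::::%++*@@@@@@@@@@@@@@@@@@@@%%=:::::::...........
140 ...........::::%++%%%@%@@@@@@@@@@@%@@@@@%-::::::............
150 ............:::%+*%@@@@@@@@@@@@@@@@%@@@%@-::::::............
160 ...........::::%++####%%####%%#%########%:::::::............
170 ...........::::%##########%###############:::::.............
180 ...........::::%%%%%%%%%%%%%%%%%%%%%%%%%%%%::::::...........
190 ..........:.:::%%%%%%%%%%%%%%%%%%%@%%%%%%#%::::::...........
200 ...........::::%%%%%%%%%%%+:::::%%%%%%%%%%%::::::::.........
210 ...........::::*%%%%%%%%%%+:::::%%%%%%%%%%%::::::::.........
220 ::..........:::=%%%%%%%%%%+:::::%%%%%%%%%%%:::::::::....-:::
230 :::....=++++++:-%%%%%%%%%%*:::::%%%%%%%%%%%:=***+++.....::::
240 :::..-*******:::%#%%%%%%%%+:::::%%%%%%%%%%+::+******+..:::::
0.55 [[365, 10], [362, 162], [261, 173], [253, 11]] [[0.607, 0.251], [0.487, 0.262], [0.488, 0.351], [0.616, 0.338]]
```

>>> drive_tool:
  commands:
    - {"hand": 1, "tx": 0, "ty": 0, "tz": -0.07, "turn": 0}
    - {"hand": 1, "tx": 0, "ty": 0, "tz": -0.12, "turn": 0}
    - {"hand": 1, "tx": 0, "ty": 0, "tz": -0.142, "turn": 0}
    - {"hand": 1, "tx": 0, "ty": 0, "tz": -0.15, "turn": 0}
    - {"hand": 1, "tx": 0, "ty": 0, "tz": -0.155, "turn": 0}
    - {"hand": 1, "tx": 0, "ty": 0, "tz": -0.158, "turn": 0}
    - {"hand": 1, "tx": 0, "ty": 0, "tz": -0.158, "turn": 0}

```text
time_s: 24.9
tcp_pos: [0.4734, 0.3043, 0.06]
eef_rot: [-179.9, -0.2, -6.4]
contact_force: [0.5, -2.5, 6.0]
gripper_width: 0.0504
gripper_force: 9.0
```

>>> drive_tool:
  commands:
    - {"hand": 0, "tx": 0, "ty": 0, "tz": 0, "turn": 0}
    - {"hand": 0, "tx": 0, "ty": 0, "tz": 0, "turn": 0}
    - {"hand": 0, "tx": 0, "ty": 0, "tz": 0, "turn": 0}
    - {"hand": 0, "tx": -0.02, "ty": 0, "tz": 0.06, "turn": 0}
    - {"hand": 0, "tx": -0.02, "ty": 0, "tz": 0.14, "turn": 0}
    - {"hand": 0, "tx": -0.02, "ty": 0, "tz": 0.2, "turn": 0}
    - {"hand": 0, "tx": -0.02, "ty": 0, "tz": 0.22, "turn": 0}
    - {"hand": 0, "tx": -0.02, "ty": 0, "tz": 0.22, "turn": 0}

```text
time_s: 25.7
tcp_pos: [0.4606, 0.3054, 0.1918]
eef_rot: [-179.8, -0.1, -6.4]
contact_force: [-0.1, -0.3, -0.2]
gripper_width: 0.0876
gripper_force: 0.0
```

```bash
python3 - <<'E'
from asc import *
s=r.get_state();print(round(s['time_s'],2),s['tcp_pos'].round(4),s['eef_rot'].round(1),s['contact_force'].round(1))
c=cam('wrist');asc(c['frame'],180,440,120,256,4,8)
print(w(c,[(315,200)],.068))
for n in ('wrist',):
  for d in r.trace('cup_bar1_mid',n)[:4]: print(d['score'],d['extent'])
E
```

```text
25.7 [0.4606 0.3054 0.1918] [-1.798e+02 -1.000e-01 -6.400e+00] [-0.1 -0.3 -0.2]
120 .............::::::::@+**@@@@@@@@##********+*----::::::..........
128 ..............:::::::%+*@@@%%%%%%%%%%%%%%#*+*----:::::::.........
136 .............:::::::-%+*%@@@@@@@@@@@@@@@@@**+------::::::........
144 .............:::::::-%***@@@@@@@@==+@@@@@@**+-----::::::::.......
152 ............::::::::-##*#@@@@@@@@==+@@@@@@#*=------:::::::.......
160 .............:::::::-+%**@@@@@@@@==+@@@@@@**=------:::::::.......
168 ............::::::::-=%*@@@@@@@@@=+*@@@@@@**=-------::::::.......
176 ..............:::::::-%+*@@@@@@@@==*@@@@@@@@=------::::::........
184 .............::::::::-%*#%@@@@@@@@@@@@@@@@%@=-----:::::::........
192 ..............:::::::-@++@@@@@@@@@@@@@@@@@@@------:::::::........
200 ..............::::::::%++++++++++********++@-----:::::::.........
208 .....@#-.....:::::::::::--@@@@@@@@@@@@@@=------:::::::::.........
216 ...+@@%........:::::::::::@%%%%@%@@@@%%%-----::::::::::..........
224 ..@@@:.........:::::::::::%%%--------*%%-:-::::::::::.:..........
232 %@*******:::......::::::::%%%=+++++++#%%-::::::::::::....::+*****
240 *******=::::.....:.:::::::%%%%%%%%%%%%%%:::::::::::......::::****
248 ******::::::........::::::%%%%%%%%%%%%%%::::::::.:.......:..:.=**
[[0.45156644 0.30555823 0.068     ]]
```

The base with its bar is centred in the bar tray's near slot, so cup C is done. Now an overview of the remaining cups, since one may have been knocked.

>>> drive_tool:
  commands:
    - {"hand": 0, "tx": 0.02, "ty": -0.08, "tz": 0.06, "turn": 0.07}
    - {"hand": 0, "tx": 0.02, "ty": -0.16, "tz": 0.12, "turn": 0.07}
    - {"hand": 0, "tx": 0.02, "ty": -0.24, "tz": 0.18, "turn": 0.07}
    - {"hand": 0, "tx": 0.02, "ty": -0.32, "tz": 0.18, "turn": 0.07}
    - {"hand": 0, "tx": 0.02, "ty": -0.4, "tz": 0.18, "turn": 0.07}
    - {"hand": 0, "tx": 0.02, "ty": -0.48, "tz": 0.18, "turn": 0.07}
    - {"hand": 0, "tx": 0.02, "ty": -0.52, "tz": 0.18, "turn": 0.07}
    - {"hand": 0, "tx": 0.02, "ty": -0.52, "tz": 0.18, "turn": 0.07}

```text
time_s: 26.6
tcp_pos: [0.4707, -0.0118, 0.2958]
eef_rot: [179.9, 0.2, -0.4]
contact_force: [1.1, 0.0, 0.2]
gripper_width: 0.0877
gripper_force: 0.0
```

```bash
cat > cups.py <<'E'
from h import *
from scipy.optimize import least_squares
def fitcup(c,mask,x0):
    # fit square cup silhouette: x,y,yaw
    k=cv2.findContours(mask.astype(np.uint8),0,1)[0]; hull=cv2.convexHull(np.vstack(k))[:,0].astype(np.float32)
    H=cv2.contourArea(hull); best=None
    def poly(p):
        a=p[2];X=np.array([np.cos(a),np.sin(a)]);Y=np.array([-X[1],X[0]])
        P=[[*(p[:2]+i*X+j*Y),z] for i in(-.025,.025) for j in(-.025,.025) for z in(0,.064)]
        return cv2.convexHull(px(c,P).astype(np.float32))
    from scipy.optimize import minimize
    def cost(p):
        q=poly(p);i=cv2.intersectConvexConvex(q,hull[:,None])[0];return 1-i/(cv2.contourArea(q)+H-i)
    for a in np.radians([-35,-20,-5,10,25,40]):
        o=minimize(cost,[x0[0],x0[1],a],method='Nelder-Mead',options=dict(initial_simplex=[[x0[0],x0[1],a],[x0[0]+.01,x0[1],a],[x0[0],x0[1]+.01,a],[x0[0],x0[1],a+.15]]))
        if best is None or o.fun<best.fun: best=o
    return best.x[:2].round(4),round(np.degrees(best.x[2])%90,1),round(best.fun,3)
def cups(c,thr=170,v1=212):
    f=c['frame'].astype(int);m=((f.min(2)>thr)&(f.max(2)-f.min(2)<60)).astype(np.uint8);m[v1:]=0
    m=cv2.morphologyEx(m,cv2.MORPH_CLOSE,np.ones((5,5)))
    n,l,st,ce=cv2.connectedComponentsWithStats(m)
    for i in range(1,n):
        if 900<st[i,4]<6000:
            x0=w(c,[ce[i]],.03)[0][:2]; print(st[i].tolist(),fitcup(c,l==i,x0))
if __name__=='__main__':
    s=r.get_state();print(round(s['time_s'],2),s['tcp_pos'].round(4),s['eef_rot'].round(1))
    cups(cam('wrist'))
E
python3 cups.py
```

```text
26.6 [ 0.4707 -0.0118  0.2958] [179.9   0.2  -0.4]
[343, 0, 110, 19, 1695] (array([ 0.6382, -0.1215]), np.float64(33.0), np.float64(0.706))
[510, 60, 86, 72, 3660] (array([ 0.5522, -0.2879]), np.float64(22.3), np.float64(0.203))
[322, 95, 58, 58, 2222] (array([ 0.5184, -0.0538]), np.float64(71.5), np.float64(0.013))
[225, 148, 52, 52, 2344] (array([0.4595, 0.0634]), np.float64(3.0), np.float64(0.025))
[503, 151, 77, 61, 3209] (array([ 0.4439, -0.2922]), np.float64(6.6), np.float64(0.124))
```

Both remaining cups fit well: A at (0.4595, 0.0634) with yaw 3°, and B at (0.5184, -0.0538) with yaw -18.5°. I'll take A first, pinching only its top rim with the pad tips.

>>> drive_tool:
  commands:
    - {"hand": 0, "tx": -0.019, "ty": 0.08, "tz": -0.02, "turn": 0.036}
    - {"hand": 0, "tx": -0.019, "ty": 0.125, "tz": -0.1, "turn": 0.036}
    - {"hand": 0, "tx": -0.019, "ty": 0.125, "tz": -0.18, "turn": 0.036}
    - {"hand": 0, "tx": -0.019, "ty": 0.125, "tz": -0.26, "turn": 0.036}
    - {"hand": 0, "tx": -0.019, "ty": 0.125, "tz": -0.33, "turn": 0.036}
    - {"hand": 0, "tx": -0.019, "ty": 0.125, "tz": -0.36, "turn": 0.036}
    - {"hand": 0, "tx": -0.019, "ty": 0.125, "tz": -0.36, "turn": 0.036}
    - {"hand": 0, "tx": -0.019, "ty": 0.125, "tz": -0.36, "turn": 0.036}
  grip_force: 6

```text
time_s: 27.45
tcp_pos: [0.4603, 0.0678, 0.0811]
eef_rot: [179.9, 0.1, 3.2]
contact_force: [0.8, 0.5, 0.7]
gripper_width: 0.0871
gripper_force: 0.0
```

>>> drive_tool:
  commands:
    - {"hand": 0, "tx": 0, "ty": -0.007, "tz": -0.025, "turn": 0}
    - {"hand": 0, "tx": 0, "ty": -0.007, "tz": -0.04, "turn": 0}
    - {"hand": 0, "tx": 0, "ty": -0.007, "tz": -0.04, "turn": 0}
    - {"hand": 1, "tx": 0, "ty": -0.007, "tz": -0.04, "turn": 0}
    - {"hand": 1, "tx": 0, "ty": -0.007, "tz": -0.04, "turn": 0}
    - {"hand": 1, "tx": 0, "ty": -0.007, "tz": -0.04, "turn": 0}
    - {"hand": 1, "tx": 0, "ty": -0.007, "tz": -0.04, "turn": 0}
    - {"hand": 1, "tx": 0, "ty": -0.007, "tz": -0.04, "turn": 0}
    - {"hand": 1, "tx": 0, "ty": -0.007, "tz": -0.04, "turn": 0}
    - {"hand": 1, "tx": 0, "ty": -0.007, "tz": -0.04, "turn": 0}

```text
time_s: 28.45
tcp_pos: [0.4605, 0.0632, 0.0576]
eef_rot: [-180.0, -0.0, 3.2]
contact_force: [-0.6, -0.9, 1.4]
gripper_width: 0.0495
gripper_force: 6.0
```

>>> drive_tool:
  commands:
    - {"hand": 1, "tx": 0, "ty": 0, "tz": 0.05, "turn": 0}
    - {"hand": 1, "tx": 0, "ty": 0, "tz": 0.11, "turn": 0}
    - {"hand": 1, "tx": 0.04, "ty": -0.05, "tz": 0.155, "turn": 0}
    - {"hand": 1, "tx": 0.08, "ty": -0.12, "tz": 0.155, "turn": 0}
    - {"hand": 1, "tx": 0.12, "ty": -0.19, "tz": 0.155, "turn": 0}
    - {"hand": 1, "tx": 0.16, "ty": -0.26, "tz": 0.155, "turn": 0}
    - {"hand": 1, "tx": 0.2, "ty": -0.33, "tz": 0.155, "turn": 0}
    - {"hand": 1, "tx": 0.24, "ty": -0.4, "tz": 0.155, "turn": -0.011}
    - {"hand": 1, "tx": 0.27, "ty": -0.47, "tz": 0.155, "turn": -0.011}
    - {"hand": 1, "tx": 0.292, "ty": -0.54, "tz": 0.155, "turn": -0.011}

```text
time_s: 29.45
tcp_pos: [0.6363, -0.2628, 0.1496]
eef_rot: [-180.0, 0.1, 2.2]
contact_force: [1.5, 0.3, -1.2]
gripper_width: 0.0498
gripper_force: 6.0
```

>>> drive_tool:
  commands:
    - {"hand": 1, "tx": 0, "ty": -0.05, "tz": 0, "turn": 0}
    - {"hand": 1, "tx": 0, "ty": -0.07, "tz": 0, "turn": 0}
    - {"hand": 1, "tx": 0, "ty": -0.07, "tz": 0, "turn": 0}
    - {"hand": 1, "tx": 0, "ty": -0.07, "tz": -0.06, "turn": 0}
    - {"hand": 1, "tx": 0, "ty": -0.07, "tz": -0.11, "turn": 0}
    - {"hand": 1, "tx": 0, "ty": -0.07, "tz": -0.135, "turn": 0}
    - {"hand": 1, "tx": 0, "ty": -0.07, "tz": -0.14, "turn": 0}
    - {"hand": 1, "tx": 0, "ty": -0.07, "tz": -0.14, "turn": 0}

```text
time_s: 30.25
tcp_pos: [0.6361, -0.3023, 0.067]
eef_rot: [180.0, -0.0, 2.2]
contact_force: [0.4, -0.2, -0.9]
gripper_width: 0.05
gripper_force: 6.0
```

```bash
python3 - <<'E'
from asc import *
s=r.get_state();print(round(s['time_s'],2),s['tcp_pos'].round(4),s['eef_rot'].round(1),s['contact_force'].round(1),round(s['gripper_width'],4))
c=cam('wrist');asc(c['frame'],200,440,130,250,4,10)
E
```

```text
30.25 [ 0.6361 -0.3023  0.067 ] [180.   -0.    2.2] [ 0.4 -0.2 -0.9] 0.05
130 ............................................................
140 ............................................................
150 .................................................. .      ..
160 ............................................... .......  .  
170 ..........................:...:.::.................... .. ..
180 ..................-####################:.................. .
190 .................########################.................. 
200 ...............:##########################:................ 
210 ..............:-%###%%%%%%%%%%%%%%%%%%###%#.................
220 ::..........:::-%###%%%%%%%%%%%%%%%%%%###%*::...........::::
230 :::....+++++++::%###%%%%%%%%%%%%%%%%%%###%=:=++++++.....::::
240 :::..-*******:::%###%%%%%%%%%%%%%%%%%####%-::+******+..:::::
```

>>> drive_tool:
  commands:
    - {"hand": 1, "tx": -0.019, "ty": 0, "tz": -0.0075, "turn": 0}
    - {"hand": 1, "tx": -0.033, "ty": 0, "tz": -0.0075, "turn": 0}
    - {"hand": 1, "tx": -0.036, "ty": 0, "tz": -0.0075, "turn": 0}
    - {"hand": 1, "tx": -0.049, "ty": 0, "tz": -0.003, "turn": 0}
    - {"hand": 1, "tx": -0.061, "ty": 0, "tz": 0, "turn": 0}
    - {"hand": 1, "tx": -0.074, "ty": 0, "tz": 0.0015, "turn": 0}
    - {"hand": 1, "tx": -0.087, "ty": 0, "tz": 0.0013, "turn": 0}
    - {"hand": 1, "tx": -0.099, "ty": 0, "tz": -0.001, "turn": 0}
    - {"hand": 1, "tx": -0.112, "ty": -0.001, "tz": -0.0045, "turn": 0}
    - {"hand": 1, "tx": -0.1235, "ty": -0.002, "tz": -0.01, "turn": 0}

```text
time_s: 31.3
tcp_pos: [0.5608, -0.3041, 0.0603]
eef_rot: [-180.0, 0.0, 2.2]
contact_force: [0.3, 0.7, 1.3]
gripper_width: 0.0498
gripper_force: 6.0
```

>>> drive_tool:
  commands:
    - {"hand": 1, "tx": -0.011, "ty": 0, "tz": -0.0065, "turn": 0}
    - {"hand": 1, "tx": -0.0217, "ty": 0, "tz": -0.015, "turn": 0}
    - {"hand": 1, "tx": -0.03, "ty": 0, "tz": -0.024, "turn": 0}
    - {"hand": 1, "tx": -0.0375, "ty": 0, "tz": -0.034, "turn": 0}
    - {"hand": 1, "tx": -0.044, "ty": 0, "tz": -0.046, "turn": 0}
    - {"hand": 1, "tx": -0.044, "ty": 0, "tz": -0.046, "turn": 0}

```text
time_s: 31.9
tcp_pos: [0.5338, -0.3038, 0.0313]
eef_rot: [-179.9, 0.1, 2.1]
contact_force: [-0.6, -0.7, -0.4]
gripper_width: 0.05
gripper_force: 6.0
```

```bash
python3 - <<'E'
from asc import *
s=r.get_state();print(round(s['time_s'],2),s['tcp_pos'].round(4),s['eef_rot'].round(1),s['contact_force'].round(1),round(s['gripper_width'],4))
c=cam('wrist');asc(c['frame'],200,440,60,250,4,8)
E
```

```text
31.9 [ 0.5338 -0.3038  0.0313] [-1.799e+02  1.000e-01  2.100e+00] [-0.6 -0.7 -0.4] 0.05
60 .........:::::::::::::::::::-:::::::::::::::::::::..........
68 .......::::::::::-------------------------:::::::::::.......
76 .....:::::::::--------------------------------::::::::::....
84 ...:::::::-----------===================---------:::::::....
92 ..:::::::-------============================-------:::::::..
100 .::::::------====++++++++++++++++++++++=======-------::::::.
108 ::::::-----=+%%%%%%%%##*%%%%%%%%%%#*#%@@@##%%+==-----::::::.
116 :::::-----==@@@@@@@@@@@@@@@@@@@@@@@@@@@@@@@@@@@==------:::::
124 ::::-----===@@@@@@@@@@@@@@@@@@@@@@@@@@@@@@@@@@@===-----:::::
132 ::::----=%@@@@@@@@@@@@@@@@@@@@@@@@@@@@@@@@@@@@%*****+---::::
140 ::::----=@@*@@@@@@@@@@@@@@@@@@@@@@@@@@@@@@@@@@#***+**--:::::
148 ::::----=@@+@@@@@@@@@@@@@@@@@@@@@@@@@@@@@@@@@@#***+**---::::
156 ::::----=@@+@@@@@@@@@@@@@@@@@@@@@@@@@@@@@@@@@@****+**---::::
164 ::::-----%@*%@@@@@@@@@@@@@@@@@@@@@@@@@@@@@@@@@#***+*+---::::
172 ::::-----%@*#@@@@@@@@@@@@@@@@@@@@@@@@@@@@@@@@@****+*+--:::::
180 :::::----*%**@@@@@@@@@@@@@@@@@@@@@@@@@@@@@@@@%****+*=--:::::
188 ::::::---+%#*@@@@@@@@@@@@@@@@@@@@@@@@@@@@@@@@%***+++--::::::
196 .::::::---%%+%%@@@@@@@@@@@@@@@@@@@@@@@@@@@@@@#***+++-::::::.
204 ..::::::--%%+%%%%@@@@@@@@@@@@@@@@@@@@@@@@@@@%**+++++::::::..
212 ...::::::-%%+%%%%%%@@@@@@@@@@@@@@@@@@@@%%%%%%++++=++:::::...
220 ::::::::::%%=%%%%%%%%%%%%%%%@%@@%%%%%%%%%%%%%++++=++::::::::
228 :::.::::::%%=*%%%%%%%%%%%%%%%%%%%%%%%%%%%%%%%***+=+=::::::::
236 :::.::+******+%%%%%%%%%%%%%%%%%%%%%%%%%%%%%%%*******::::::::
244 :::.:*******+-%%%%%%%%%%%%%%%%%%%%%%%%%%%%%%*-*******-.:::::
```

The side face is up and tilted a little mouth-down, so stage 1 worked. I'll release it on the tray's end wall and measure the base end.

>>> drive_tool:
  commands:
    - {"hand": 0, "tx": 0, "ty": 0, "tz": 0, "turn": 0}
    - {"hand": 0, "tx": 0, "ty": 0, "tz": 0, "turn": 0}
    - {"hand": 0, "tx": 0, "ty": 0, "tz": 0, "turn": 0}
    - {"hand": 0, "tx": 0, "ty": 0, "tz": 0.07, "turn": 0}
    - {"hand": 0, "tx": 0, "ty": 0, "tz": 0.15, "turn": 0}
    - {"hand": 0, "tx": 0, "ty": 0, "tz": 0.21, "turn": 0}
    - {"hand": 0, "tx": 0, "ty": 0, "tz": 0.21, "turn": 0}
    - {"hand": 0, "tx": 0, "ty": 0, "tz": 0.21, "turn": 0}

```text
time_s: 32.75
tcp_pos: [0.5357, -0.304, 0.1601]
eef_rot: [180.0, -0.2, 2.2]
contact_force: [-0.6, 0.8, -1.4]
gripper_width: 0.0878
gripper_force: 0.0
```

```bash
python3 - <<'E'
from asc import *
s=r.get_state();print(round(s['time_s'],2),s['tcp_pos'].round(4),s['eef_rot'].round(1),s['contact_force'].round(1),round(s['gripper_width'],4))
c=cam('wrist');asc(c['frame'],220,420,90,250,3,6)
print(w(c,[(280,150),(350,150),(280,210),(350,210)],.062).round(3).tolist())
E
```

```text
32.75 [ 0.5357 -0.304   0.1601] [180.   -0.2   2.2] [-0.6  0.8 -1.4] 0.0878
90 ...........:::::::::::::-------------------:-:::::::::::...........
96 .........::::::::::----------------------------:::::::::::::.......
102 ........:::::::::---------------------------------:::::::::::......
108 ......:::::::::-------@@@@@@@@@@@%%%%%%##*---------::::::::::......
114 ......::::::::-------%%%%%+=*%%%%%%*=*%@%@#=--------::::::::::.....
120 ....::::::::--------#@@@@@@@@@@@@@@@@@@@@@@#==--------:::::::......
126 ....::::::::----%@@@@@@@@@@@@@@@@@@@@@@@@@@@******+----:::::::.:...
132 ...::::::::-----%%**%@@@@@@@@@@@@@@@@@@@@@@%******=-----:::::::....
138 ..::::::::------%@**%@@@@@@@@@@@@@@@@@@@@@@#******=------::::::::..
144 ..::::::::------%@*#@@@@@@@@@@@@@@@@@@@@@@@#####**=------::::::::..
150 ..::::::::------%@**#@@@@@@@@@@@@@@@@@@@@@@##***+*=------:::::::::.
156 ..:::::::------=#@**#@@@@@@@@@@@@@@@@@@@@@@#******==-----:::::::::.
162 .::::::::------=*@**@@@@@@@@@@@@@@@@@@@@@@@####***==------::::::::.
168 ..:::::::-------*@**#@@@@@@@@@@@@@@@@@@@@@@##*****==------::::::::.
174 ..:::::::-----
[... 313 characters left out ...]
@@@@@@@@@@%-------:::::::::.
204 ...:::::::::-----@***@@@@@@@@@@@@@@@@@@@@@@@@@@@@#-------:::::::::.
210 ....::::::::-----%***%@@@@@@@@@@@@@@@@@@@@@@@@@%@+------:::::::::..
216 ....:::::::::----%#**%@@@@@@@@@@@@@@@@@@@@@@@@@%@+-----::::::::::..
222 ...::::::::::::--%#**@@@@@@@@@@@@@@@@@@@@@@@@@@%%=----:::::::::::..
228 ..:.:::::::::::--%%++%@@@@@@@@@@@@@@@@@@@@@@%@%%%=--:::::::::::.:.:
234 ::...::::::::::::%%++%%%%@@@@@@@@@@@@@@@@@@%%@%%%-::::::::::::::::+
240 ::....:::::::::::%%+*@@@@@@@@@@@@@@@@@@@@@@@@@@%%-:::::::::::::::::
246 ::...::::::::::::%%++%%%%%%%%%%%%%%%%%%%%%%%%%%%%::::::::::::::::::
[[0.571, -0.278, 0.062], [0.573, -0.33, 0.062], [0.524, -0.279, 0.062], [0.526, -0.333, 0.062]]
```

Row 114 shows two separate dark spots on the end face, which suggests a ring. The base end's top edge is at x≈0.595. Now the corner pinch, lift and lip wipe as before.

>>> drive_tool:
  commands:
    - {"hand": 0, "tx": 0.08, "ty": 0, "tz": 0, "turn": 0}
    - {"hand": 0, "tx": 0.105, "ty": 0, "tz": -0.07, "turn": 0}
    - {"hand": 0, "tx": 0.105, "ty": 0, "tz": -0.14, "turn": 0}
    - {"hand": 0, "tx": 0.105, "ty": 0, "tz": -0.182, "turn": 0}
    - {"hand": 0, "tx": 0.105, "ty": 0, "tz": -0.182, "turn": 0}
    - {"hand": 1, "tx": 0.105, "ty": 0, "tz": -0.182, "turn": 0}
    - {"hand": 1, "tx": 0.105, "ty": 0, "tz": -0.182, "turn": 0}
    - {"hand": 1, "tx": 0.105, "ty": 0, "tz": -0.182, "turn": 0}
    - {"hand": 1, "tx": 0.105, "ty": 0, "tz": -0.182, "turn": 0}
    - {"hand": 1, "tx": 0.105, "ty": 0, "tz": -0.182, "turn": 0}
  grip_force: 4

```text
time_s: 33.8
tcp_pos: [0.5985, -0.3041, 0.0507]
eef_rot: [180.0, -0.1, 2.2]
contact_force: [0.6, -0.3, 0.4]
gripper_width: 0.0528
gripper_force: 0.1
```

>>> drive_tool:
  commands:
    - {"hand": 1, "tx": 0, "ty": 0, "tz": 0, "turn": 0}
    - {"hand": 1, "tx": 0, "ty": 0, "tz": 0, "turn": 0}
    - {"hand": 1, "tx": 0, "ty": 0, "tz": 0.03, "turn": 0}
    - {"hand": 1, "tx": 0, "ty": 0, "tz": 0.06, "turn": 0}
    - {"hand": 1, "tx": 0.05, "ty": 0.002, "tz": 0.078, "turn": 0}
    - {"hand": 1, "tx": 0.1, "ty": 0.004, "tz": 0.078, "turn": 0}
    - {"hand": 1, "tx": 0.132, "ty": 0.006, "tz": 0.078, "turn": 0}
    - {"hand": 1, "tx": 0.132, "ty": 0.006, "tz": 0.078, "turn": 0}
    - {"hand": 1, "tx": 0.132, "ty": 0.006, "tz": 0.078, "turn": 0}

```text
time_s: 34.7
tcp_pos: [0.6769, -0.3001, 0.0955]
eef_rot: [-180.0, 0.1, 2.2]
contact_force: [0.1, -0.8, -0.5]
gripper_width: 0.0495
gripper_force: 4.0
```

```bash
python3 - <<'E'
from asc import *
s=r.get_state();print(round(s['time_s'],2),s['tcp_pos'].round(4),s['eef_rot'].round(1),s['contact_force'].round(1),round(s['gripper_width'],4))
c=cam('wrist');asc(c['frame'],200,440,100,250,4,7)
d=cam('side');p=px(d,s['tcp_pos'])[0].astype(int);print(p);asc(d['frame'],p[0]-45,p[0]+25,p[1]-20,p[1]+40,1,2)
E
```

```text
34.7 [ 0.6769 -0.3001  0.0955] [-1.8e+02  1.0e-01  2.2e+00] [ 0.1 -0.8 -0.5] 0.0495
100 .....::::::::---*@@@@@@@@@@@@@@@@@@-::::::::................
107 .....:::::::-----@@@@@@@@@@@@@@@@@#-:::::::.................
114 ......:::::::-----@@@@@@@@@@@@@@@@--:::::::.................
121 ......:::::::------%@@@@@@@@@@@@=--:::::::::................
128 .......::::::::-------@@@@@@@#----:::::::::.................
135 ........:::::::::---------------::::::::::..................
142 .........::::::::::-----------:::::::::::.............      
149 ..........:::::::::::::::::::::::::::::.:............       
156 ............::::::::::::::::::::::::::.............. .      
163 ..............:::::::::::::::::::::::................ .     
170 ...............:::::::::::::::::::......................  . 
177 ..................:::::::::::::....................   .. .  
184 ..........................:............................. .. 
191 ...................................................... ..   
198 ...................................................... .. ..
205 .....................................
[... 1973 characters left out ...]
..................::---:.
275 %%%%%%%%%%%#**=:..........::::........................................
277 %%%%%%%%%%%##*+=:...:...........:.....................................
279 %%%%%%%%%%%%##*+-.....................................................
281 %%%%%%%%%%%%##**=:....................................................
283 %%%%%%%%%%%%%##**=:...................................................
285 %%%%%%%%%%%%%%#***-:..................................................
287 %%%%%%%%%%%%%%%#**+-:.................................................
289 %%%%%%%%%%%%%%%###*=-.................................................
291 %%%%%%%%%%%%%###**+=:.................................................
```

The ring mark shows at rows 233–247, so cup A is a **ring** cup. Same lip wipe, offset by 3 mm in z.

>>> drive_tool:
  commands:
    - {"hand": 1, "tx": 0, "ty": 0, "tz": -0.045, "turn": 0}
    - {"hand": 1, "tx": 0, "ty": 0, "tz": -0.075, "turn": 0}
    - {"hand": 1, "tx": 0, "ty": 0, "tz": -0.082, "turn": 0}
    - {"hand": 1, "tx": -0.023, "ty": 0, "tz": -0.082, "turn": 0}
    - {"hand": 1, "tx": -0.035, "ty": 0, "tz": -0.082, "turn": 0}
    - {"hand": 1, "tx": -0.045, "ty": 0, "tz": -0.068, "turn": 0}
    - {"hand": 1, "tx": -0.056, "ty": 0, "tz": -0.057, "turn": 0}
    - {"hand": 1, "tx": -0.068, "ty": 0, "tz": -0.0475, "turn": 0}
    - {"hand": 1, "tx": -0.082, "ty": 0, "tz": -0.04, "turn": 0}
    - {"hand": 1, "tx": -0.097, "ty": 0, "tz": -0.033, "turn": 0}

```text
time_s: 35.8
tcp_pos: [0.6186, -0.3004, 0.0774]
eef_rot: [180.0, -0.0, 2.2]
contact_force: [0.3, -0.1, -0.4]
gripper_width: 0.0501
gripper_force: 4.0
```

>>> drive_tool:
  commands:
    - {"hand": 1, "tx": -0.0155, "ty": 0, "tz": 0.004, "turn": 0}
    - {"hand": 1, "tx": -0.032, "ty": -0.001, "tz": 0.0065, "turn": 0}
    - {"hand": 1, "tx": -0.047, "ty": -0.001, "tz": 0.0067, "turn": 0}
    - {"hand": 1, "tx": -0.063, "ty": -0.002, "tz": 0.004, "turn": 0}
    - {"hand": 1, "tx": -0.078, "ty": -0.002, "tz": 0.0007, "turn": 0}
    - {"hand": 1, "tx": -0.093, "ty": -0.003, "tz": -0.005, "turn": 0}
    - {"hand": 1, "tx": -0.107, "ty": -0.003, "tz": -0.0133, "turn": 0}
    - {"hand": 1, "tx": -0.107, "ty": -0.003, "tz": -0.0133, "turn": 0}

```text
time_s: 36.6
tcp_pos: [0.5531, -0.302, 0.0676]
eef_rot: [-180.0, 0.1, 2.1]
contact_force: [-0.9, 0.2, -0.7]
gripper_width: 0.05
gripper_force: 4.0
```

```bash
python3 - <<'E'
from asc import *
s=r.get_state();print(round(s['time_s'],2),s['tcp_pos'].round(4),s['eef_rot'].round(1),s['contact_force'].round(1),round(s['gripper_width'],4))
c=cam('wrist');asc(c['frame'],200,440,130,250,4,7)
E
```

```text
36.6 [ 0.5531 -0.302   0.0676] [-1.8e+02  1.0e-01  2.1e+00] [-0.9  0.2 -0.7] 0.05
130 .............................::::::.:.......................
137 ....................:::::::::::::::::::.....................
144 .................:::::::::::::::::::::::::..................
151 ..............::::::::::::::::::::::::::::::................
158 .............++++++++++++++++++++++++++++========...........
165 ............:@%###@@@@@@@@@@@@@@@@@@@@@@@@@++++++...........
172 ..........:::@%+++@@@@@@@@@@@@@@@@@@@@@@@@@++++++...........
179 ..........:::%@+++@@@@@@@@@@@@@@@@@@@@@@@@@++++++...........
186 ..........:::%@+*@@@@@@@@@@@@@@@@@@@@@@@@@#***+++...........
193 ..........:::%@+++@@@@@@@@@@@@@@@@@@@%*++++++++++...........
200 ........:::::#@+++@@@@@@@@@@@@@@@@@@@*++++++++=++...........
207 .......:.::::=@=++@@@@@@@@@@@@++++++++++++++++=+-...........
214 ........:::::-@+*%@@@@@@@@@@@******+*+*+++*++*=+:...........
221 ::......:::::-@+++@%@@@@@@@@@@@@@@@@@@%%++++++=+:.......::::
228 :::....::::::-%++*%%%%%%%#=-::-=#%%%%%%%*+++++=+:::.....::::
235 :::...=*******::+@%%%%=:::#%%%%#-::+%%%%%*::-*******...:::::
242 :::..********:::+%#%%+:::%%%%%%%%=::-%%#%+:::=*******..:::-:
249 :::=******#*::::+%%%%%:::-%%%%%%*:::=%%%%*::::*********:-::-
```

```bash
python3 - <<'E'
from asc import *
s=r.get_state();e=cam('scene');q=px(e,s['tcp_pos'])[0].astype(int);print(q);asc(e['frame'],q[0]-35,q[0]+45,q[1]-14,q[1]+34,1,2)
d=cam('side');p=px(d,s['tcp_pos'])[0].astype(int);print(p);asc(d['frame'],p[0]-65,p[0]+45,p[1]-6,p[1]+44,1,2)
b=np.array(s['tcp_pos'])
for n,c in(('scene',e),('side',d)):
    print(n,[(l,px(c,P)[0].round().astype(int).tolist()) for l,P in (('tcp',b),('walltopmid',(.5895,-.303,.012)),('nearwall',(.41,-.31,.012)))])
E
```

```text
[247 180]
166 :-=+********+=--:....:-----::::::::...............:::::-+*##*++==--:.           
168 .:-++***+++==--:.. .:--==-::....:::..............::::-=*##**=-=++++=:.          
170   .-==--::...       .:-==-:..    .............::---=++*##*+====+++=-.           
172     ...              .--=-:.. ..:-=---::....::-=+++++***++==++++=-:.            
174                      .:-=-:..:--=======------=+##*+****+========--.             
176                      .:-=--..-=+++++++==-=====*##****++++++++====-:.            
178                       .:--:::-=++=======--===+*%%%#*++++++++++==-:.             
180                        .....:-==----------==+*#%%%%#++++++++===-..              
182                             :-==--===--:--=+*#%%%%%*++++=====-:.                
184                            .:-===--==-::-+*##%%%%%#*+++====-:.                  
186                           ..:==++==----=+#%%%%%%#**++++==-:.                    
188                          .:::--======+++*#%%%%#*+++++===-:.                     
190                        .:::::::-----=+++*#%#*+++++====-:.         
[... 3297 characters left out ...]
%##***+++=-=---::::..........................................................
303 *%%%####*+++==----+#%%%%####**++++==---:::....................................................................
305 =+++=---::::.....:-+**+++===---:::................................................ ...........................
307 .::...............::--::::.......:......::...:.......:.......................... . ... .......................
309 ..............:.................::.:.:...::..::...............................................................
scene [('tcp', [247, 181]), ('walltopmid', [243, 199]), ('nearwall', [267, 172])]
side [('tcp', [331, 268]), ('walltopmid', [342, 277]), ('nearwall', [282, 291])]
```

The side and scene crops show the cup still horizontal, mouth at -x, so it did not turn; the grip may have slackened. I'll back out and repeat the wipe, checking halfway.

>>> drive_tool:
  commands:
    - {"hand": 1, "tx": 0, "ty": 0, "tz": 0.045, "turn": 0}
    - {"hand": 1, "tx": 0.05, "ty": 0.001, "tz": 0.047, "turn": 0}
    - {"hand": 1, "tx": 0.1, "ty": 0.002, "tz": 0.047, "turn": 0}
    - {"hand": 1, "tx": 0.15, "ty": 0.003, "tz": 0.047, "turn": 0}
    - {"hand": 1, "tx": 0.204, "ty": 0.003, "tz": 0.047, "turn": 0}
    - {"hand": 1, "tx": 0.204, "ty": 0.003, "tz": 0.01, "turn": 0}
    - {"hand": 1, "tx": 0.204, "ty": 0.003, "tz": -0.025, "turn": 0}
    - {"hand": 1, "tx": 0.204, "ty": 0.003, "tz": -0.036, "turn": 0}
    - {"hand": 1, "tx": 0.19, "ty": 0.003, "tz": -0.036, "turn": 0}
    - {"hand": 1, "tx": 0.175, "ty": 0.003, "tz": -0.036, "turn": 0}

```text
time_s: 37.75
tcp_pos: [0.6598, -0.3006, 0.0477]
eef_rot: [180.0, -0.0, 2.2]
contact_force: [0.0, 0.1, 0.2]
gripper_width: 0.0501
gripper_force: 4.0
```

```bash
python3 - <<'E'
from asc import *
s=r.get_state();print(round(s['time_s'],2),s['tcp_pos'].round(4),s['contact_force'].round(1),round(s['gripper_width'],4))
c=cam('wrist');asc(c['frame'],240,400,190,252,4,6)
d=cam('side');p=px(d,(.5895,-.303,.012))[0].astype(int);print(p);asc(d['frame'],p[0]-20,p[0]+75,p[1]-30,p[1]+20,1,2)
E
```

```text
37.75 [ 0.6598 -0.3006  0.0477] [0.  0.1 0.2] 0.0501
190 ................:.......................
196 ...........:::::.:......................
202 .......:.::::::::::::::.................
208 .......:::::::::::::::..................
214 ....:.::::::::::::::.::.................
220 .....:::-****+++=-----:::::::...........
226 ....::::@#%%%%%%%%%%%%%%%%%%%#..........
232 ****::::%######=::::::=#######-.::=*****
238 ***-:::#####-::-######-::-#####.:::*****
244 **+::::####+:::########=:::####.::::****
250 **::::-#####:::-######+:::-####=::::=***
[342 276]
246 ......:......:...............:...:-++++==+**+-::---:::::::::...................................
248 ...............:.:................:=*#+=-:---:::::::::::::::...................................
250 ..................:................-+#*=::::::::::......::::::.................................
252 ............:..:..................:-=**+-::::::.........::::::::...............................
254 ..........:...............:........-=====:::::::.::::.::::::::::.:.............................
256 ..:......::...:...............:::--=++
[... 1257 characters left out ...]

282 %%%%%%%%%%%%%%%%%%%#**+-+*#%###**++=--:........................................................
284 %%%%%%%%%%%%%%%%%%%%#**+==++=--::..............................................................
286 %%%%%%%%%%%%%%%%%%%%%#**=:................................ ....................................
288 %%%%%%%%%%%%%%%%%%%%%##**=:................................ . ............................ ....
290 %%%%%%%%%%%%%%%%%%%%%%##*=:....................................................................
292 %%%%%%%%%%%%%%%###***+++=-:....................................................................
294 %%%%%%%###***++===----:::........................................ ..................... ... ...
```

>>> drive_tool:
  commands:
    - {"hand": 1, "tx": 0, "ty": 0, "tz": -0.008, "turn": 0}
    - {"hand": 1, "tx": -0.003, "ty": 0, "tz": -0.008, "turn": 0}
    - {"hand": 1, "tx": -0.01, "ty": 0, "tz": -0.003, "turn": 0}
    - {"hand": 1, "tx": -0.0163, "ty": 0, "tz": 0.008, "turn": 0}
    - {"hand": 1, "tx": -0.024, "ty": 0, "tz": 0.0163, "turn": 0}
    - {"hand": 1, "tx": -0.036, "ty": 0, "tz": 0.027, "turn": 0}
    - {"hand": 1, "tx": -0.049, "ty": 0, "tz": 0.0347, "turn": 0}
    - {"hand": 1, "tx": -0.063, "ty": 0, "tz": 0.041, "turn": 0}
    - {"hand": 1, "tx": -0.078, "ty": 0, "tz": 0.046, "turn": 0}

```text
time_s: 38.75
tcp_pos: [0.6128, -0.3006, 0.0756]
eef_rot: [180.0, -0.1, 2.2]
contact_force: [0.6, -0.9, 0.1]
gripper_width: 0.0499
gripper_force: 4.0
```

```bash
python3 - <<'E'
from asc import *
s=r.get_state();print(round(s['time_s'],2),s['tcp_pos'].round(4),s['contact_force'].round(1),round(s['gripper_width'],4))
c=cam('wrist');asc(c['frame'],240,400,140,252,4,6)
d=cam('side');p=px(d,(.5895,-.303,.012))[0].astype(int);asc(d['frame'],p[0]-30,p[0]+40,p[1]-30,p[1]+20,1,2)
E
```

```text
38.75 [ 0.6128 -0.3006  0.0756] [ 0.6 -0.9  0.1] 0.0499
140 ........................................
146 ........................................
152 .............::.::.::...................
158 .......:::::::::::::::..................
164 ......::::::::::::::::::::..............
170 ....::::::::::::::::::::::.:............
176 ...::::::::::::::::::::::::.............
182 ..::::::::::::::::::::::::::............
188 .::::::-@@@@%%%%%*************=.........
194 :::::::@@@@@@@@@@%%%%%%%%%%%%%%.........
200 .::::::@%%@@@@@@@%%%%%%%%%%%%#%.........
206 :::::::@%%@@@@@%-:::::*%%%%%%%%:........
212 :::::::@#@@@@%::::::::::-%%%%%%::.......
218 :::::::@%@@%-::-%%%%%%::::%%%%%-:.......
224 :::::::%%%%+:-:%%%%%%%%-::-%%%%+:..:....
230 ****::-%%%%-::=%%%%%%%%#:::%%%%*::=**++*
236 ***+::+%%%%--::%%%%%%%%=:::%%%%%:::*****
242 ***:::%%%%%%:::-%%%%%%=:::=%%%%%:::=****
248 **::::%%%%%%*:::::--:::::-%%%%#%::::****
246 .............................-=++=-::::::.:::.....::::::..............
248 .............................:-+**=:::::...........:::::.:.:..........
250 ..............................:+**+
[... 985 characters left out ...]
=---::...................
278 %%%%%%%%%%%%%%%%%%%%%@@@@@%%######%##%##*+=:..........................
280 %%%%%%%%%%%%%%%%%%%%%%%%#####%#%#%%###+=::............................
282 %%%%%%%%%%%%%%%%%%%%%%#*+++++**###**+-:...............................
284 %%%%%%%%%%%%%%%%%%%%%%*+========+=-:..................................
286 %%%%%%%%%%%%%%%%%%%%%%#+=========-:...................................
288 %%%%%%%%%%%%%%%%%%%%%%%*+=========-:..................................
290 %%%%%%%%%%%%%%%%%%%%%%%#*+=========-:.................................
292 %%%%%%%%%%%%%%%%%%%%%%%%#*+========-:.......... ......................
294 %%%%%%%%%%%%%%%%%###***++===---::::............ ......................
```

It is turning this time: the base edge has moved to row 188 and the ring is fully visible. I'll continue the hinge.

>>> drive_tool:
  commands:
    - {"hand": 1, "tx": -0.0147, "ty": 0, "tz": 0.0023, "turn": 0}
    - {"hand": 1, "tx": -0.0305, "ty": 0, "tz": 0.003, "turn": 0}
    - {"hand": 1, "tx": -0.046, "ty": -0.001, "tz": 0.0015, "turn": 0}
    - {"hand": 1, "tx": -0.061, "ty": -0.001, "tz": -0.002, "turn": 0}
    - {"hand": 1, "tx": -0.076, "ty": -0.002, "tz": -0.007, "turn": 0}
    - {"hand": 1, "tx": -0.09, "ty": -0.002, "tz": -0.0143, "turn": 0}
    - {"hand": 1, "tx": -0.09, "ty": -0.002, "tz": -0.0143, "turn": 0}
    - {"hand": 1, "tx": -0.09, "ty": -0.002, "tz": -0.0143, "turn": 0}

```text
time_s: 39.65
tcp_pos: [0.5587, -0.3014, 0.0655]
eef_rot: [-180.0, 0.1, 2.2]
contact_force: [-0.6, -1.5, -0.4]
gripper_width: 0.0501
gripper_force: 4.0
```

```bash
python3 - <<'E'
from asc import *
s=r.get_state();print(round(s['time_s'],2),s['tcp_pos'].round(4),s['contact_force'].round(1),round(s['gripper_width'],4))
c=cam('wrist');asc(c['frame'],240,400,140,252,4,6)
E
```

```text
39.65 [ 0.5587 -0.3014  0.0655] [-0.6 -1.5 -0.4] 0.0501
140 ..........:..:..:::.:::.:....:..........
146 ........:::.:::::::::::::::::...........
152 .......:::::::::::::::::::::::::::......
158 .....:::-%%%%%%%%%%%%%%%%%%%%#..........
164 ...:::::%%%%%%%%%%%%%%%%%%%%%%+::::.....
170 ..:@@@@%%%%%%%%%%%%%%%%%%%%%%%%++++++++:
176 .::%@+%%%%%%%%%%%%%%%%%%%%%%%%%%+++++=+:
182 .::%@#%%%%%%%%%%%%%%%%%%%%%%%%%%%++++=+:
188 :::%@@@@@@@@@@@@@@@@@@@@@@@@@@@@@*+++++:
194 :::%@@%@@@@@@@@@@@@@@@@@@@@@@@@%@***+++.
200 :::#@@%@@@@@@@@@@@@@@@@@@@@@@@@#@++++++.
206 :::+@@%@@@@@@@%-:::::::%@@@@@@@%@++++++.
212 :::=@%%@@@@@%::::::::::::#@@@@@%@++++++:
218 :::-@%%@@@@#:::::+%%*:::::+@@@@%@***+++:
224 ::::@%%@@@@::::%@@@@@@@::::%@@@%@+++=+=:
230 ****=%@@@@#:::#@@@@@@@@%:::=@@@%%-******
236 ***=:+@@@@*:::%@@@@@@@@@:::-@@@%%:-*****
242 ***::=@%@@%:::+@@@@@@@@%:::#@@@%%::=****
248 #*:::=@%@@@-:::=@@@@@@*::::@@@%@*:::**#*
```

>>> drive_tool:
  commands:
    - {"hand": 1, "tx": 0, "ty": 0, "tz": 0.04, "turn": 0}
    - {"hand": 1, "tx": -0.06, "ty": -0.004, "tz": 0.05, "turn": 0}
    - {"hand": 1, "tx": -0.12, "ty": -0.008, "tz": 0.05, "turn": 0}
    - {"hand": 1, "tx": -0.19, "ty": -0.012, "tz": 0.05, "turn": 0}
    - {"hand": 1, "tx": -0.19, "ty": -0.012, "tz": 0.05, "turn": 0}
    - {"hand": 1, "tx": -0.19, "ty": -0.012, "tz": 0.01, "turn": 0}
    - {"hand": 1, "tx": -0.19, "ty": -0.012, "tz": 0, "turn": 0}
    - {"hand": 1, "tx": -0.19, "ty": -0.012, "tz": -0.008, "turn": 0}
    - {"hand": 1, "tx": -0.19, "ty": -0.012, "tz": -0.014, "turn": 0}
    - {"hand": 1, "tx": -0.19, "ty": -0.012, "tz": -0.014, "turn": 0}
  grip_force: 9

```text
time_s: 40.7
tcp_pos: [0.4466, -0.309, 0.0582]
eef_rot: [180.0, -0.1, 2.2]
contact_force: [-0.6, 0.2, -0.3]
gripper_width: 0.0496
gripper_force: 9.0
```

>>> drive_tool:
  commands:
    - {"hand": 0, "tx": 0, "ty": 0, "tz": 0, "turn": 0}
    - {"hand": 0, "tx": 0, "ty": 0, "tz": 0, "turn": 0}
    - {"hand": 0, "tx": 0, "ty": 0, "tz": 0, "turn": 0}
    - {"hand": 0, "tx": -0.02, "ty": 0, "tz": 0.06, "turn": 0}
    - {"hand": 0, "tx": -0.02, "ty": 0, "tz": 0.14, "turn": 0}
    - {"hand": 0, "tx": -0.02, "ty": 0, "tz": 0.2, "turn": 0}
    - {"hand": 0, "tx": -0.02, "ty": 0, "tz": 0.22, "turn": 0}
    - {"hand": 0, "tx": -0.02, "ty": 0, "tz": 0.22, "turn": 0}

```text
time_s: 41.5
tcp_pos: [0.4341, -0.3092, 0.1919]
eef_rot: [179.9, -0.2, 2.2]
contact_force: [-0.4, 0.5, -0.6]
gripper_width: 0.088
gripper_force: 0.0
```

```bash
python3 - <<'E'
from asc import *
from cups import fitcup
s=r.get_state();print(round(s['time_s'],2),s['tcp_pos'].round(4),s['contact_force'].round(1),round(s['gripper_width'],4))
c=cam('wrist');asc(c['frame'],240,400,110,252,4,6)
print(w(c,[(280,140),(345,140),(280,200),(345,200)],.068).round(3).tolist())
E
```

```text
41.5 [ 0.4341 -0.3092  0.1919] [-0.4  0.5 -0.6] 0.088
110 ...:::::%+%%@%%@%@@@@%@@@@%%@@%=:::::::.
116 ..::::::%++%%%%%%%%%%%%%%%%%%%%=::::::::
122 ..::::::%++%%%%%%%%%%%%%%%%%%%%-::::::::
128 ..::::::%+%%%############**+*++-:::::::.
134 ..::::::%++@@@@@@@@@@@@@@@@++++-:::::::.
140 ..::::::%++@@@@@@@@@@@@@@@@++++-:::::::.
146 .:::::::%++@@@@@======@@@@@++++-:::::::.
152 .:::::::%++@@@@==%@@%==@@@@++++--::::::.
158 ..::::::%++@@@+=@@@@@@==@@@++++-:::::::.
164 ..::::::%++@@@+=@@@@@@==@@@+*++--:::::::
170 .:::::::%++@@@@==@@@@==@@@%++++--::::::.
176 .:::::::%++@%@@@======@@@@@%%%+-::::::::
182 ..::::::%++@%@@@@@@@@@@@@@@%%#%-::::::::
188 ..::::::%++%@@@@@@@@@@@@@@%%%%%:::::::::
194 ..::::::#++%%%%%%%%%%%%%%%%%%%%:::::::::
200 ...:::::*%%%%%%%%%%%%%%%%%%%%%%::::::::.
206 ...:::::::::%%%%%%%%%%%%%%#--:::::::::::
212 ...:::::::::%%%%%*---+%%%%*:::::::::::::
218 ...:::::::::%%%%--*%#--%%%*::::::::::...
224 .....:::::::%%%%-#%%%%-#%%*::::::::::.:.
230 ......::::::%%%%:-%%%--%%%+::::::::::...
236 ......::::::%%%%%-:::-%%%%+::::::::.....
242 ........::::#%%%%%%%%%%%%%+::::::.......
248 ........:::::::::::::::::::::::.........
[[0.474, -0.281, 0.068], [0.476, -0.333, 0.068], [0.424, -0.281, 0.068], [0.426, -0.336, 0.068]]
```

Cup A stands flat in the ring tray's near slot: the ring looks round and the centre is x≈0.457. Now cup B, re-measured on the way.

>>> drive_tool:
  commands:
    - {"hand": 0, "tx": 0.035, "ty": 0.06, "tz": 0.06, "turn": -0.07}
    - {"hand": 0, "tx": 0.035, "ty": 0.14, "tz": 0.12, "turn": -0.15}
    - {"hand": 0, "tx": 0.035, "ty": 0.22, "tz": 0.12, "turn": -0.23}
    - {"hand": 0, "tx": 0.035, "ty": 0.3, "tz": 0.12, "turn": -0.23}
    - {"hand": 0, "tx": 0.035, "ty": 0.38, "tz": 0.12, "turn": -0.23}
    - {"hand": 0, "tx": 0.035, "ty": 0.43, "tz": 0.12, "turn": -0.23}
    - {"hand": 0, "tx": 0.035, "ty": 0.43, "tz": 0.12, "turn": -0.23}
    - {"hand": 0, "tx": 0.035, "ty": 0.43, "tz": 0.12, "turn": -0.23}
  grip_force: 6

```text
time_s: 42.35
tcp_pos: [0.4535, -0.05, 0.2602]
eef_rot: [179.9, 0.1, -18.4]
contact_force: [0.1, 0.0, 0.3]
gripper_width: 0.0878
gripper_force: 0.0
```

```bash
python3 cups.py
```

```text
42.35 [ 0.4535 -0.05    0.2602] [ 1.799e+02  1.000e-01 -1.840e+01]
[464, 0, 99, 64, 2149] (array([ 0.5333, -0.2893]), np.float64(2.4), np.float64(0.295))
[270, 85, 52, 53, 2679] (array([ 0.5185, -0.0533]), np.float64(71.6), np.float64(0.014))
[0, 122, 56, 90, 3695] (array([0.5446, 0.2579]), np.float64(31.4), np.float64(0.492))
```

>>> drive_tool:
  commands:
    - {"hand": 0, "tx": 0.108, "ty": -0.005, "tz": -0.04, "turn": 0}
    - {"hand": 0, "tx": 0.108, "ty": -0.005, "tz": -0.12, "turn": 0}
    - {"hand": 0, "tx": 0.108, "ty": -0.005, "tz": -0.2, "turn": 0}
    - {"hand": 0, "tx": 0.108, "ty": -0.005, "tz": -0.27, "turn": 0}
    - {"hand": 0, "tx": 0.108, "ty": -0.005, "tz": -0.32, "turn": 0}
    - {"hand": 0, "tx": 0.108, "ty": -0.005, "tz": -0.338, "turn": 0}
    - {"hand": 0, "tx": 0.108, "ty": -0.005, "tz": -0.338, "turn": 0}
    - {"hand": 0, "tx": 0.108, "ty": -0.005, "tz": -0.338, "turn": 0}

```text
time_s: 43.2
tcp_pos: [0.5199, -0.0544, 0.0599]
eef_rot: [-180.0, -0.1, -18.6]
contact_force: [0.4, 0.4, 0.2]
gripper_width: 0.0874
gripper_force: 0.0
```

>>> drive_tool:
  commands:
    - {"hand": 1, "tx": 0, "ty": 0, "tz": 0, "turn": 0}
    - {"hand": 1, "tx": 0, "ty": 0, "tz": 0, "turn": 0}
    - {"hand": 1, "tx": 0, "ty": 0, "tz": 0, "turn": 0}
    - {"hand": 1, "tx": 0, "ty": 0, "tz": 0, "turn": 0}
    - {"hand": 1, "tx": 0, "ty": 0, "tz": 0, "turn": 0}
    - {"hand": 1, "tx": 0, "ty": 0, "tz": 0, "turn": 0}
    - {"hand": 1, "tx": 0, "ty": 0, "tz": 0, "turn": 0}
    - {"hand": 1, "tx": 0, "ty": 0, "tz": 0.05, "turn": 0}
    - {"hand": 1, "tx": 0, "ty": 0, "tz": 0.11, "turn": 0}
    - {"hand": 1, "tx": 0, "ty": 0, "tz": 0.155, "turn": 0}

```text
time_s: 44.2
tcp_pos: [0.5191, -0.0539, 0.1535]
eef_rot: [-180.0, -0.0, -18.5]
contact_force: [0.4, 0.2, -0.4]
gripper_width: 0.0502
gripper_force: 6.0
```

>>> drive_tool:
  commands:
    - {"hand": 1, "tx": 0.03, "ty": -0.07, "tz": 0, "turn": 0.07}
    - {"hand": 1, "tx": 0.06, "ty": -0.14, "tz": 0, "turn": 0.14}
    - {"hand": 1, "tx": 0.09, "ty": -0.21, "tz": 0, "turn": 0.23}
    - {"hand": 1, "tx": 0.13, "ty": -0.28, "tz": 0, "turn": 0.23}
    - {"hand": 1, "tx": 0.17, "ty": -0.35, "tz": 0, "turn": 0.23}
    - {"hand": 1, "tx": 0.195, "ty": -0.415, "tz": 0, "turn": 0.23}
    - {"hand": 1, "tx": 0.195, "ty": -0.415, "tz": 0, "turn": 0.23}
    - {"hand": 1, "tx": 0.195, "ty": -0.415, "tz": -0.07, "turn": 0.23}
    - {"hand": 1, "tx": 0.195, "ty": -0.415, "tz": -0.12, "turn": 0.23}
    - {"hand": 1, "tx": 0.195, "ty": -0.415, "tz": -0.135, "turn": 0.23}

```text
time_s: 45.2
tcp_pos: [0.6331, -0.3019, 0.0664]
eef_rot: [-179.9, 0.4, 2.1]
contact_force: [-1.1, 0.1, 0.4]
gripper_width: 0.0498
gripper_force: 6.0
```

```bash
python3 - <<'E'
from asc import *
s=r.get_state();print(round(s['time_s'],2),s['tcp_pos'].round(4),s['eef_rot'].round(1),s['contact_force'].round(1),round(s['gripper_width'],4))
c=cam('wrist');asc(c['frame'],240,400,160,250,4,10)
E
```

```text
45.2 [ 0.6331 -0.3019  0.0664] [-179.9    0.4    2.1] [-1.1  0.1  0.4] 0.0498
160 ........................................
170 ...............:..::....................
180 .........####################...........
190 .......+######################=.........
200 ....::##########################:.......
210 ...::-%###%%%%%%%%%%%%%%%%%%###%=.......
220 ...:::%###%%%%%%%%%%%%%%%%%####%=:......
230 ++++::%###%%%%%%%%%%%%%%%%%####%-:=+++++
240 ***:::%###%%%%%%%%%%%%%%%%%####%:::+****
```

>>> drive_tool:
  commands:
    - {"hand": 1, "tx": 0, "ty": 0, "tz": 0, "turn": 0}
    - {"hand": 1, "tx": 0, "ty": 0, "tz": 0, "turn": 0}

```text
time_s: 45.45
tcp_pos: [0.6372, -0.303, 0.0729]
eef_rot: [179.9, -0.1, 2.2]
contact_force: [0.1, -0.3, -0.1]
gripper_width: 0.0501
gripper_force: 6.0
```

>>> drive_tool:
  commands:
    - {"hand": 1, "tx": -0.021, "ty": 0, "tz": -0.0175, "turn": 0}
    - {"hand": 1, "tx": -0.035, "ty": 0, "tz": -0.0175, "turn": 0}
    - {"hand": 1, "tx": -0.038, "ty": 0, "tz": -0.0175, "turn": 0}
    - {"hand": 1, "tx": -0.051, "ty": 0, "tz": -0.013, "turn": 0}
    - {"hand": 1, "tx": -0.063, "ty": 0, "tz": -0.01, "turn": 0}
    - {"hand": 1, "tx": -0.076, "ty": 0, "tz": -0.0085, "turn": 0}
    - {"hand": 1, "tx": -0.089, "ty": 0, "tz": -0.0087, "turn": 0}
    - {"hand": 1, "tx": -0.101, "ty": 0, "tz": -0.011, "turn": 0}
    - {"hand": 1, "tx": -0.114, "ty": -0.001, "tz": -0.0145, "turn": 0}
    - {"hand": 1, "tx": -0.1255, "ty": -0.002, "tz": -0.02, "turn": 0}

```text
time_s: 46.45
tcp_pos: [0.5598, -0.304, 0.0587]
eef_rot: [-180.0, 0.0, 2.2]
contact_force: [0.6, 0.1, 0.9]
gripper_width: 0.05
gripper_force: 6.0
```

>>> drive_tool:
  commands:
    - {"hand": 1, "tx": -0.011, "ty": 0, "tz": -0.0065, "turn": 0}
    - {"hand": 1, "tx": -0.0217, "ty": 0, "tz": -0.015, "turn": 0}
    - {"hand": 1, "tx": -0.03, "ty": 0, "tz": -0.024, "turn": 0}
    - {"hand": 1, "tx": -0.0375, "ty": 0, "tz": -0.034, "turn": 0}
    - {"hand": 1, "tx": -0.044, "ty": 0, "tz": -0.046, "turn": 0}
    - {"hand": 1, "tx": -0.044, "ty": 0, "tz": -0.046, "turn": 0}

```text
time_s: 47.05
tcp_pos: [0.5329, -0.3038, 0.0298]
eef_rot: [-180.0, 0.1, 2.1]
contact_force: [1.0, -0.3, -0.9]
gripper_width: 0.0498
gripper_force: 6.0
```

```bash
python3 - <<'E'
from asc import *
s=r.get_state();print(round(s['time_s'],2),s['tcp_pos'].round(4),s['eef_rot'].round(1),s['contact_force'].round(1),round(s['gripper_width'],4))
c=cam('wrist');asc(c['frame'],200,440,84,250,4,10)
E
```

```text
47.05 [ 0.5329 -0.3038  0.0298] [-1.8e+02  1.0e-01  2.1e+00] [ 1.  -0.3 -0.9] 0.0498
84 .....:::::::----------------------------------:::::::::.....
94 ...:::::::------+#********+++++++++=======--------:::::::...
104 ..::::::-----=#####%*+==#%%%%%%%%%+=++#%##@@#------::::::...
114 .:::::-----*@@@@@@@@@@@@@@@@@@@@@@@@@@@@@@@@@@@=-----::::::.
124 :::::------=@@@@@@@@@@@@@@@@@@@@@@@@@@@@@@@@@@@=------:::::.
134 :::::---=%%%@@@@@@@@@@@@@@@@@@@@@@@@@@@@@@@@@@@**++++-::::::
144 :::::----%%+@@@@@@@@@@@@@@@@@@@@@@@@@@@@@@@@@@@**++++-::::::
154 .::::----%%+@@@@@@@@@@@@@@@@@@@@@@@@@@@@@@@@@@#**++++--:::::
164 ::::::---%%+@@@@@@@@@@@@@@@@@@@@@@@@@@@@@@@@@@***++++--:::::
174 .:::::---%%+#@@@@@@@@@@@@@@@@@@@@@@@@@@@@@@@@@**+++++-:::::.
184 .::::::--%%++%%%%%%%%%%%%%%%%%%%%%%%%%%%%%%%%%*+++=+=::::::.
194 ..:::::::+%*+%%%%%%%%%%%%%%%%%%%%%%%%%%%%%%%%#***+++-::::...
204 ..:::::::-%#+%%%%%%%%%%%%%%%%%%%%%%%%%%%%%%%%++++=++:::::...
214 .....:::::%%+#%%%%%%%%%%%%%%%%%%%%%%%%%%%%%%%++++=++::::....
224 ::....::::%%=*%%%%%%%%%%%%%%%%%%%%%%%%%%%%%%%++++=++:::.::::
234 .::...:+++++**%%%%%%%%%%%%%%%%%%%%%%%%%%%%%%#**+++++:...::::
244 :::..+++++*+=:%%%%%%%%%%%%%%%%%%%%%%%%%%%%%%=-+**++++-.:::::
```

>>> drive_tool:
  commands:
    - {"hand": 0, "tx": 0, "ty": 0, "tz": 0, "turn": 0}
    - {"hand": 0, "tx": 0, "ty": 0, "tz": 0, "turn": 0}
    - {"hand": 0, "tx": 0, "ty": 0, "tz": 0, "turn": 0}
    - {"hand": 0, "tx": 0, "ty": 0, "tz": 0.07, "turn": 0}
    - {"hand": 0, "tx": 0, "ty": 0, "tz": 0.15, "turn": 0}
    - {"hand": 0, "tx": 0, "ty": 0, "tz": 0.21, "turn": 0}
    - {"hand": 0, "tx": 0, "ty": 0, "tz": 0.21, "turn": 0}
    - {"hand": 0, "tx": 0, "ty": 0, "tz": 0.21, "turn": 0}

```text
time_s: 47.9
tcp_pos: [0.5348, -0.304, 0.1585]
eef_rot: [180.0, -0.2, 2.2]
contact_force: [0.3, -0.3, -0.7]
gripper_width: 0.0879
gripper_force: 0.0
```

```bash
python3 - <<'E'
from asc import *
s=r.get_state();print(round(s['time_s'],2),s['tcp_pos'].round(4),s['eef_rot'].round(1),s['contact_force'].round(1),round(s['gripper_width'],4))
c=cam('wrist');asc(c['frame'],220,420,90,150,3,3);asc(c['frame'],220,420,150,250,3,12)
print(w(c,[(280,120),(350,120),(280,210),(350,210)],.062).round(4).tolist())
E
```

```text
47.9 [ 0.5348 -0.304   0.1585] [180.   -0.2   2.2] [ 0.3 -0.3 -0.7] 0.0879
90 ........:.:::::::::-----------------------------:::::::::::........
93 ........::::::::::--------------------------------:::::::::........
96 .......::::::::::------------=-======--------------::::::::::......
99 .......:::::::::-----------==============-----------:::::::::......
102 ......:::::::::-------====================-----------::::::::......
105 .....:::::::::--------%@@@@@@@@@@@@@@@@@@@=---------::::::::::.....
108 ....::::::::::-------*%%%%%***######%@@@@@#=---------::::::::::....
111 .....::::::::--------@#%%+==@@@@@@@%===@@@@===-------::::::::..:...
114 ....::::::::--------+@%%%%****%###*+++*@@@@*===-------:::::::......
117 ....::::::::--------@@@@@@@@@@@@@@@@@@@@@@@@====------::::::::.....
120 ....::::::::-------=@@@@@@@@@@@@@@@@@@@@@@@@====-------::::::::....
123 ....:::::::-----*###@@@@@@@@@@@@@@@@@@@@@@@@**+++++-----::::::.....
126 ....:::::::-----@@@@@@@@@@@@@@@@@@@@@@@@@@@@*******-----:::::::.:..
129 ...:::::::------%%**@@@@@@@@@@@@@@@@@@@@@@@@*******-----::::::::...
132 ..::::::::------%
[... 461 characters left out ...]
****==------::::::::.
162 .::::::::------=#@*#@@@@@@@@@@@@@@@@@@@@@@@#####**==------::::::::.
174 ..:::::::-------*@**#@@@@@@@@@@@@@@@@@@@@@@#******=-------:::::::..
186 ..::::::::------+@***@@@@@@@@@@@@@@@@@@@@@@@@@@@%@=-------::::::::.
198 ...::::::::-----=@***%@@@@@@@@@@@@@@@@@@@@@@@@@@@%-------::::::::..
210 ...:::::::::-----%***%@@@@@@@@@@@@@@@@@@@@@@@@@%%#-----:::::::::.::
222 ...::::::::::::--%#**@@@@@@@@@@@@@@@@@@@@@@@@@@%%+--::::::::::::...
234 ::...::::::::::::%#++%%%%%@@@@@@@#*************#%=:::::::::::.::::+
246 ::...::::::::::::%%++%%%###%%%%%%%%%%%%%%#+++++++::::::::::...:::::
[[0.5917, -0.2778, 0.062], [0.5936, -0.3283, 0.062], [0.524, -0.2787, 0.062], [0.526, -0.3325, 0.062]]
```

It shows a ring again (dark spots on both sides at row 111), so B is probably ring. The base edge is at x≈0.595, the same as before.

>>> drive_tool:
  commands:
    - {"hand": 0, "tx": 0.08, "ty": 0, "tz": 0, "turn": 0}
    - {"hand": 0, "tx": 0.106, "ty": 0, "tz": -0.07, "turn": 0}
    - {"hand": 0, "tx": 0.106, "ty": 0, "tz": -0.14, "turn": 0}
    - {"hand": 0, "tx": 0.106, "ty": 0, "tz": -0.18, "turn": 0}
    - {"hand": 0, "tx": 0.106, "ty": 0, "tz": -0.18, "turn": 0}
    - {"hand": 1, "tx": 0.106, "ty": 0, "tz": -0.18, "turn": 0}
    - {"hand": 1, "tx": 0.106, "ty": 0, "tz": -0.18, "turn": 0}
    - {"hand": 1, "tx": 0.106, "ty": 0, "tz": -0.18, "turn": 0}
    - {"hand": 1, "tx": 0.106, "ty": 0, "tz": -0.18, "turn": 0}
    - {"hand": 1, "tx": 0.106, "ty": 0, "tz": -0.18, "turn": 0}
  grip_force: 4

```text
time_s: 48.95
tcp_pos: [0.5982, -0.3041, 0.0503]
eef_rot: [180.0, -0.1, 2.2]
contact_force: [-0.4, -0.3, 0.8]
gripper_width: 0.0533
gripper_force: 0.2
```

>>> drive_tool:
  commands:
    - {"hand": 1, "tx": 0, "ty": 0, "tz": 0, "turn": 0}
    - {"hand": 1, "tx": 0, "ty": 0, "tz": 0, "turn": 0}
    - {"hand": 1, "tx": 0, "ty": 0, "tz": 0.03, "turn": 0}
    - {"hand": 1, "tx": 0, "ty": 0, "tz": 0.06, "turn": 0}
    - {"hand": 1, "tx": 0.05, "ty": 0.002, "tz": 0.078, "turn": 0}
    - {"hand": 1, "tx": 0.1, "ty": 0.004, "tz": 0.078, "turn": 0}
    - {"hand": 1, "tx": 0.132, "ty": 0.006, "tz": 0.078, "turn": 0}
    - {"hand": 1, "tx": 0.132, "ty": 0.006, "tz": 0.03, "turn": 0}
    - {"hand": 1, "tx": 0.132, "ty": 0.006, "tz": 0, "turn": 0}
    - {"hand": 1, "tx": 0.132, "ty": 0.006, "tz": 0, "turn": 0}

```text
time_s: 49.95
tcp_pos: [0.6748, -0.2997, 0.0455]
eef_rot: [-179.9, 0.3, 2.1]
contact_force: [-0.7, -0.6, 0.6]
gripper_width: 0.0502
gripper_force: 4.0
```

>>> drive_tool:
  commands:
    - {"hand": 1, "tx": 0, "ty": 0, "tz": -0.013, "turn": 0}
    - {"hand": 1, "tx": -0.015, "ty": 0, "tz": -0.013, "turn": 0}
    - {"hand": 1, "tx": -0.025, "ty": 0, "tz": -0.013, "turn": 0}

```text
time_s: 50.25
tcp_pos: [0.6615, -0.3006, 0.0422]
eef_rot: [180.0, -0.0, 2.2]
contact_force: [-0.6, -0.9, -0.3]
gripper_width: 0.0499
gripper_force: 4.0
```

```bash
python3 - <<'E'
from asc import *
s=r.get_state();print(round(s['time_s'],2),s['tcp_pos'].round(4),s['contact_force'].round(1),round(s['gripper_width'],4))
c=cam('wrist');asc(c['frame'],240,400,196,252,4,5)
d=cam('side');p=px(d,(.5895,-.303,.012))[0].astype(int);asc(d['frame'],p[0]-20,p[0]+55,p[1]-30,p[1]+16,1,2)
E
```

```text
50.25 [ 0.6615 -0.3006  0.0422] [-0.6 -0.9 -0.3] 0.0499
196 ........................................
201 ........................................
206 ........................................
211 ........................................
216 ........................................
221 ........%%@@@@@@%%%%%%%%%%%%%%..........
226 ........%#####################:.........
231 ****::.-######:...::...-######+.::=*****
236 ***=::.#####:..=######*..:#####.:::*****
241 ***:::.####+..:########=:.:####::::+****
246 **::::-#####.:.-######+::.:####*::::****
251 **::::######*:::::::::::::######::::-***
246 .......:.......:..:......:.......:=++++==+***+-::----::::---:..............
248 ..................................:-+++=--=++=-::::::::.:::::..............
250 ..:......:.........................:+*#+-::::::::::::.:::::::..............
252 .......................:...........:=+**=:.:::::.:.......::::::............
254 .::..:::.:..:..........:...........:=+**+-:::::.......:.:::::::::..........
256 .....:..:..:.:.::.................::=++=--:::::::.::::::::::::::::::-====-:
258 ..:......:.:::......
[... 635 characters left out ...]
%##*+--+#@@@@@@@@@@@%%#####%##*=-::::::---==++++*********+-:
276 %%%%%%%%%%%%%%%%%#**+--*#%%@@%%%######%##%###**+===++***********++++=---:..
278 %%%%%%%%%%%%%%%%%##**=-=*###########%#%######***********+++==--:::.........
280 %%%%%%%%%%%%%%%%%%%#*+--+*##%##%###%#####***++++++==---:::.................
282 %%%%%%%%%%%%%%%%%%%#**+--+#%%#####**++=--::.::::...........................
284 %%%%%%%%%%%%%%%%%%%%##*+--+**+==-::........................................
286 %%%%%%%%%%%%%%%%%%%%##**=::.::.............................................
288 %%%%%%%%%%%%%%%%%%%%%##**=:................................................
290 %%%%%%%%%%%%%%%%%%%%%%##*+:................................................
```

A ring for certain (rows 231–251). Continuing the hinge.

>>> drive_tool:
  commands:
    - {"hand": 1, "tx": -0.0075, "ty": 0, "tz": 0.0013, "turn": 0}
    - {"hand": 1, "tx": -0.0125, "ty": 0, "tz": 0.0063, "turn": 0}
    - {"hand": 1, "tx": -0.019, "ty": 0, "tz": 0.017, "turn": 0}
    - {"hand": 1, "tx": -0.027, "ty": 0, "tz": 0.0255, "turn": 0}
    - {"hand": 1, "tx": -0.039, "ty": 0, "tz": 0.036, "turn": 0}
    - {"hand": 1, "tx": -0.0517, "ty": 0, "tz": 0.044, "turn": 0}
    - {"hand": 1, "tx": -0.066, "ty": 0, "tz": 0.0505, "turn": 0}
    - {"hand": 1, "tx": -0.081, "ty": 0, "tz": 0.0555, "turn": 0}
    - {"hand": 1, "tx": -0.096, "ty": 0, "tz": 0.058, "turn": 0}
    - {"hand": 1, "tx": -0.1117, "ty": 0, "tz": 0.0585, "turn": 0}

```text
time_s: 51.35
tcp_pos: [0.5942, -0.3005, 0.0768]
eef_rot: [180.0, -0.0, 2.2]
contact_force: [-0.7, -0.4, -0.9]
gripper_width: 0.05
gripper_force: 4.0
```

>>> drive_tool:
  commands:
    - {"hand": 1, "tx": -0.016, "ty": -0.001, "tz": -0.001, "turn": 0}
    - {"hand": 1, "tx": -0.031, "ty": -0.001, "tz": -0.005, "turn": 0}
    - {"hand": 1, "tx": -0.046, "ty": -0.002, "tz": -0.01, "turn": 0}
    - {"hand": 1, "tx": -0.059, "ty": -0.002, "tz": -0.017, "turn": 0}
    - {"hand": 1, "tx": -0.064, "ty": -0.002, "tz": -0.018, "turn": 0}
    - {"hand": 1, "tx": -0.064, "ty": -0.002, "tz": -0.018, "turn": 0}

```text
time_s: 51.95
tcp_pos: [0.5561, -0.3017, 0.0655]
eef_rot: [-180.0, 0.0, 2.2]
contact_force: [0.8, -0.6, -0.6]
gripper_width: 0.0498
gripper_force: 4.0
```

```bash
python3 - <<'E'
from asc import *
s=r.get_state();print(round(s['time_s'],2),s['tcp_pos'].round(4),s['contact_force'].round(1),round(s['gripper_width'],4))
c=cam('wrist');asc(c['frame'],240,400,140,252,4,8)
E
```

```text
51.95 [ 0.5561 -0.3017  0.0655] [ 0.8 -0.6 -0.6] 0.0498
140 ...........:..:::.::::....:.............
148 ........:::::::::::::::::::.:...........
156 .....:::::::::::::::::::::::::::.:......
164 ...*#*########################++++++++=:
172 .::@%+++@@@@@@@@@@@@@@@@@@@@@@@@*++++=+:
180 :::%%+++@@@@@@@@@@@@@@@@@@@@@@@@+++++=+.
188 :::%@+*@@@@@@@@@@@@@@@@@@@@@@@@#****+++.
196 :::%@+++@@@@@@@@@@@@@@@@@@@%+++++++++++.
204 :::#@+++@@@@@@@@@@@#********+++++++++++.
212 :::+@=++%@@@@@@@@@@*+++++++++++++++++++.
220 :::-@++*@@@@@@@@@@%%%%%%%%%%%%++++++=+=.
228 :::-%+++%#%%%%%%*+==+#%%%%%%%%*+++++=+-:
236 ***=::+#%%%%:::+%%%%%%#:::%%%#%+::-*****
244 **=:::+%#%%+:::#%%%%%%%-:::%%%%*:::-****
```

The same miss as A's first try: the lip cleared the wall because I raised the tool before contact. I'll back out and repeat with the path shifted 7 mm further in.

>>> drive_tool:
  commands:
    - {"hand": 1, "tx": 0, "ty": 0, "tz": 0.045, "turn": 0}
    - {"hand": 1, "tx": 0.05, "ty": 0.001, "tz": 0.049, "turn": 0}
    - {"hand": 1, "tx": 0.1, "ty": 0.002, "tz": 0.049, "turn": 0}
    - {"hand": 1, "tx": 0.15, "ty": 0.003, "tz": 0.049, "turn": 0}
    - {"hand": 1, "tx": 0.2, "ty": 0.003, "tz": 0.049, "turn": 0}
    - {"hand": 1, "tx": 0.2, "ty": 0.003, "tz": 0.01, "turn": 0}
    - {"hand": 1, "tx": 0.2, "ty": 0.003, "tz": -0.022, "turn": 0}
    - {"hand": 1, "tx": 0.2, "ty": 0.003, "tz": -0.036, "turn": 0}
    - {"hand": 1, "tx": 0.187, "ty": 0.003, "tz": -0.038, "turn": 0}
    - {"hand": 1, "tx": 0.175, "ty": 0.003, "tz": -0.038, "turn": 0}

```text
time_s: 53.0
tcp_pos: [0.6613, -0.3, 0.0433]
eef_rot: [180.0, -0.0, 2.2]
contact_force: [-0.9, -0.7, -0.1]
gripper_width: 0.0498
gripper_force: 4.0
```

>>> drive_tool:
  commands:
    - {"hand": 1, "tx": -0.0095, "ty": 0, "tz": 0, "turn": 0}
    - {"hand": 1, "tx": -0.017, "ty": 0, "tz": 0.0013, "turn": 0}
    - {"hand": 1, "tx": -0.0235, "ty": 0, "tz": 0.0063, "turn": 0}
    - {"hand": 1, "tx": -0.0305, "ty": 0, "tz": 0.015, "turn": 0}
    - {"hand": 1, "tx": -0.0385, "ty": 0, "tz": 0.0255, "turn": 0}
    - {"hand": 1, "tx": -0.051, "ty": 0, "tz": 0.036, "turn": 0}
    - {"hand": 1, "tx": -0.0635, "ty": 0, "tz": 0.044, "turn": 0}
    - {"hand": 1, "tx": -0.078, "ty": 0, "tz": 0.0505, "turn": 0}
    - {"hand": 1, "tx": -0.093, "ty": 0, "tz": 0.0555, "turn": 0}

```text
time_s: 53.9
tcp_pos: [0.6051, -0.2999, 0.0767]
eef_rot: [180.0, -0.0, 2.2]
contact_force: [-0.5, 0.1, 0.1]
gripper_width: 0.0499
gripper_force: 4.0
```

```bash
python3 - <<'E'
from asc import *
s=r.get_state();print(round(s['time_s'],2),s['tcp_pos'].round(4),s['contact_force'].round(1),round(s['gripper_width'],4))
c=cam('wrist');asc(c['frame'],240,400,140,252,4,8)
E
```

```text
53.9 [ 0.6051 -0.2999  0.0767] [-0.5  0.1  0.1] 0.0499
140 ...........:.....:......................
148 ........::.:::::::::::..................
156 ...::::::::::::::::::::::...............
164 ...::::::::::::::::::::::::::...........
172 .:::::::::::::::::::::::::::............
180 .:::::::-:------------:::::::::.........
188 :::::::@%@@@@@@@%%%%%%%%%%%%%%%.........
196 :::::::@%%@@@@@%%%%%%%%%%%%%%%%:........
204 :::::::@%@@@@@-------:::%%%%%%%=.:......
212 ::::::+@@%@@=---+%%%%%::::%%%%%+:::.....
220 ::::::%@%%%----%%%%%%%%=:::%%%%%::......
228 :::::=%%%%%---=%%%%%%%%#:::%%%%%=====...
236 ***=::%%%%%+:::*%%%%%%%:::-%%%#%:::*****
244 **=:::%%%%%%*::::::::::::-%%%%#%::::****
```

It is rotating now. I'll continue the hinge and then place it in the far slot of the ring tray.

>>> drive_tool:
  commands:
    - {"hand": 1, "tx": -0.0147, "ty": 0, "tz": 0.0005, "turn": 0}
    - {"hand": 1, "tx": -0.0305, "ty": 0, "tz": 0.001, "turn": 0}
    - {"hand": 1, "tx": -0.046, "ty": -0.001, "tz": -0.0005, "turn": 0}
    - {"hand": 1, "tx": -0.061, "ty": -0.001, "tz": -0.004, "turn": 0}
    - {"hand": 1, "tx": -0.076, "ty": -0.002, "tz": -0.009, "turn": 0}
    - {"hand": 1, "tx": -0.09, "ty": -0.002, "tz": -0.016, "turn": 0}
    - {"hand": 1, "tx": -0.09, "ty": -0.002, "tz": -0.016, "turn": 0}
    - {"hand": 1, "tx": -0.09, "ty": -0.002, "tz": -0.016, "turn": 0}

```text
time_s: 54.75
tcp_pos: [0.5515, -0.301, 0.0664]
eef_rot: [-180.0, 0.0, 2.2]
contact_force: [-0.1, 1.2, -0.4]
gripper_width: 0.0505
gripper_force: 4.0
```

```bash
python3 - <<'E'
from asc import *
s=r.get_state();print(round(s['time_s'],2),s['tcp_pos'].round(4),s['contact_force'].round(1),round(s['gripper_width'],4))
c=cam('wrist');asc(c['frame'],240,400,140,252,4,8)
E
```

```text
54.75 [ 0.5515 -0.301   0.0664] [-0.1  1.2 -0.4] 0.0505
140 .........::::::::::::::::.:::::.........
148 ......::::::::::::::::::::::::::::......
156 ...=++++#%%%%%%%%%%%%%%%%%%%%%=========-
164 ..:%@+*%%%%%%%%%%%%%%%%%%%%%%%%++++++=++
172 :.:#@+%%%%%%%%%%%%%%%%%%%%%%%%%%*++++=+=
180 :::=@@@@@@@@@@@@@@@@@@@@@@@@@@@@@*+*+=+-
188 :::-@@%@@@@@@@@@@@@@@@@@@@@@@@@%@*+++=+:
196 :::-@@%@@@@@@@@@*----+@@@@@@@@@%@++++=+:
204 ::::@%%@@@@@@-:::::::::::%@@@@@%@++++++:
212 ::::@%%@@@@+::::=@@@@+::::-@@@@%@***+++:
220 ::::@%@@@@%:::-@@@@@@@@*:::+@@@%@++++++:
228 ::::%%@@@@+:::@@@@@@@@@@:::-@@@%%++++++:
236 ***=:+@@@@@:::-@@@@@@@@*:::#@@@@%:-*****
244 **+::=@@@@@%::::+@@@@*::::#@@@@@#::-****
```

>>> drive_tool:
  commands:
    - {"hand": 1, "tx": 0, "ty": 0, "tz": 0.03, "turn": 0}
    - {"hand": 1, "tx": -0.02, "ty": -0.003, "tz": 0.04, "turn": 0}
    - {"hand": 1, "tx": -0.039, "ty": -0.006, "tz": 0.04, "turn": 0}
    - {"hand": 1, "tx": -0.039, "ty": -0.006, "tz": 0.04, "turn": 0}
    - {"hand": 1, "tx": -0.039, "ty": -0.006, "tz": 0.01, "turn": 0}
    - {"hand": 1, "tx": -0.039, "ty": -0.006, "tz": 0, "turn": 0}
    - {"hand": 1, "tx": -0.039, "ty": -0.006, "tz": -0.008, "turn": 0}
    - {"hand": 1, "tx": -0.039, "ty": -0.006, "tz": -0.0155, "turn": 0}
    - {"hand": 1, "tx": -0.039, "ty": -0.006, "tz": -0.0155, "turn": 0}
    - {"hand": 1, "tx": -0.039, "ty": -0.006, "tz": -0.0155, "turn": 0}
  grip_force: 9

```text
time_s: 55.8
tcp_pos: [0.529, -0.3047, 0.0577]
eef_rot: [180.0, -0.0, 2.2]
contact_force: [1.4, 0.6, -0.1]
gripper_width: 0.0498
gripper_force: 9.0
```

>>> drive_tool:
  commands:
    - {"hand": 0, "tx": 0, "ty": 0, "tz": 0, "turn": 0}
    - {"hand": 0, "tx": 0, "ty": 0, "tz": 0, "turn": 0}
    - {"hand": 0, "tx": 0, "ty": 0, "tz": 0, "turn": 0}
    - {"hand": 0, "tx": -0.01, "ty": 0, "tz": 0.06, "turn": 0}
    - {"hand": 0, "tx": -0.05, "ty": 0, "tz": 0.14, "turn": 0}
    - {"hand": 0, "tx": -0.1, "ty": 0, "tz": 0.21, "turn": 0}
    - {"hand": 0, "tx": -0.1, "ty": 0, "tz": 0.24, "turn": 0}
    - {"hand": 0, "tx": -0.1, "ty": 0, "tz": 0.24, "turn": 0}

```text
time_s: 56.6
tcp_pos: [0.4694, -0.3056, 0.2059]
eef_rot: [179.8, -0.4, 2.2]
contact_force: [1.2, -0.3, -0.7]
gripper_width: 0.0872
gripper_force: 0.0
```

```bash
python3 - <<'E'
from asc import *
s=r.get_state();print(round(s['time_s'],2),s['tcp_pos'].round(4),s['contact_force'].round(1),round(s['gripper_width'],4))
c=cam('wrist');asc(c['frame'],240,400,40,252,4,6)
print(w(c,[(315,100),(315,150),(315,200)],.068).round(3).tolist())
E
```

```text
56.6 [ 0.4694 -0.3056  0.2059] [ 1.2 -0.3 -0.7] 0.0872
40 .....::::::::::::---------:::::::::::...
46 ...::::::::::----------------:::::::::..
52 ...:::::*#######################:::::::.
58 .:::::::%*+*%%%%%%%%%%%%%%%%%%%%::::::::
64 .:::::::##**@@@@@@@@@@@@@@@@@@%@-:::::::
70 :::::::-*#*%@@@@@@@@@@@@@@@@@@%@---:::::
76 :::::::-*%*#@@@@@@@@@@@@@@@***+*---:::::
82 ::::::--+%*%@@@@@@*+#@@@@@@***+*----::::
88 :::::---+%*@@@@@=++++++@@@@***+*----::::
94 :::::---=%*@@@@=+@@@@@++@@@***+*----::::
100 :::::---=@*@@@@=*@@@@@++@@@***++----::::
106 :::::---=@**@@@=+@@@@@++@@@****=----::::
112 :::::----@*#@@@@++#@*++@@@@****=-----:::
118 :::::----@**@@@@@*+++%@@@@@****=----::::
124 ::::::---@**@@@@@@@@@@@@@@@****=-----:::
130 ::::::---@*#@@@@@@@@@@@@@@@@@@@=-----:::
136 :::::----@**@@@@@@@@@@@@@@@@@@@=----::::
142 ::::::---@**@@@@@@@@@@@@@@@@@@@-----::::
148 ::::::---@*%@@@@@@@@@@@@@@@@@@@-----::::
154 :::::----@**@@@@@@@@@@@@@@@@@@@-----::::
160 ::::::---@**@@@@@@@@#########*%----:::::
166 ::::::---@**@%%%%%%%%%%%%%*****----:::::
172 ::::::---%**@@@@@@@@@@@@@@@****----:::::
178 ::::::---%**@@@@@@@@@@@@@@@****-----::::
184 ::::::---%**@@@@@#===+@@@@@****----:::::
190 ::::::---%**@@@@==@@@==@@@@****----:::::
196 ::::::---%**@@@+=@@@@@==@@@****----:::::
202 ::::::---%**@@@+=@@@@@==@@@**+*----:::::
208 ::::::---%**@@@@==@@@==@@@@@@%*-----::::
214 ::::::---#**@@@@@@===#@@@@@@@%#-----::::
220 :::::::--***@@@@@@@@@@@@@@@@@%*-----::::
226 :::::::--+*++@@@@@@@@@@@@@*++#+---::::::
232 ::::::::-----@@@@@@@@@@@@%%==-----::::::
238 ::::::::-----@@@@@%**%@@@%%-------::::::
244 .:::::::::---@%@@--====%%%#-----::::::::
250 .:::::::::---@%%+-%%%@-+%%#----:::::::::
[[0.543, -0.304, 0.068], [0.502, -0.306, 0.068], [0.457, -0.308, 0.068]]
```

Both ring cups stand in the ring tray, at x≈0.543 and 0.457 with round rings. Now the handle: I'll move to see it and the holder together, with the tool turned so that its fingers close across the rod.

>>> drive_tool:
  commands:
    - {"hand": 0, "tx": 0.03, "ty": 0.07, "tz": 0.05, "turn": -0.08}
    - {"hand": 0, "tx": 0.06, "ty": 0.14, "tz": 0.1, "turn": -0.17}
    - {"hand": 0, "tx": 0.09, "ty": 0.21, "tz": 0.158, "turn": -0.26}
    - {"hand": 0, "tx": 0.12, "ty": 0.28, "tz": 0.158, "turn": -0.35}
    - {"hand": 0, "tx": 0.15, "ty": 0.35, "tz": 0.158, "turn": -0.44}
    - {"hand": 0, "tx": 0.18, "ty": 0.43, "tz": 0.158, "turn": -0.53}
    - {"hand": 0, "tx": 0.22, "ty": 0.51, "tz": 0.158, "turn": -0.62}
    - {"hand": 0, "tx": 0.26, "ty": 0.59, "tz": 0.158, "turn": -0.71}
    - {"hand": 0, "tx": 0.301, "ty": 0.67, "tz": 0.158, "turn": -0.8}
    - {"hand": 0, "tx": 0.301, "ty": 0.743, "tz": 0.158, "turn": -0.869}

```text
time_s: 57.65
tcp_pos: [0.6477, 0.1287, 0.2936]
eef_rot: [179.8, -0.0, -76.4]
contact_force: [1.4, -0.8, -0.2]
gripper_width: 0.0873
gripper_force: 0.0
```

>>> drive_tool:
  commands:
    - {"hand": 0, "tx": 0, "ty": 0, "tz": 0, "turn": 0}
    - {"hand": 0, "tx": 0, "ty": 0, "tz": 0, "turn": 0}

```text
time_s: 57.85
tcp_pos: [0.6465, 0.1283, 0.2937]
eef_rot: [179.8, -0.0, -75.9]
contact_force: [0.1, -0.9, -0.2]
gripper_width: 0.0878
gripper_force: 0.0
```

```bash
python3 - <<'E'
from asc import *
s=r.get_state();print(round(s['time_s'],2),s['tcp_pos'].round(4),s['eef_rot'].round(1),s['joints'].round())
c=cam('wrist');f=c['frame'].astype(int)
m=((f[:,:,0]>120)&(f[:,:,2]<90)&(f[:,:,0]-f[:,:,2]>90)).astype(np.uint8)
n,l,st,ce=cv2.connectedComponentsWithStats(m)
for i in range(1,n):
    if st[i,4]>150:
        v,u=np.nonzero(l==i);P=w(c,np.c_[u,v],.012)[:,:2]
        q=P-P.mean(0);ev=np.linalg.svd(q,full_matrices=False)[2][0];t=q@ev
        print('orange',st[i].tolist(),P.mean(0).round(4),np.degrees(np.arctan2(*ev[::-1])).round(1),t.min().round(3),t.max().round(3),cv2.minAreaRect((P*1000).astype(np.float32)))
for d in r.trace('holder','wrist')[:2]:
    k=max(cv2.findContours(d['pixels'].astype(np.uint8),0,1)[0],key=cv2.contourArea)
    a=cv2.approxPolyDP(cv2.convexHull(k),3,True)[:,0];print(round(d['score'],2),a.tolist(),w(c,a,.008)[:,:2].round(3).tolist())
save(c,'h1.png')
E
```

```text
57.85 [0.6465 0.1283 0.2937] [179.8  -0.  -75.9] [ 28.  17.   5.  -0. -78. -14.]
orange [288, 47, 23, 167, 1951] [0.6714 0.1006] -76.4 -0.101 0.105 ((672.9971923828125, 98.99703979492188), (29.214765548706055, 205.43533325195312), 13.901444435119629)
0.65 [[357, 0], [350, 19], [305, 2]] [[0.643, -0.067], [0.645, -0.046], [0.701, -0.051]]
```

View pics/h1.png

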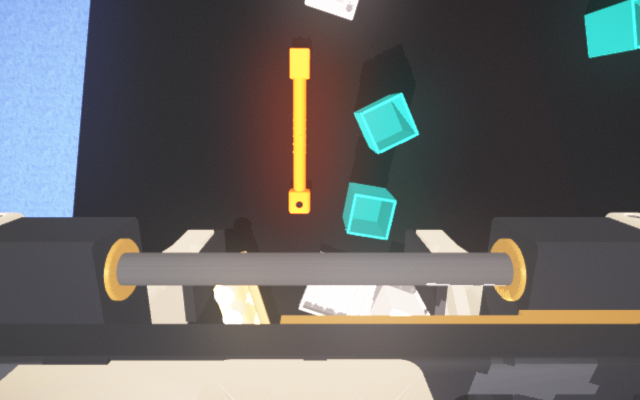

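The handle runs from (299,47) to (299,213), hole tab nearest, measured at (0.673, 0.099) along -76°. Turquoise decoys are at (386,122) and (370,210). The saved frame w9 shows the whole holder plate, so I'll use that to locate the holder.

```bash
python3 - <<'E'
from h import *
T0=cam('wrist');s=r.get_state()
tc=np.linalg.inv((lambda A:A)(np.vstack([np.c_[R.from_euler('xyz',s['eef_rot'],degrees=True).as_matrix(),s['tcp_pos']],[0,0,0,1]])))@T0['T']
A=np.eye(4);A[:3,3]=[0.58480106,-0.30031529,0.17836587];A[:3,:3]=R.from_euler('xyz',[179.91308156,-0.31815523,2.23865271],degrees=True).as_matrix()
c=dict(T0);c['T']=A@tc
f=cv2.imread('pics/w9.png')
print(w(c,[(38,38),(184,52),(184,118),(42,108)],.008)[:,:2].round(4).tolist())
print('screws',w(c,[(45,46),(171,57),(170,111),(50,100)],.009)[:,:2].round(4).tolist())
g=f[25:130,0:200];cv2.imwrite('pics/hold.png',cv2.resize(g,None,fx=4,fy=4,interpolation=2))
gr=cv2.cvtColor(g,cv2.COLOR_BGR2GRAY)
for i in range(0,105,3): print(25+i,''.join(' .:-=+*#%@'[min(9,int(x)*10//256)] for x in gr[i,::2]))
E
```

```text
[[0.7025, -0.0535], [0.6961, -0.181], [0.6388, -0.178], [0.6427, -0.0481]]
screws [[0.6961, -0.0594], [0.6914, -0.1696], [0.6447, -0.1659], [0.6501, -0.0572]]
25 ....................................................................................................
28 .... ... ...........................................................................................
31 .. .................................................................................................
34 ....................................................................................................
37 ..-::.............:::...............................................................................
40  #@@@@@@@@@=.....=%%%***#+###**+=--:::..............................................................
43  .+%%%%%%%%++:...-%%++++-*%%%%%%%%%%%%%%%%###**+=--::::.............................................
46   .:#%%%%%%%#+=..:%%++++-+%%%%%%%%%%%%%%%%%%%%%%%%%%%%%%%%####*+=---:::.............................
49   ...-%%%%%%%%++-.%%%#*=+*%%%%%%%%%%%%%%%%%%%%%%%+++++++++%%%%@@@%%%%%%%%%####*+=--:::..............
52   
[... 2008 characters left out ...]
-==+*##%%%%%%@@@@@@@@@@@@@@@@@@@@@@@@@@@@@@@@@@@@@@@@#+++=*%%+-.......
112 ..........................................::::-===+*##%%%%%%@@@@@@@@@@@@@@@@@@@@@@@%++++*@%+-.......
115 .........................................................:::::--===+##%%%%%%%%@@@@@@%%%*%@%+-.......
118 ........................................................................:::::::--==++##%%%#=:.......
121 ......... ..........................................................................................
124 ....................................................................................................
127 ....................................................................................................
```

The holder plate measures 130×60 mm, as given. Its centre is at (0.670, -0.115) and its long axis at 87.7°. Now I'll grasp the handle.

>>> drive_tool:
  commands:
    - {"hand": 0.4, "tx": 0.044, "ty": -0.048, "tz": -0.06, "turn": 0}
    - {"hand": 0.4, "tx": 0.044, "ty": -0.048, "tz": -0.14, "turn": 0}
    - {"hand": 0.4, "tx": 0.044, "ty": -0.048, "tz": -0.22, "turn": 0}
    - {"hand": 0.4, "tx": 0.044, "ty": -0.048, "tz": -0.3, "turn": 0}
    - {"hand": 0.4, "tx": 0.044, "ty": -0.048, "tz": -0.37, "turn": 0}
    - {"hand": 0.4, "tx": 0.044, "ty": -0.048, "tz": -0.4, "turn": 0}
    - {"hand": 0.4, "tx": 0.044, "ty": -0.048, "tz": -0.4, "turn": 0}
    - {"hand": 0.4, "tx": 0.044, "ty": -0.048, "tz": -0.4, "turn": 0}
    - {"hand": 0.4, "tx": 0.044, "ty": -0.048, "tz": -0.4, "turn": 0}
  grip_force: 40

```text
time_s: 58.9
tcp_pos: [0.6745, 0.0979, 0.0584]
eef_rot: [-179.8, 0.0, -76.1]
contact_force: [-0.3, -0.0, 0.0]
gripper_width: 0.0524
gripper_force: 0.0
```

>>> drive_tool:
  commands:
    - {"hand": 0.4, "tx": 0, "ty": 0, "tz": -0.04, "turn": 0}
    - {"hand": 0.4, "tx": 0, "ty": 0, "tz": -0.07, "turn": 0}
    - {"hand": 0.4, "tx": 0, "ty": 0, "tz": -0.084, "turn": 0}
    - {"hand": 0.4, "tx": 0, "ty": 0, "tz": -0.084, "turn": 0}
    - {"hand": 0.4, "tx": 0, "ty": 0, "tz": -0.084, "turn": 0}

```text
time_s: 59.4
tcp_pos: [0.674, 0.0982, 0.0072]
eef_rot: [-179.9, 0.0, -76.0]
contact_force: [-0.3, -0.4, -0.1]
gripper_width: 0.0525
gripper_force: 0.0
```

>>> drive_tool:
  commands:
    - {"hand": 0.4, "tx": 0, "ty": 0, "tz": -0.006, "turn": 0}
    - {"hand": 0.4, "tx": 0, "ty": 0, "tz": -0.006, "turn": 0}
    - {"hand": 1, "tx": 0, "ty": 0, "tz": -0.006, "turn": 0}
    - {"hand": 1, "tx": 0, "ty": 0, "tz": -0.006, "turn": 0}
    - {"hand": 1, "tx": 0, "ty": 0, "tz": -0.006, "turn": 0}
    - {"hand": 1, "tx": 0, "ty": 0, "tz": -0.006, "turn": 0}
    - {"hand": 1, "tx": 0, "ty": 0, "tz": -0.006, "turn": 0}
    - {"hand": 1, "tx": 0, "ty": 0, "tz": -0.006, "turn": 0}
    - {"hand": 1, "tx": 0, "ty": 0, "tz": -0.006, "turn": 0}
    - {"hand": 1, "tx": 0, "ty": 0, "tz": -0.006, "turn": 0}

```text
time_s: 60.4
tcp_pos: [0.6731, 0.098, 0.0021]
eef_rot: [180.0, -0.0, -76.0]
contact_force: [-0.4, -0.8, 0.3]
gripper_width: 0.0148
gripper_force: 40.0
```

>>> drive_tool:
  commands:
    - {"hand": 1, "tx": 0, "ty": 0, "tz": 0.07, "turn": 0}
    - {"hand": 1, "tx": 0, "ty": 0, "tz": 0.15, "turn": 0}
    - {"hand": 1, "tx": 0, "ty": 0, "tz": 0.19, "turn": 0}
    - {"hand": 1, "tx": 0, "ty": -0.07, "tz": 0.19, "turn": -0.09}
    - {"hand": 1, "tx": 0, "ty": -0.14, "tz": 0.19, "turn": -0.18}
    - {"hand": 1, "tx": 0, "ty": -0.21, "tz": 0.19, "turn": -0.18}
    - {"hand": 1, "tx": 0, "ty": -0.28, "tz": 0.19, "turn": -0.18}
    - {"hand": 1, "tx": -0.004, "ty": -0.34, "tz": 0.19, "turn": -0.18}
    - {"hand": 1, "tx": -0.004, "ty": -0.356, "tz": 0.19, "turn": -0.18}
    - {"hand": 1, "tx": -0.004, "ty": -0.356, "tz": 0.19, "turn": -0.18}

```text
time_s: 61.4
tcp_pos: [0.6703, -0.1173, 0.1159]
eef_rot: [180.0, 0.0, -92.4]
contact_force: [0.2, -0.2, -1.4]
gripper_width: 0.015
gripper_force: 40.0
```

```bash
python3 - <<'E'
from asc import *
s=r.get_state();print(round(s['time_s'],2),s['tcp_pos'].round(4),s['eef_rot'].round(2),s['contact_force'].round(1),round(s['gripper_width'],4),s['gripper_force'])
c=cam('wrist');f=c['frame'].astype(int)
m=((f[:,:,0]>120)&(f[:,:,2]<110)&(f[:,:,0]-f[:,:,2]>80)).astype(np.uint8)
n,l,st,ce=cv2.connectedComponentsWithStats(m)
z=s['tcp_pos'][2]+.004+.008
for i in range(1,n):
    if st[i,4]>100:
        v,u=np.nonzero(l==i);P=w(c,np.c_[u,v],z)[:,:2]
        A=R.from_euler('z',-s['eef_rot'][2],degrees=True).as_matrix()[:2,:2];Q=(P-s['tcp_pos'][:2])@A.T
        print(st[i].tolist(),'tool-frame',Q.min(0).round(4),Q.max(0).round(4),[ (round(a,3),Q[abs(Q[:,0]-a)<.003,1].mean().round(4)) for a in (.03,.05,.065,.08,.095) if (abs(Q[:,0]-a)<.003).any()])
g=c['frame'];asc(g,200,440,60,250,3,6)
E
```

```text
61.4 [ 0.6703 -0.1173  0.1159] [179.98   0.   -92.4 ] [ 0.2 -0.2 -1.4] 0.015 39.98558700084686
[285, 19, 63, 234, 10465] tool-frame [ 0.0036 -0.0134] [0.1007 0.0113] [(0.03, np.float64(-0.0005)), (0.05, np.float64(-0.0008)), (0.065, np.float64(-0.0009)), (0.08, np.float64(-0.001)), (0.095, np.float64(-0.001))]
[266, 239, 9, 62, 233] tool-frame [-0.0209  0.018 ] [0.0099 0.0225] []
[355, 238, 9, 63, 204] tool-frame [-0.0209 -0.0233] [ 0.0104 -0.0188] []
[107, 285, 405, 39, 5245] tool-frame [-0.0334 -0.0953] [-0.0131  0.0998] []
60 .............................::::::::::::::::::::.:.............................
66 .............................:::::::::-:::::::::::.:............................
72 .........................:...::::::::::::::::::::::::.:::..:.:..................
78 ....................:....::..::::::::::::::::::::::::::::::.:...................
84 ................:...:..::::..::::::::::::::::::::::::::::::::.:.:...............
90 ...............:..::::::::::.:::::-:--::::::::::::::::::::::::::...:............
96 .............:..:::::::::::::::--:::::-::----:-::::::::::::::
[... 1444 characters left out ...]
:::::::::::::::::...
204 ........:.::::::::::::::::+@###%@---=====---+@@@@@@=-----:::::::::::::::::::..:.
210 ......::::::::::::::::::::+@#####----====---*@@@@@@=---:-:::::::::::::::::::....
216 .:.:::::::::::::::::::::::+@@@###----====---=@@@@@@------:::::::::::::::::::::::
222 :::::::---:--------------:=@@@@%#-----===----@@@@@@--------------------:::::::::
228 ::::::::-----------------:=@@@@##-----===---#@@@@@@----------------------:::::::
234 ::::::::::---------------%%%%%%-------==------+%%%%%+-------------------:-::::::
240 ::::::::::-------------=-%%%%%=-------==-------%%%%%==------------------:-::::::
246 -----------------------=-+%%%%--------==-------#%%%%===-------------------------
```

```bash
python3 - <<'E'
from h import *
s=r.get_state();c=cam('wrist');f=c['frame'].astype(int)
g=f.min(2)
A=R.from_euler('z',-s['eef_rot'][2],degrees=True).as_matrix()[:2,:2]
for v in (126,140,150,160,170,180,190,200,210):
    u=np.nonzero(g[v,200:440]>140)[0]+200
    P=w(c,[(u.min(),v),(u.max()+1,v)],.008)[:,:2];Q=(P-s['tcp_pos'][:2])@A.T
    print(v,u.min(),u.max(),Q.round(4).tolist(),'width',round(abs(Q[0,1]-Q[1,1]),4),'mid',round(Q[:,1].mean(),4))
E
```

```text
126 277 355 [[0.0542, 0.0279], [0.0542, -0.0318]] width 0.0598 mid -0.0019
140 278 355 [[0.0437, 0.0275], [0.0437, -0.0322]] width 0.0596 mid -0.0023
150 278 354 [[0.0361, 0.0277], [0.0361, -0.0316]] width 0.0593 mid -0.002
160 278 354 [[0.0283, 0.0279], [0.0283, -0.0318]] width 0.0597 mid -0.002
170 278 354 [[0.0205, 0.0281], [0.0205, -0.0321]] width 0.0601 mid -0.002
180 278 353 [[0.0125, 0.0283], [0.0125, -0.0315]] width 0.0598 mid -0.0016
190 278 353 [[0.0045, 0.0285], [0.0044, -0.0317]] width 0.0602 mid -0.0016
200 279 353 [[-0.0037, 0.0279], [-0.0038, -0.0319]] width 0.0599 mid -0.002
210 279 352 [[-0.0121, 0.0281], [-0.0121, -0.0314]] width 0.0595 mid -0.0016
```

The plate is 60 mm wide in view and centred 1–2 mm to -x of the tool, with the rod parallel to it. I'll shift 1 mm and press down.

>>> drive_tool:
  commands:
    - {"hand": 1, "tx": -0.002, "ty": 0.002, "tz": -0.05, "turn": 0}
    - {"hand": 1, "tx": -0.002, "ty": 0.002, "tz": -0.08, "turn": 0}
    - {"hand": 1, "tx": -0.002, "ty": 0.002, "tz": -0.09, "turn": 0}
    - {"hand": 1, "tx": -0.002, "ty": 0.002, "tz": -0.1, "turn": 0}
    - {"hand": 1, "tx": -0.002, "ty": 0.002, "tz": -0.11, "turn": 0}
    - {"hand": 1, "tx": -0.002, "ty": 0.002, "tz": -0.12, "turn": 0}
    - {"hand": 1, "tx": -0.002, "ty": 0.002, "tz": -0.13, "turn": 0}
    - {"hand": 1, "tx": -0.002, "ty": 0.002, "tz": -0.14, "turn": 0}
    - {"hand": 1, "tx": -0.002, "ty": 0.002, "tz": -0.148, "turn": 0}
    - {"hand": 1, "tx": -0.002, "ty": 0.002, "tz": -0.156, "turn": 0}

```text
time_s: 62.5
tcp_pos: [0.6697, -0.1146, 0.0235]
eef_rot: [-180.0, -0.0, -92.2]
contact_force: [-16.8, 7.6, 45.5]
gripper_width: 0.0146
gripper_force: 40.0
```

>>> drive_tool:
  commands:
    - {"hand": 1, "tx": 0, "ty": 0, "tz": 0, "turn": 0}
    - {"hand": 1, "tx": 0, "ty": 0, "tz": 0, "turn": 0}

```text
time_s: 62.7
tcp_pos: [0.6697, -0.1145, 0.024]
eef_rot: [-180.0, -0.0, -92.2]
contact_force: [-5.0, 1.3, 10.8]
gripper_width: 0.0148
gripper_force: 40.0
```

>>> drive_tool:
  commands:
    - {"hand": 0.5, "tx": 0, "ty": 0, "tz": 0, "turn": 0}
    - {"hand": 0.5, "tx": 0, "ty": 0, "tz": 0, "turn": 0}
    - {"hand": 0.5, "tx": 0, "ty": 0, "tz": 0, "turn": 0}
    - {"hand": 0.5, "tx": 0, "ty": 0, "tz": 0.05, "turn": 0}
    - {"hand": 0.5, "tx": 0, "ty": 0, "tz": 0.12, "turn": 0}
    - {"hand": 0.5, "tx": 0, "ty": 0.05, "tz": 0.19, "turn": 0}
    - {"hand": 0.5, "tx": 0, "ty": 0.1, "tz": 0.26, "turn": 0}
    - {"hand": 0.5, "tx": 0, "ty": 0.1, "tz": 0.26, "turn": 0}
    - {"hand": 0.5, "tx": 0, "ty": 0.1, "tz": 0.26, "turn": 0}

```text
time_s: 63.6
tcp_pos: [0.6704, -0.0532, 0.1802]
eef_rot: [-179.8, 0.1, -92.2]
contact_force: [0.4, -0.1, -0.9]
gripper_width: 0.0439
gripper_force: 0.0
```

```bash
python3 - <<'E'
from asc import *
s=r.get_state();print(round(s['time_s'],2),s['tcp_pos'].round(4),s['eef_rot'].round(2),s['contact_force'].round(1),round(s['gripper_width'],4))
A=R.from_euler('z',-s['eef_rot'][2],degrees=True).as_matrix()[:2,:2]
cs={n:cam(n) for n in('wrist','scene','side')}
L=[]
for n,c in cs.items():
    f=c['frame'].astype(int);m=((f[:,:,0]>110)&(f[:,:,2]<125)&(f[:,:,0]-f[:,:,2]>70)).astype(np.uint8)
    if n=='wrist': m[218:]=0
    k,l,st,ce=cv2.connectedComponentsWithStats(m)
    i=1+st[1:,4].argmax();v,u=np.nonzero(l==i)
    P=w(c,np.c_[u,v],.030)[:,:2];q=P-P.mean(0);ev=np.linalg.svd(q,full_matrices=False)[2][0]
    print(n,st[i].tolist(),P.mean(0).round(4),np.degrees(np.arctan2(ev[1],ev[0])).round(1),(q@ev).min().round(3),(q@ev).max().round(3))
    for z in (.022,.030,.038,.045): print('   z',z,w(c,[ce[i]],z)[0,:2].round(4))
asc(cs['wrist']['frame'],230,400,20,218,2,5)
E
```

```text
63.6 [ 0.6704 -0.0532  0.1802] [-1.7982e+02  5.0000e-02 -9.2160e+01] [ 0.4 -0.1 -0.9] 0.0439
wrist [283, 0, 67, 218, 5524] [ 0.6678 -0.1329] 86.8 -0.072 0.112
   z 0.022 [ 0.6677 -0.1362]
   z 0.03 [ 0.6677 -0.1358]
   z 0.038 [ 0.6676 -0.1354]
   z 0.045 [ 0.6676 -0.1351]
scene [0, 312, 179, 88, 8407] [ 1.3498 -0.3305] 94.8 -0.254 0.308
   z 0.022 [ 1.3481 -0.3335]
   z 0.03 [ 1.3506 -0.3272]
   z 0.038 [ 1.3531 -0.321 ]
   z 0.045 [ 1.3552 -0.3155]
side [0, 38, 62, 115, 2139] [-0.5532  0.8998] -64.4 -0.768 0.495
   z 0.022 [-0.5496  0.8917]
   z 0.03 [-0.5423  0.877 ]
   z 0.038 [-0.5349  0.8622]
   z 0.045 [-0.5285  0.8492]
20 ..........:.:.:::.::::::::::::.::::-------==-=---:::::::::::::::::::::::.:...........
25 ..........:::::::::::::::::::::::::--=-=-======--::::::::::::::::::::::::::.::.......
30 ........:.:::::::::::::::::::::::::-------=-----::::::::::::::::::::::::::::::.......
35 ......::::::::::::::::::::::::::::::::----=----:::::::::::::::::::::::::::::::::::::.
40 .....:.:::::::::::::::::::::::::::::::----=----::::::::::::::::::::::::::::::::::.::.
45 ..:.:::::::::::::
[... 2418 characters left out ...]
:::::::::::+@@@@@@@#%%+---==---*%%%%@@@@@@-:::::::::::::::::::::::::::
185 .::::::::::::::::::::::::::-===+++-------==----=********+::::::::::::::::::::::::::::
190 :::::::::::::::::::::::::::::::::::::----==---:::::::::::::::::::::::::::::::::::::::
195 :::::::::::::::::::::::::::::::::::::---------:::::::::::::::::::::::::::::::::::::::
200 ::::::::::::::::::::::::::::::::::---------------:::::::::::::::::::::::::::::::::...
205 .:::::::::::::::::::::::::::::::::---------------::::::::::::::::::::::::::::::......
210 ::::::::::::::::::::::::::::::::::---------------:::::::::::::::::::::::::::.........
215 ::::::::::::::::::::::::::::::::::------::::-----:::::::::::::::::::::::::...........
```

The wrist view shows the rod along the middle of the plate with the jaw noses at its edge. I'll check that it is home by pressing from above with closed fingers; the rod top should be at z=0.038.

>>> drive_tool:
  commands:
    - {"hand": 1, "tx": -0.002, "ty": -0.06, "tz": 0, "turn": 0}
    - {"hand": 1, "tx": -0.002, "ty": -0.102, "tz": 0, "turn": 0}
    - {"hand": 1, "tx": -0.002, "ty": -0.102, "tz": 0, "turn": 0}
    - {"hand": 1, "tx": -0.002, "ty": -0.102, "tz": -0.06, "turn": 0}
    - {"hand": 1, "tx": -0.002, "ty": -0.102, "tz": -0.13, "turn": 0}
    - {"hand": 1, "tx": -0.002, "ty": -0.102, "tz": -0.18, "turn": 0}
    - {"hand": 1, "tx": -0.002, "ty": -0.102, "tz": -0.21, "turn": 0}
    - {"hand": 1, "tx": -0.002, "ty": -0.102, "tz": -0.22, "turn": 0}
    - {"hand": 1, "tx": -0.002, "ty": -0.102, "tz": -0.22, "turn": 0}
  grip_force: 20

```text
time_s: 64.65
tcp_pos: [0.6675, -0.1159, 0.045]
eef_rot: [179.8, -0.0, -92.3]
contact_force: [-0.5, -0.1, -0.0]
gripper_width: 0.0004
gripper_force: 0.0
```

>>> drive_tool:
  commands:
    - {"hand": 1, "tx": 0, "ty": 0, "tz": -0.006, "turn": 0}
    - {"hand": 1, "tx": 0, "ty": 0, "tz": -0.01, "turn": 0}
    - {"hand": 1, "tx": 0, "ty": 0, "tz": -0.014, "turn": 0}
    - {"hand": 1, "tx": 0, "ty": 0, "tz": -0.014, "turn": 0}
    - {"hand": 1, "tx": 0, "ty": 0, "tz": -0.014, "turn": 0}

```text
time_s: 65.15
tcp_pos: [0.6684, -0.1156, 0.0385]
eef_rot: [-180.0, 0.0, -92.2]
contact_force: [-0.0, -0.5, 0.9]
gripper_width: 0.0007
gripper_force: 0.0
```

>>> drive_tool:
  commands:
    - {"hand": 1, "tx": 0, "ty": 0, "tz": -0.002, "turn": 0}
    - {"hand": 1, "tx": 0, "ty": 0, "tz": -0.004, "turn": 0}
    - {"hand": 1, "tx": 0, "ty": 0, "tz": -0.004, "turn": 0}

```text
time_s: 65.45
tcp_pos: [0.6701, -0.1157, 0.038]
eef_rot: [-179.8, -0.0, -92.2]
contact_force: [-0.3, 0.4, 9.8]
gripper_width: 0.0008
gripper_force: 4.8
```

>>> drive_tool:
  commands:
    - {"hand": 1, "tx": 0, "ty": 0, "tz": 0.05, "turn": 0}
    - {"hand": 1, "tx": 0, "ty": 0, "tz": 0.13, "turn": 0}
    - {"hand": 1, "tx": 0, "ty": 0.05, "tz": 0.2, "turn": 0}
    - {"hand": 1, "tx": 0, "ty": 0.1, "tz": 0.28, "turn": 0}
    - {"hand": 1, "tx": -0.08, "ty": 0.1, "tz": 0.35, "turn": 0}
    - {"hand": 1, "tx": -0.16, "ty": 0.1, "tz": 0.4, "turn": 0}
    - {"hand": 1, "tx": -0.24, "ty": 0.1, "tz": 0.4, "turn": 0}
    - {"hand": 1, "tx": -0.24, "ty": 0.1, "tz": 0.4, "turn": 0}

```text
time_s: 66.25
tcp_pos: [0.5216, -0.0556, 0.2782]
eef_rot: [-179.8, 0.1, -92.2]
contact_force: [1.2, 0.8, 0.2]
gripper_width: 0.0003
gripper_force: 0.0
```

```bash
python3 - <<'E'
from asc import *
s=r.get_state();print(round(s['time_s'],2),s['tcp_pos'].round(4),s['contact_force'].round(1))
cs={n:cam(n) for n in('scene','side')}
rays=[]
for n,c in cs.items():
    f=c['frame'].astype(int);u0,v0=px(c,(.669,-.115,.03))[0].astype(int)
    m=np.zeros(f.shape[:2],np.uint8);S=np.s_[v0-40:v0+40,u0-50:u0+50]
    m[S]=((f[:,:,0]-f[:,:,2]>70)&(f[:,:,0]>120))[S]
    k,l,st,ce=cv2.connectedComponentsWithStats(m);i=1+st[1:,4].argmax();print(n,st[i].tolist())
    v,u=np.nonzero(m);P=w(c,np.c_[u,v],.03)[:,:2];q=P-P.mean(0);ev=np.linalg.svd(q,full_matrices=False)[2][0]
    rect=cv2.minAreaRect((P*1000).astype(np.float32));print(rect,np.degrees(np.arctan2(ev[1],ev[0])).round(1))
    asc(c['frame'],u0-32,u0+32,v0-24,v0+22,1,2)
    for l in ('cup_ring1_mid',):
        for d in r.trace(l,n)[:8]: print(round(d['score'],2),[int(x) for x in d['extent']],c['frame'][d['pixels']].mean(0).round())
E
```

```text
66.25 [ 0.5216 -0.0556  0.2782] [1.2 0.8 0.2]
scene [251, 211, 58, 28, 373]
((665.1686401367188, -115.47477722167969), (214.8463897705078, 38.299110412597656), 87.44867706298828) 86.9
201 ----=======:..                                                  
203 ...:::----:.                                                    
205      .....                                                      
207                                                                 
209                      ......                                     
211                     .:----:.                                    
213                    .:--=--:.                                    
215                     .:----.                                     
217                .:::..::--:.                   .                 
219                .-====-:.:..                 .:--::.             
221                 :-==++-.                   .:-----..            
223                ..--===-..                  .:----:.             
225               .:--====----::..             ..:---:.             
227             .:-
[... 2083 characters left out ...]
..
228 ......................-+#%%%##*+==--=#@@%#*-....................
230 ......................:=*%%%%%#*==---=+*##*=:...................
232 .......................-+#%%%%#+=-----=+#%#*-...................
234 ........................-*%%%%#+=------=*###+:..................
236 ........................:=#%%%##+=-------=+++-:.................
238 .........................-+***###=--==---==++=:.................
240 ..........................-+**#*+=----=------:..................
0.77 [299, 177, 318, 202] [ 56. 140. 134.]
0.76 [312, 257, 340, 294] [205. 199. 189.]
0.75 [238, 221, 262, 248] [ 56. 143. 137.]
0.58 [337, 205, 360, 242] [193. 179. 173.]
0.54 [291, 157, 309, 179] [ 63. 147. 141.]
```

Pressing met 9.8 N at z=0.038, so the rod is fully home. Last check: that all three cups are still standing in their trays.

```bash
python3 - <<'E'
from h import *
from cups import fitcup
import itertools
c=cam('scene');d=cam('side')
for n,c in(('scene',c),('side',d)):
  f=c['frame'].astype(int)
  for name,p in (('bar',(.484,.304)),('ringN',(.457,-.308)),('ringF',(.543,-.305))):
    B=px(c,[(p[0],p[1],.068)])[0]; 
    # warp base plane at z=.068, 80x80 mm patch, 2mm/px
    g=np.array([[p[0]+i,p[1]+j,.065] for i in np.linspace(.036,-.036,13) for j in np.linspace(.036,-.036,19)])
    q=px(c,g).astype(np.float32).reshape(13,19,2)
    im=cv2.remap(c['frame'].min(2),q[:,:,0],q[:,:,1],cv2.INTER_LINEAR)
    print(n,name,B.round())
    for row in im: print(''.join(' .:-=+*#%@'[min(9,int(x)*10//256)] for x in row))
E
```

```text
scene bar [422. 221.]
*#%%#++++++++++=-. 
+#%%%**+++++++++=: 
+*%%%%###*******+:.
=*%%@%%%%#**#%%%*=.
=*#%%%@@%*=*%@@%#=.
+*#%%%@@%+-*%@@@#=.
++#%%%@@#+=*%@@@#=.
==*%%%@%#==#%@@%*-.
=-+#%%%%#=+#%@@%*: 
==+*#%%%#++#%%%%+: 
+=+**####***##%#+: 
==++++*****+++*+=. 
-----======-:---:. 
scene ringN [260. 166.]
%#*++++++++++=-.   
%%#*++++++++++=-.  
%%%#***++++++*+=:. 
%%%%%##*+++++**+-:.
%%%%%%#*+====+++=:.
%%%%%#*+===---===:.
#%%%%#+=====--===:.
*#%%%%*+=+++++++=-.
+*#%%%%*++****##+-:
=+*#%%%#*****#%%#+:
--=+*####*****##*+-
----=++*++====+++=:
::::::----:::::-::.
scene ringF [248. 179.]
#*++++++++++=-:    
###*+++++++++=-:   
*##**+++++++++=-.  
++*#**++===++++=:. 
+++***+==--==++=-. 
*+=++==------===-:.
#*+===---==---==-:.
##++==---===--==-:.
*##++==-------==-:.
+*##*++=----====-:.
++*##*++========-:.
*++***+++++==----:.
#++++*++++++=-:....
side bar [272. 141.]
:::::::::----==++++
:-=+****+====+++++*
:-=*%@@@%#+**%%%%#*
:::=*%@@@#**#@@@@%%
:::-+#@@%#+*#%@@%%%
:::-=*%%%**+*#%%%%%
:::-=+*******######
::::-=+**######****
--=+**##%@@@@@@%###
=*#@@@@@@@@@@@@@%%#
-=+*#%%%%%%%@@%%###
...:::::---=++*+**#
..........:-==++*##
side ringN [298. 276.]
.....:+*++*%%%%%%%%
..----=**#%%%%%%%%%
.=%@@@%@@@@@@%%%#%%
:+@@@@@%%@%%%%%%%%%
.=%@@@@+====*#%%%%%
.-*%%#++##*-=*%%%%#
.-*%%*=#%%#==*#%%%#
.=%@@@#%@@*+%@@@%%%
.=#@@@@%##%@@@@@%%%
.-*@@@@@@@@@@@@@%##
.:*%@@@@@@@@@@@%###
..::--=+***####%%%%
......-+*++#%%%%%%%
side ringF [328. 269.]
.......::::::::----
..:..:=+***********
.-+****##**########
:=*%%%%####%%%%%#%%
.-*%%#+==-=*###%%%#
.-*##+=+**+=#%%%##%
.-*#*=+#%%#+*@%%%%%
.-*##==*##+=+#%%##%
.-+##*=-===+##%#%#%
.=#%%%##**##%%%%%#%
.-*%@%##########%%%
.::-==+*###########
......-+*+*######%%
```

```bash
python3 -c "
from plant import r
print(r.get_state()['time_s'], r.close_job())"
```

```text
the job is handed in; nothing more can be done
66.55 None
```

The job is handed in at 66.6 s: the two ring cups and the one bar cup stand mouth down in their own trays, the handle is pressed home in both clips, and the vial rack, tub, tweezer and suction cup were left alone; the call returned no verdict.

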